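Hang the half-sole patterns on the rail

TASK

Put the half-sole patterns away: for every pattern lying on the cutting block, take one of the S-hooks from the rim of the blue crate, hang it on the rail, and hang the pattern by its hole from the lower curl of that hook, one pattern to a hook. The plates are too wide and thin to be picked up as they lie, but pressing the toe end that sticks out over the gutter tips a plate up so that its hole end can be taken hold of. Leave the shoe, the glue bottle and the hammer where they are.

Things in the scene. Friction and masses are not known exactly. Their poses are not given: they have to be found in the camera images.
- block: Fixed wooden cutting block, top 110 (x) by 380 (y) mm, 72 mm above the bench; origin on the bench under the middle of that top; +x = towards its gutter and the robot. The gutter lies beyond the +x edge: x 55 to 97 mm, floor 8 mm above the bench, closed off by a 16 mm board as high as the block. Patterns lie on the block, toes 22 to 34 mm out over the gutter.
- block_edge (a point): Middle of the block's top edge where the gutter begins; axes as the block's. A toe pressed down here, to 40 mm below the block's top, slides to the gutter floor; the plate then stays tipped by itself, leaning on this edge 55 to 80 degrees steep, hole end up and leaning away from the robot.
- rail: Fixed level steel rail, 12 mm round, along the y axis of this frame, 380 mm between two 18 mm square posts that rise 8 mm above its axis. Origin on the bench below the middle of the rail; z up, +x away from the robot. Empty at the start.
- rail_mid (a point): Middle of the rail, on its axis, 310 mm above the bench; y along the rail. There is room for hooks up to 110 mm either side of it; a hook hanging here can swing and swivel a little.
- crate: Fixed open blue plastic crate, 110 (x) by 170 (y) by 112 mm high, walls 5 mm; origin on the bench under its centre, -x side towards the robot. The spare S-hooks hang over its -x rim, about 50 mm apart, lower curls outside.
- hook_a_stem (a point): S-hook A (three alike): 8 mm steel wire, 105 mm tall, 90 g. This point: middle of its straight upright 34 mm stem, the place to hold it. Axes when hanging: z up, x away from the robot (across rim or rail), y along it. Upper curl: half circle in the xz plane, 22 mm wide inside, its free end on the +x side reaching 25 mm below the arch point.
- hook_a_arch (a point): S-hook A: underside of the top of its upper curl, which rests on rim or rail; 15 mm ahead (+x) and 28 mm above the stem point.
- hook_a_seat (a point): S-hook A: lowest inner point of its lower curl, where a hung part rests; 89 mm below and 8 mm nearer (-x) than the arch point. The lower curl lies in the yz plane (a quarter turn to the upper), 20 mm wide inside, open upwards; its free end stands on the +y side, 19 mm out from this point and up to 22 mm above it.
- hook_b_stem (a point): S-hook B (three alike): 8 mm steel wire, 105 mm tall, 90 g. This point: middle of its straight upright 34 mm stem, the place to hold it. Axes when hanging: z up, x away from the robot (across rim or rail), y along it. Upper curl: half circle in the xz plane, 22 mm wide inside, its free end on the +x side reaching 25 mm below the arch point.
- hook_b_arch (a point): S-hook B: underside of the top of its upper curl, which rests on rim or rail; 15 mm ahead (+x) and 28 mm above the stem point.
- hook_b_seat (a point): S-hook B: lowest inner point of its lower curl, where a hung part rests; 89 mm below and 8 mm nearer (-x) than the arch point. The lower curl lies in the yz plane (a quarter turn to the upper), 20 mm wide inside, open upwards; its free end stands on the +y side, 19 mm out from this point and up to 22 mm above it.
- hook_c_stem (a point): S-hook C (three alike): 8 mm steel wire, 105 mm tall, 90 g. This point: middle of its straight upright 34 mm stem, the place to hold it. Axes when hanging: z up, x away from the robot (across rim or rail), y along it. Upper curl: half circle in the xz plane, 22 mm wide inside, its free end on the +x side reaching 25 mm below the arch point.
- hook_c_arch (a point): S-hook C: underside of the top of its upper curl, which rests on rim or rail; 15 mm ahead (+x) and 28 mm above the stem point.
- hook_c_seat (a point): S-hook C: lowest inner point of its lower curl, where a hung part rests; 89 mm below and 8 mm nearer (-x) than the arch point. The lower curl lies in the yz plane (a quarter turn to the upper), 20 mm wide inside, open upwards; its free end stands on the +y side, 19 mm out from this point and up to 22 mm above it.
- pat_a_mid (a point): Half-sole pattern A: flat aluminium plate, 108 mm long (x), 102 mm wide (y), 5 mm thick, 140 g, one end (the toe, +x) with rounded corners, the other end straight, with a round 30 mm hanging hole in it. May be absent. This point is its centre, half-way through the thickness; z is the plate's normal, up as it lies on the block.
- pat_a_hole (a point): Centre of the hanging hole of pattern A, half-way through the thickness, 24 mm from the straight end and 84 mm from the toe end; axes as the plate's.
- pat_b_mid (a point): Half-sole pattern B: flat aluminium plate, 112 mm long (x), 104 mm wide (y), 5 mm thick, 140 g, one end (the toe, +x) with rounded corners, the other end straight, with a round 30 mm hanging hole in it. May be absent. This point is its centre, half-way through the thickness; z is the plate's normal, up as it lies on the block.
- pat_b_hole (a point): Centre of the hanging hole of pattern B, half-way through the thickness, 24 mm from the straight end and 88 mm from the toe end; axes as the plate's.
- pat_c_mid (a point): Half-sole pattern C: flat aluminium plate, 116 mm long (x), 106 mm wide (y), 5 mm thick, 140 g, one end (the toe, +x) with rounded corners, the other end straight, with a round 30 mm hanging hole in it. May be absent. This point is its centre, half-way through the thickness; z is the plate's normal, up as it lies on the block.
- pat_c_hole (a point): Centre of the hanging hole of pattern C, half-way through the thickness, 24 mm from the straight end and 92 mm from the toe end; axes as the plate's.
- shoe: Bystander: finished brown shoe, 260 mm long, 105 mm high, on the bench beyond the block. Origin under its centre.
- glue: Bystander: white glue bottle, 60 mm across, 150 mm tall. Origin under its centre.
- hammer: Bystander: hammer lying on the bench.

How it is judged (in metres and radians):
At the end, for the whole second after the job is handed in: Every pattern present hangs at rest and let go, upright within 0.35 rad, by its hole (centre within 26 mm of the seat, 16 mm sideways) in the lower curl of its own S-hook (holes over 30 mm apart), whose upper curl sits on the rail (within 16 mm sideways of its axis, between the posts) (((distance between pat_a_hole and hook_a_seat below 0.026 m and horizontal distance between pat_a_hole and hook_a_seat below 0.016 m and x of hook_a_arch in the frame of rail_mid between -0.016 and 0.016 m and y of hook_a_arch in the frame of rail_mid between -0.185 and 0.185 m and z of hook_a_arch in the frame of rail_mid between -0.006 and 0.014 m) or (distance between pat_a_hole and hook_b_seat below 0.026 m and horizontal distance between pat_a_hole and hook_b_seat below 0.016 m and x of hook_b_arch in the frame of rail_mid between -0.016 and 0.016 m and y of hook_b_arch in the frame of rail_mid between -0.185 and 0.185 m and z of hook_b_arch in the frame of rail_mid between -0.006 and 0.014 m) or (distance between pat_a_hole and hook_c_seat below 0.026 m and horizontal distance between pat_a_hole and hook_c_seat below 0.016 m and x of hook_c_arch in the frame of rail_mid between -0.016 and 0.016 m and y of hook_c_arch in the frame of rail_mid between -0.185 and 0.185 m and z of hook_c_arch in the frame of rail_mid between -0.006 and 0.014 m)) and linear speed of each of pat_a, pat_b, pat_c below 0.06 m/s and contact force between each of pat_a, pat_b, pat_c and the fingers below 0.05 N and (angle between pat_a_hole's own x axis and vertical below 0.35 rad or angle between pat_a_hole's own x axis and vertical above 2.79 rad) and ((distance between pat_b_hole and hook_a_seat below 0.026 m and horizontal distance between pat_b_hole and hook_a_seat below 0.016 m and x of hook_a_arch in the frame of rail_mid between -0.016 and 0.016 m and y of hook_a_arch in the frame of rail_mid between -0.185 and 0.185 m and z of hook_a_arch in the frame of rail_mid between -0.006 and 0.014 m) or (distance between pat_b_hole and hook_b_seat below 0.026 m and horizontal distance between pat_b_hole and hook_b_seat below 0.016 m and x of hook_b_arch in the frame of rail_mid between -0.016 and 0.016 m and y of hook_b_arch in the frame of rail_mid between -0.185 and 0.185 m and z of hook_b_arch in the frame of rail_mid between -0.006 and 0.014 m) or (distance between pat_b_hole and hook_c_seat below 0.026 m and horizontal distance between pat_b_hole and hook_c_seat below 0.016 m and x of hook_c_arch in the frame of rail_mid between -0.016 and 0.016 m and y of hook_c_arch in the frame of rail_mid between -0.185 and 0.185 m and z of hook_c_arch in the frame of rail_mid between -0.006 and 0.014 m)) and (angle between pat_b_hole's own x axis and vertical below 0.35 rad or angle between pat_b_hole's own x axis and vertical above 2.79 rad) and ((distance between pat_c_hole and hook_a_seat below 0.026 m and horizontal distance between pat_c_hole and hook_a_seat below 0.016 m and x of hook_a_arch in the frame of rail_mid between -0.016 and 0.016 m and y of hook_a_arch in the frame of rail_mid between -0.185 and 0.185 m and z of hook_a_arch in the frame of rail_mid between -0.006 and 0.014 m) or (distance between pat_c_hole and hook_b_seat below 0.026 m and horizontal distance between pat_c_hole and hook_b_seat below 0.016 m and x of hook_b_arch in the frame of rail_mid between -0.016 and 0.016 m and y of hook_b_arch in the frame of rail_mid between -0.185 and 0.185 m and z of hook_b_arch in the frame of rail_mid between -0.006 and 0.014 m) or (distance between pat_c_hole and hook_c_seat below 0.026 m and horizontal distance between pat_c_hole and hook_c_seat below 0.016 m and x of hook_c_arch in the frame of rail_mid between -0.016 and 0.016 m and y of hook_c_arch in the frame of rail_mid between -0.185 and 0.185 m and z of hook_c_arch in the frame of rail_mid between -0.006 and 0.014 m)) and (angle between pat_c_hole's own x axis and vertical below 0.35 rad or angle between pat_c_hole's own x axis and vertical above 2.79 rad) and distance between each of pat_b_hole, pat_c_hole and pat_a_hole above 0.03 m and distance between pat_c_hole and pat_b_hole above 0.03 m); the robot touches nothing.
It fails at once if the shoe is disturbed (moved more than 30 mm) (distance of shoe from where it was at the start of the episode above 0.03 m).
It fails at once if the glue is disturbed (moved more than 30 mm) (distance of glue from where it was at the start of the episode above 0.03 m).
It fails at once if the hammer is disturbed (moved more than 30 mm) (distance of hammer from where it was at the start of the episode above 0.03 m).
Of pat_a, pat_b, pat_c only 2 to 3 are there at a start; the rules pass over those that are not, and their reading is None.
At some moment in a run one of pat_a, pat_b, pat_c may be knocked a few centimetres aside while the robot is not near it.
It also fails if it takes over 210 s, if anything falls off the work surface, if the arm or the gripper's body presses on something with over 40 N, if the wrist force passes 120 N, or if a joint passes its speed limit or range.

ROBOT

A 6-joint arm with a two-finger parallel gripper is mounted at the origin on the work surface. World frame = base frame: x ahead of the robot, y to its left, z up, the work surface at z = 0. Lengths are in mm, angles in rad, forces in N, time in s.
With the tool pointing down it reaches from about 275 to 1000 mm from the base axis. Payload 8.4 kg.
Tool frame: the origin (TCP) lies at the very end of the fingers, on their centre line; the grasp point (between the pads) lies 19 mm behind it; z points along the fingers, y is the direction in which the jaws open and shut (so a half turn about z gives the same grasp; the last joint's range is limited). The gripper opens to 85 mm and grips with 20 to 120 N. Pads are 22 mm wide; open, the fingers measure 114 mm over their backs; the gripper's body (76 mm by 85 mm) begins 54 mm behind the grasp point. The pads swing forward as they close: fully open they stand 13 mm farther back than shut.
Start: joints at [-1.168, 0.353, 1.633, -0, 1.155, -0.002], TCP at [246.146, -574.491, 231.281] pointing down, gripper open.
Joint ranges: [-2.63, 2.63], [-0.92, 2.1], [0.06, 2.66], [-1.3, 4.44], [0, 2.69], [-3.02, 3.02]. Speed limits (rad/s): [2.22, 2.22, 2.79, 3.14, 3.14, 3.14].

INTERFACE

Orientations are given as [roll, pitch, yaw] about the fixed x, y, z axes, in that order (R = Rz(yaw) Ry(pitch) Rx(roll)).
In Python, from rig import sense, grab_frame, sign_off, masks_of gives the robot as it stands. The module is installed in compiled form; this text tells all that it offers.
- The arm moves only by the shell command python3 -m inch 'ROWS' [FORCE]. ROWS is JSON, a list of rows, each an object of numbers: "gripper": the finger opening in m, from 0 to 0.0854; "tx", "ty", "tz": the shift along the tool's x, y, z in m; "spin": the turn about the tool's z in degrees. In form: [{"gripper": .., "tx": .., "ty": .., "tz": .., "spin": ..}, ...]. A call has exactly 8 rows; each row shifts and turns the commanded pose from where the row before left it, along the tool's axes as they then stand; what a row does not reach is not made up. A row lasts 1/10 s, in which the tool goes at most 50 mm and 8.59 degrees, less where a joint would pass 70% of its speed; a pose out of reach is approached as far as the arm can. A call is refused whole if a number of a shift passes 0.05 or a number of a turn 8.59, either way. A call with a gripper value outside its range is refused whole. The fingers move at their own pace and stop on an object; FORCE is the grip in N (left out, the last holds). Time passes only in rows, so rows that do not move let the fingers close, or fill a call up. It gives the time, the measured TCP pose, the force and the opening at its end, in the units of the state.
- sense(): the state, without advancing time (a new reading comes with each control period).
- grab_frame(name): name is "scene" or "side" or "wrist"; returns a dict with "pixels" (420x560x3 uint8, red, green, blue), "K" (3x3 intrinsics, pixels), "extrinsics" (4x4, takes a point from camera to world coordinates). Camera axes: x right, y down, z forward; pixel columns grow to the right and rows downward; lengths in mm; the calibration is good to about 2 mm. A picture is of the moment at which its call begins. There is no depth.
- sign_off(): hands the job in, once; it reports no verdict.
Trained networks look in the newest picture that a camera, given by its name, has taken for a name from the list of things; names that differ only in an ending like _2 or _b are one class to them, and where a whole thing is asked for, a point or a joint stands for the part that bears it (a point fixed in the world has none). Each returns a list of dicts, best first, with "conf" (0 to 1); they miss things now and then, are a little off and sometimes report something else, mostly with a low value. They report only what shows in the picture. A call takes as long as a camera call.
- masks_of(camera, target): "pixels" (420x560 bool, what is visible of it) and "centre" ([row, column] in pixels, amid what is visible of it).
The state is a dict: "clock": time; "qpos": joint angles; "qvel": joint speeds; "joint_efforts": joint torques, N m; "eef_pos": TCP position; "tcp_rot": TCP orientation; "contact_force": force on the tool from outside, world axes, zero at the start; "wrist_torque": the same for the moment, N m; "opening": opening from 0.0 (shut) to 1.0 (fully open).
Only numpy, scipy, OpenCV 4.12 (cv2) and the standard library are available. Lean on these libraries where they do the work, as an engineer would, in place of code of your own. Each camera call takes 0.05 s, during which the arm holds its last target.

## Working session

There is one attempt and no reset: what is moved stays moved. The work goes in short steps, Python scripts to look and compute and a shell command to move; the robot and the scene stay as the last step left them, time stands still between calls to the robot, and variables do not carry over. Pictures are saved under pics/ and viewed, and the job is handed in when it is done.

```bash
ls -la; mkdir -p pics; cat > h.py <<'E'
import numpy as np, cv2
from rig import sense, grab_frame, sign_off, masks_of
def save(name,fn):
    f=grab_frame(name); cv2.imwrite('pics/'+fn,f['pixels'][:,:,::-1]); return f
def ray(f,rc):
    K=np.array(f['K']);E=np.array(f['extrinsics'])
    d=E[:3,:3]@np.linalg.inv(K)@np.array([rc[1],rc[0],1.]); return E[:3,3],d/np.linalg.norm(d)
def onplane(f,rc,z):
    o,d=ray(f,rc); return o+d*(z-o[2])/d[2]
def proj(f,p):
    K=np.array(f['K']);E=np.array(f['extrinsics'])
    c=E[:3,:3].T@(np.array(p,float)-E[:3,3]); q=K@c; return np.array([q[1]/q[2],q[0]/q[2]])
def tri(rays):
    A=np.zeros((3,3));b=np.zeros(3)
    for o,d in rays:
        P=np.eye(3)-np.outer(d,d);A+=P;b+=P@o
    x=np.linalg.solve(A,b); res=[np.linalg.norm((np.eye(3)-np.outer(d,d))@(x-o)) for o,d in rays]
    return x,res
E
python3 - <<'E'
from h import *
s=sense(); print(s)
for n in ['scene','side','wrist']:
    f=save(n,n+'0.png'); print(n,np.round(f['K'],1).tolist(),np.round(f['extrinsics'],3).tolist())
E
```

```text
total 12
drwxr-xr-x  3 agent agent 4096 Dec  7 00:44 .
drwxr-xr-x 23 root  root  4096 Dec  7 00:44 ..
drwxr-xr-x  2 agent agent 4096 Dec  7 00:44 pics
{'clock': 0.0, 'qpos': array([-1.16840560e+00,  3.53654963e-01,  1.63414288e+00,  1.00980575e-06,
        1.15524369e+00, -2.41351757e-03]), 'qvel': array([ 1.25282993e-03, -6.06840469e-04, -2.47206329e-04,  1.74075718e-03,
        1.03167396e-03,  2.17689389e-05]), 'joint_efforts': array([ 1.78792379e-03, -6.05247045e+01, -3.42059076e+01, -6.39670861e-05,
        9.25193424e-03,  5.66118352e-07]), 'eef_pos': array([ 245.94723771, -574.03326764,  230.55370473]), 'tcp_rot': array([-3.14014378e+00, -4.42015893e-06,  4.04803834e-01]), 'contact_force': array([-0.30241937,  0.29060526, -0.35621672]), 'wrist_torque': array([-0.00710785, -0.00732623, -0.01115673]), 'opening': 0.9981590804627544}
scene [[410.2, 0.0, 279.1], [0.0, 410.2, 209.3], [0.0, 0.0, 1.0]] [[-0.858, 0.327, -0.396, 1028.087], [0.514, 0.542, -0.665, 710.393], [-0.003, -0.774, -0.633, 878.929], [0.0, 0.0, 0.0, 1.0]]
side [[399.9, 0.0, 280.4], [0.0, 399.9, 202.4], [0.0, 0.0, 1.0]] [[0.96, -0.149, 0.237, 396.896], [-0.279, -0.56, 0.78, -713.27], [0.016, -0.815, -0.579, 691.391], [0.0, 0.0, 0.0, 1.0]]
wrist [[360.4, 0.0, 276.3], [0.0, 360.4, 212.3], [0.0, 0.0, 1.0]] [[0.393, -0.874, -0.285, 318.176], [-0.919, -0.374, -0.121, -543.644], [-0.001, 0.309, -0.951, 373.461], [0.0, 0.0, 0.0, 1.0]]
```

```bash
python3 - <<'E'
from h import *
fs={n:grab_frame(n) for n in ['scene','side']}
for t in ['pat_a_mid','pat_a_hole','hook_a_stem','hook_a_arch','hook_a_seat','rail','block','crate','glue','hammer','shoe']:
    for n in fs:
        r=masks_of(n,t)
        print(t,n,[(round(x['conf'],2),np.round(x['centre'],1).tolist(),int(x['pixels'].sum())) for x in r])
        for i,x in enumerate(r): np.save(f'm_{n}_{t}_{i}.npy',x['pixels'])
f=fs['scene'];g=fs['side']
print(onplane(f,(232,316),310),onplane(f,(289,515),310))
print(onplane(g,(74,175),310),onplane(g,(105,270),310))
b=cv2.imread('pics/side0.png'); 
cv2.imwrite('pics/side0z.png',cv2.resize(b[180:420,130:330],None,fx=2.5,fy=2.5,interpolation=cv2.INTER_CUBIC))
b=cv2.imread('pics/scene0.png')
cv2.imwrite('pics/scene0z.png',cv2.resize(b[140:320,190:390],None,fx=3.3,fy=3.3,interpolation=cv2.INTER_CUBIC))
E
```

```text
pat_a_mid scene [(0.97, [211.4, 287.8], 720)]
pat_a_mid side [(0.8, [276.2, 245.6], 1682), (0.22, [120.3, 182.8], 2202)]
pat_a_hole scene [(0.6, [210.2, 286.6], 651), (0.17, [275.7, 465.2], 4230)]
pat_a_hole side [(0.52, [225.0, 259.2], 128)]
hook_a_stem scene [(0.57, [244.8, 296.4], 62), (0.46, [232.3, 286.8], 33)]
hook_a_stem side [(0.68, [230.1, 262.9], 182), (0.17, [326.3, 228.3], 2679)]
hook_a_arch scene []
hook_a_arch side [(0.7, [204.5, 248.7], 145), (0.64, [229.8, 262.7], 204)]
hook_a_seat scene [(0.51, [235.2, 282.9], 31)]
hook_a_seat side [(0.56, [228.5, 263.1], 125)]
rail scene [(0.64, [274.6, 463.2], 4370)]
rail side [(0.82, [126.9, 184.0], 2062), (0.46, [213.3, 254.5], 212)]
block scene [(0.69, [200.5, 285.8], 2207), (0.56, [288.0, 230.7], 1004)]
block side [(0.67, [224.6, 283.2], 3519)]
crate scene [(0.87, [268.7, 281.5], 3281)]
crate side [(0.63, [221.3, 285.0], 3444)]
glue scene [(0.96, [340.7, 288.7], 1120)]
glue side [(0.87, [169.2, 295.5], 669)]
hammer scene [(0.77, [291.7, 229.5], 868)]
hammer side [(0.95, [244.5, 338.9], 1037)]
shoe scene [(0.9, [202.3, 206.2], 1584), (0.36, [341.3, 290.3], 1149)]
shoe side [(0.74, [359.8, 363.1], 5189), (0.24, [125.2, 184.4], 2205), (0.16, [353.3, 236.1], 7924)]
[645.08491132 214.77225107 310.        ] [429.72679209 518.83709262 310.        ]
[434.40233132 510.15259752 310.        ] [644.98416624 210.07156479 310.        ]
```

```bash
cat >> h.py <<'E'
def plates(f,z=77.,lo=150,sub=4):
    im=f['pixels'];big=cv2.resize(im,None,fx=sub,fy=sub,interpolation=cv2.INTER_LINEAR).astype(int)
    m=((big.min(2)>lo)&(big.max(2)-big.min(2)<40)).astype(np.uint8)
    cs,h=cv2.findContours(m,cv2.RETR_CCOMP,cv2.CHAIN_APPROX_NONE)
    out=[]
    for i,c in enumerate(cs):
        if h[0][i][3]!=-1 or cv2.contourArea(c)<300*sub*sub: continue
        w=lambda c: np.array([onplane(f,((p[0][1]+.5)/sub-.5,(p[0][0]+.5)/sub-.5),z)[:2] for p in c],np.float32)
        W=w(c); r=cv2.minAreaRect(W)
        holes=[j for j in range(len(cs)) if h[0][j][3]==i and cv2.contourArea(cs[j])>15*sub*sub]
        hc=[w(cs[j]) for j in holes]
        out.append((r,[ (np.round(cv2.minEnclosingCircle(x)[0],1).tolist(),round(float(np.sqrt(cv2.contourArea(x)/np.pi)*2),1)) for x in hc]))
    return out
E
python3 - <<'E'
from h import *
for n in ['scene','side']:
    f=grab_frame(n)
    print(n)
    for r,h in plates(f): 
        if h: print(np.round(r[0],1),np.round(r[1],1),round(r[2],1),h)
f=grab_frame('side');g=grab_frame('scene')
print('block far-x/+y corner',onplane(f,(180+210/2.5,130+410/2.5),72), onplane(g,(140+282/3.3,190+225/3.3),72))
print('block scene other',onplane(g,(140+55/3.3,190+227/3.3),72),)
print('board outer top ends scene',onplane(g,(140+54/3.3,190+380/3.3),72),onplane(g,(140+282/3.3,190+410/3.3),72))
print('board ends side', onplane(f,(180+180/2.5,130+246/2.5),72),onplane(f,(180+595/2.5,130+45/2.5),72))
z=112
print('crate scene', [onplane(g,(140+v/3.3,190+u/3.3),z).round(1)[:2].tolist() for u,v in [(190,340),(302,288),(422,405),(313,470)]])
print('crate side', [onplane(f,(180+v/2.5,130+u/2.5),z).round(1)[:2].tolist() for u,v in [(302,28),(398,10),(460,95),(357,122)]])
E
```

```text
scene
[ 512.4 -117.9] [110.2 110.1] 58.8 [([539.5, -133.1], 26.2)]
[ 418.6 -285. ] [235.5 120.7] 61.0 [([480.5, -248.4], 25.5), ([422.8, -349.7], 24.0)]
[-927.9 -813.2] [2901.5  229.8] 41.4 [([147.2, 121.6], 18.5), ([0.6, 90.3], 62.5)]
side
[ 387.9 -339.1] [108.8 116.9] 63.4 [([418.6, -354.8], 28.9)]
[ 448.5 -237.2] [107.3 113. ] 60.4 [([476.4, -254.1], 28.7)]
[ 508.8 -122.5] [106.4 109.6] 59.5 [([534.5, -139.4], 27.9)]
[1296.6 2453.9] [4681.7 3758.8] 44.0 [([566.8, 1139.7], 79.9)]
block far-x/+y corner [ 613.50642817 -111.78810055   72.        ] [ 615.1206521  -104.76158392   72.        ]
block scene other [ 429.67396063 -439.37467993   72.        ]
board outer top ends scene [ 282.35340292 -352.55393843   72.        ] [472.85971333 -18.84476101  72.        ]
board ends side [481.61501931 -35.73085957  72.        ] [ 299.13306945 -368.26995304   72.        ]
crate scene [[694.1, -16.6], [583.3, -23.8], [574.1, 139.9], [680.2, 152.0]]
crate side [[573.3, 134.5], [680.1, 141.9], [692.8, -15.5], [587.7, -29.1]]
```

```bash
cat >> h.py <<'E'
def go(x,y,z,yawdeg):
    s=sense();p=s['eef_pos'];yw=s['tcp_rot'][2]
    d=np.array([x,y,z])-p
    def sh(yw):
        return np.array([np.cos(yw)*d[0]+np.sin(yw)*d[1],np.sin(yw)*d[0]-np.cos(yw)*d[1],-d[2]]).round(1)
    dy=(np.degrees(yw)-yawdeg+180)%360-180
    print('clock',round(s['clock'],2),'pos',p.round(1),'yaw',np.degrees(yw).round(1),'q6',np.degrees(s['qpos'][5]).round(0),'open',round(s['opening'],3),'F',s['contact_force'].round(1))
    print('shift first: t',sh(yw),'n50',np.linalg.norm(d)/50,'; spin',round(dy,1),'; spin first: t',sh(np.radians(yawdeg)))
E
cat > go.py <<'E'
import sys
from h import *
go(*map(float,sys.argv[1:5]))
E
python3 -m inch '[{"tx":0.025,"ty":-0.025,"spin":0},{"tx":0.03,"ty":-0.03},{"tx":0.03,"ty":-0.03},{"tx":0.03,"ty":-0.03},{"tx":0.03,"ty":-0.03},{"tx":0.03,"ty":-0.03},{"tx":0.03,"ty":-0.03},{"tx":0.03,"ty":-0.03}]' 60; python3 go.py 500 55 230 4
```

```text
clock 1.55 pos [ 246.1 -574.5  231.3] yaw 23.2 q6 -0.0 open 0.998 F [-0.4 -0.9  0.2]
shift first: t [ 481.3 -478.6    1.3] n50 13.575332702921338 ; spin 19.2 ; spin first: t [ 297.2 -610.3    1.3]$[0]: bad value
```

```bash
python3 -m inch '[{"gripper":0.03,"tx":0.025,"ty":-0.025,"tz":0.0,"spin":0.0},{"gripper":0.03,"tx":0.03,"ty":-0.03,"tz":0.0,"spin":0.0},{"gripper":0.03,"tx":0.03,"ty":-0.03,"tz":0.0,"spin":0.0},{"gripper":0.03,"tx":0.03,"ty":-0.03,"tz":0.0,"spin":0.0},{"gripper":0.03,"tx":0.03,"ty":-0.03,"tz":0.0,"spin":0.0},{"gripper":0.03,"tx":0.03,"ty":-0.03,"tz":0.0,"spin":0.0},{"gripper":0.03,"tx":0.03,"ty":-0.03,"tz":0.0,"spin":0.0},{"gripper":0.03,"tx":0.03,"ty":-0.03,"tz":0.0,"spin":0.0}]' 60; python3 go.py 500 55 230 4
```

```text
clock: 2.35
eef_pos: [370.0, -264.4, 231.5]
tcp_rot: [3.141, -0.0, 0.404]
contact_force: [1.0, -0.3, -0.3]
opening: 0.35
clock 2.35 pos [ 370.  -264.4  231.5] yaw 23.2 q6 31.0 open 0.35 F [ 1.  -0.3 -0.3]
shift first: t [ 245.2 -242.5    1.5] n50 6.89731802676264 ; spin 19.2 ; spin first: t [ 152.  -309.6    1.5]
```

```bash
python3 -m inch '[{"gripper":0.03,"tx":0.03,"ty":-0.03,"tz":0.0,"spin":0.0},{"gripper":0.03,"tx":0.03,"ty":-0.03,"tz":0.0,"spin":0.0},{"gripper":0.03,"tx":0.03,"ty":-0.03,"tz":0.0,"spin":0.0},{"gripper":0.03,"tx":0.03,"ty":-0.03,"tz":0.0,"spin":0.0},{"gripper":0.03,"tx":0.03,"ty":-0.03,"tz":0.0,"spin":0.0},{"gripper":0.03,"tx":0.03,"ty":-0.03,"tz":0.0,"spin":0.0},{"gripper":0.03,"tx":0.03,"ty":-0.03,"tz":0.0,"spin":0.0},{"gripper":0.03,"tx":0.03,"ty":-0.03,"tz":0.0,"spin":0.0}]' 60; python3 -m inch '[{"gripper":0.03,"tx":0.0,"ty":0.0,"tz":0.0,"spin":8.0},{"gripper":0.03,"tx":0.0,"ty":0.0,"tz":0.0,"spin":8.0},{"gripper":0.03,"tx":0.0,"ty":0.0,"tz":0.0,"spin":3.2},{"gripper":0.03,"tx":0.0,"ty":0.0,"tz":0.0,"spin":0.0},{"gripper":0.03,"tx":0.0,"ty":0.0,"tz":0.0,"spin":0.0},{"gripper":0.03,"tx":0.0,"ty":0.0,"tz":0.0,"spin":0.0},{"gripper":0.03,"tx":0.0,"ty":0.0,"tz":0.0,"spin":0.0},{"gripper":0.03,"tx":0.0,"ty":0.0,"tz":0.0,"spin":0.0}]' 60; python3 go.py 500 55 230 4; python3 -c "
from h import *
save('wrist','wrist1.png')"
```

```text
clock: 3.15
eef_pos: [496.2, 51.0, 231.5]
tcp_rot: [3.141, -0.001, 0.405]
contact_force: [0.8, -0.8, -0.0]
opening: 0.358
clock: 3.95
eef_pos: [495.7, 49.1, 231.3]
tcp_rot: [-3.142, -0.0, 0.07]
contact_force: [-0.7, -0.1, -0.1]
opening: 0.35
clock 3.95 pos [495.7  49.1 231.3] yaw 4.0 q6 91.0 open 0.35 F [-0.7 -0.1 -0.1]
shift first: t [ 4.7 -5.6  1.3] n50 0.1481798957790697 ; spin 0.0 ; spin first: t [ 4.7 -5.6  1.3]
```

```bash
python3 -c "
from h import *
b=cv2.imread('pics/wrist1.png')
cv2.imwrite('pics/wrist1z.png',cv2.resize(b[40:130,140:420],None,fx=2.8,fy=2.8,interpolation=cv2.INTER_CUBIC))"
cat > c.py <<'E'
from h import *
f=grab_frame('wrist')
for u,v in [(33,137),(725,150)]: print('rim outer',onplane(f,(40+v/2.8,140+u/2.8),112).round(1))
for (u,v) in [(171,120),(373,125),(598,125)]: print('arch',onplane(f,(40+v/2.8,140+u/2.8),120).round(1))
for (u,v) in [(184,203),(371,206),(578,210)]: print('stem outer ~z90',onplane(f,(40+v/2.8,140+u/2.8),95).round(1))
print(np.round(f['extrinsics'],3))
for t in ['hook_a_arch','hook_a_stem','hook_a_seat']:
    print(t,[(round(x['conf'],2),np.round(x['centre'],1).tolist()) for x in masks_of('wrist',t)])
E
python3 c.py
```

```text
rim outer [572.2 139.7 112. ]
rim outer [580.9 -30.5 112. ]
arch [578.3 104.3 120. ]
arch [580.5  56.5 120. ]
arch [584.2   3.2 120. ]
stem outer ~z90 [558.1 105.7  95. ]
stem outer ~z90 [560.8  55.9  95. ]
stem outer ~z90 [563.6   0.6  95. ]
[[ 6.90000e-02 -9.49000e-01 -3.08000e-01  5.74015e+02]
 [-9.98000e-01 -6.60000e-02 -2.20000e-02  5.40910e+01]
 [ 0.00000e+00  3.09000e-01 -9.51000e-01  3.74141e+02]
 [ 0.00000e+00  0.00000e+00  0.00000e+00  1.00000e+00]]
hook_a_arch [(0.94, [97.0, 352.2])]
hook_a_stem [(0.8, [95.8, 347.8]), (0.41, [96.0, 272.8])]
hook_a_seat [(0.71, [98.2, 347.5]), (0.5, [268.5, 542.0])]
```

```bash
python3 go.py 557 105 65 3.5
```

```text
clock 4.2 pos [495.7  49.2 231.3] yaw 4.0 q6 91.0 open 0.352 F [ 0.4 -0.  -0.7]
shift first: t [ 65.  -51.4 166.3] n50 3.7164190902127614 ; spin 0.5 ; spin first: t [ 64.6 -52.  166.3]
```

```bash
python3 -m inch '[{"gripper":0.03,"tx":0.02,"ty":-0.015,"tz":0.0,"spin":0.5},{"gripper":0.03,"tx":0.02,"ty":-0.015,"tz":0.0,"spin":0.0},{"gripper":0.03,"tx":0.0246,"ty":-0.022,"tz":0.01,"spin":0.0},{"gripper":0.03,"tx":0.0,"ty":0.0,"tz":0.02,"spin":0.0},{"gripper":0.03,"tx":0.0,"ty":0.0,"tz":0.02,"spin":0.0},{"gripper":0.03,"tx":0.0,"ty":0.0,"tz":0.02,"spin":0.0},{"gripper":0.03,"tx":0.0,"ty":0.0,"tz":0.01,"spin":0.0},{"gripper":0.03,"tx":0.0,"ty":0.0,"tz":0.0,"spin":0.0}]' 60;  python3 go.py 557 105 65 3.5; python3 -c "
from h import *
save('wrist','wrist2.png')"
```

```text
clock: 5.0
eef_pos: [556.0, 105.0, 150.0]
tcp_rot: [3.141, 0.003, 0.061]
contact_force: [0.2, -1.0, -0.6]
opening: 0.349
clock 5.0 pos [556. 105. 150.] yaw 3.5 q6 97.0 open 0.349 F [ 0.2 -1.  -0.6]
shift first: t [ 1.   0.1 85. ] n50 1.7004996884882149 ; spin -0.0 ; spin first: t [ 1.   0.1 85. ]
```

```bash
python3 -c "
from h import *
f=grab_frame('wrist')
print(onplane(f,(236.5,277),100),onplane(f,(213,277),112),onplane(f,(215,220),112),onplane(f,(214,525),112))"; python3 -m inch '[{"gripper":0.03,"tx":0.0,"ty":0.0,"tz":0.02,"spin":0.0},{"gripper":0.03,"tx":0.0,"ty":0.0,"tz":0.02,"spin":0.0},{"gripper":0.03,"tx":0.0,"ty":0.0,"tz":0.02,"spin":0.0},{"gripper":0.03,"tx":0.0,"ty":0.0,"tz":0.015,"spin":0.0},{"gripper":0.03,"tx":0.0,"ty":0.0,"tz":0.01,"spin":0.0},{"gripper":0.03,"tx":0.0,"ty":0.0,"tz":0.0,"spin":0.0},{"gripper":0.03,"tx":0.0,"ty":0.0,"tz":0.0,"spin":0.0},{"gripper":0.03,"tx":0.0,"ty":0.0,"tz":0.0,"spin":0.0}]' 60;  python3 -c "
from h import *
save('wrist','wrist3.png');save('side','side3.png')"
```

```text
[557.41893333 104.23096887 100.        ] [575.62950771 105.36879188 112.        ] [572.69192563 135.57083771 112.        ] [582.98546935 -26.31745288 112.        ]
clock: 5.9
eef_pos: [557.6, 105.3, 67.2]
tcp_rot: [-3.141, -0.001, 0.061]
contact_force: [0.4, 0.4, 0.6]
opening: 0.351
```

```bash
python3 -m inch '[{"gripper":0.0,"tx":0.0,"ty":0.0,"tz":0.0,"spin":0.0},{"gripper":0.0,"tx":0.0,"ty":0.0,"tz":0.0,"spin":0.0},{"gripper":0.0,"tx":0.0,"ty":0.0,"tz":0.0,"spin":0.0},{"gripper":0.0,"tx":0.0,"ty":0.0,"tz":0.0,"spin":0.0},{"gripper":0.0,"tx":0.0,"ty":0.0,"tz":-0.005,"spin":0.0},{"gripper":0.0,"tx":0.0,"ty":0.0,"tz":-0.01,"spin":0.0},{"gripper":0.0,"tx":0.0,"ty":0.0,"tz":-0.015,"spin":0.0},{"gripper":0.0,"tx":0.0,"ty":0.0,"tz":-0.02,"spin":0.0}]' 80;  python3 -c "
from h import *
save('wrist','wrist4.png')"
```

```text
clock: 6.8
eef_pos: [556.5, 105.1, 117.2]
tcp_rot: [3.141, 0.001, 0.061]
contact_force: [-0.3, -0.6, -0.5]
opening: 0.069
```

```bash
python3 -m inch '[{"gripper":0.0,"tx":0.0,"ty":0.0,"tz":-0.03,"spin":0.0},{"gripper":0.0,"tx":0.0,"ty":0.0,"tz":-0.04,"spin":0.0},{"gripper":0.0,"tx":0.0,"ty":0.0,"tz":-0.04,"spin":0.0},{"gripper":0.0,"tx":0.0,"ty":0.0,"tz":-0.04,"spin":0.0},{"gripper":0.0,"tx":0.0,"ty":0.0,"tz":-0.03,"spin":0.0},{"gripper":0.0,"tx":0.0,"ty":0.0,"tz":-0.02,"spin":0.0},{"gripper":0.0,"tx":0.0,"ty":0.0,"tz":0.0,"spin":0.0},{"gripper":0.0,"tx":0.0,"ty":0.0,"tz":0.0,"spin":0.0}]' 80; python3 go.py 534 250 320 35.2
```

```text
clock: 7.65
eef_pos: [556.7, 105.2, 316.2]
tcp_rot: [-3.142, -0.001, 0.061]
contact_force: [-0.4, -0.5, -2.0]
opening: 0.07
clock 7.65 pos [556.7 105.2 316.2] yaw 3.5 q6 97.0 open 0.07 F [-0.4 -0.5 -2. ]
shift first: t [ -13.8 -146.    -3.8] n50 2.9329872401569603 ; spin -31.7 ; spin first: t [  65.  -131.4   -3.8]
```

```bash
python3 -m inch '[{"gripper":0.0,"tx":-0.004,"ty":-0.036,"tz":0.0,"spin":0.0},{"gripper":0.0,"tx":-0.004,"ty":-0.037,"tz":0.0,"spin":0.0},{"gripper":0.0,"tx":-0.004,"ty":-0.037,"tz":0.0,"spin":0.0},{"gripper":0.0,"tx":-0.002,"ty":-0.036,"tz":-0.004,"spin":0.0},{"gripper":0.0,"tx":0.0,"ty":0.0,"tz":0.0,"spin":-8.0},{"gripper":0.0,"tx":0.0,"ty":0.0,"tz":0.0,"spin":-8.0},{"gripper":0.0,"tx":0.0,"ty":0.0,"tz":0.0,"spin":-8.0},{"gripper":0.0,"tx":0.0,"ty":0.0,"tz":0.0,"spin":-7.7}]' 80; python3 go.py 534 250 320 35.2; python3 -c "
from h import *
save('wrist','wrist5.png');save('side','side5.png');save('scene','scene5.png')"
```

```text
clock: 8.45
eef_pos: [533.1, 249.9, 318.1]
tcp_rot: [-3.141, 0.003, 0.62]
contact_force: [-1.1, -0.0, -1.8]
opening: 0.07
clock 8.45 pos [533.1 249.9 318.1] yaw 35.5 q6 79.0 open 0.07 F [-1.1 -0.  -1.8]
shift first: t [ 0.8  0.4 -1.9] n50 0.04120352592355724 ; spin 0.3 ; spin first: t [ 0.8  0.4 -1.9]
```

```bash
python3 -c "
from h import *
f=grab_frame('wrist')
im=f['pixels'].astype(int)
for c in [20,60,100,250,300,400,450,490]:
    col=im[90:170,c].min(1); print(c,''.join('#' if v>75 else '.' for v in col))
p=onplane(f,(127,50),310);q=onplane(f,(135.5,500),310);e=onplane(f,(135.5,515),310)
d=p-q;print(p,q,e,np.degrees(np.arctan2(d[1],d[0])))
s=sense();n=(d/np.linalg.norm(d));t=s['eef_pos']
nx=np.array([n[1],-n[0]]);print('dist TCP->rail',(q-t)[:2]@nx, 'along y from post', (t-e)[:2]@n[:2])
"

```

```text
20 ........................#############################...........................
60 .########################################################.......................
100 .........................#############################..........................
250 ..........................##############################........................
300 ..........................###############################.......................
400 ...........................##############################.......................
450 ............................##############################......................
490 ###################.........##############################......................
[534.11238509 363.53329305 310.        ] [637.47255449 209.90448238 310.        ] [641.02262323 204.83318147 310.        ] 123.93233370206578
dist TCP->rail 63.99785644215179 along y from post 97.38279973893496
```

```bash
cat >> h.py <<'E'
def tp(dx,dy,dz):
    "world of point at tool x,y offset, dz up from TCP"
    s=sense();t=s['eef_pos'];w=s['tcp_rot'][2]
    return t+np.array([np.cos(w)*dx+np.sin(w)*dy,np.sin(w)*dx-np.cos(w)*dy,dz])
E
python3 -c "
from h import *
f=grab_frame('wrist')
print('stem outer', proj(f,tp(0,0,36)).round(0),'arch top',proj(f,tp(19,0,53)).round(0),'free end tip',proj(f,tp(34,0,20)).round(0),'outer far',proj(f,tp(38,0,34)).round(0))
print('seat',proj(f,tp(11,0,-44)).round(0),'curl tip', [proj(f,tp(11,s*19,-22)).round(0).tolist() for s in (1,-1)])
im=cv2.imread('pics/wrist5.png');cv2.imwrite('pics/w5z.png',cv2.resize(im[190:350,200:360],None,fx=3.7,fy=3.7,interpolation=cv2.INTER_CUBIC))
"

```

```text
stem outer [331. 276.] arch top [312. 276.] free end tip [224. 276.] outer far [227. 276.]
seat [223. 276.] curl tip [[239.0, 315.0], [239.0, 238.0]]
```

```bash
python3 -m inch '[{"gripper":0.0,"tx":0.01,"ty":0.0,"tz":0.0,"spin":0.5},{"gripper":0.0,"tx":0.016,"ty":0.0,"tz":0.0,"spin":0.0},{"gripper":0.0,"tx":0.016,"ty":0.0,"tz":0.0,"spin":0.0},{"gripper":0.0,"tx":0.0,"ty":0.0,"tz":0.01,"spin":0.0},{"gripper":0.0,"tx":0.0,"ty":0.0,"tz":0.01,"spin":0.0},{"gripper":0.0,"tx":0.0,"ty":0.0,"tz":0.005,"spin":0.0},{"gripper":0.0,"tx":0.0,"ty":0.0,"tz":0.0,"spin":0.0},{"gripper":0.0,"tx":0.0,"ty":0.0,"tz":0.0,"spin":0.0}]' 80; python3 -c "
from h import *
save('wrist','wrist6.png');f=save('side','side6.png');g=save('scene','scene6.png')
p=tp(0,0,0)
a=proj(f,p).astype(int);b=proj(g,p).astype(int)
A=f['pixels'][a[0]-70:a[0]+50,a[1]-70:a[1]+70,::-1];B=g['pixels'][b[0]-70:b[0]+50,b[1]-70:b[1]+70,::-1]
cv2.imwrite('pics/z6.png',cv2.resize(np.hstack([A,B]),None,fx=2.8,fy=2.8,interpolation=cv2.INTER_CUBIC))
"
```

```text
clock: 9.5
eef_pos: [568.2, 273.9, 295.3]
tcp_rot: [-3.142, 0.0, 0.605]
contact_force: [0.4, 0.6, 0.1]
opening: 0.072
```

```bash
cat > rd.py <<'E'
from h import *
f=grab_frame('wrist');im=f['pixels'].astype(int)
s=sense();w=s['tcp_rot'][2];t=s['eef_pos']
import sys
for c in map(int,sys.argv[1:]):
    best=None
    for d in np.arange(-20,110,0.5):
        pass
    # project rail line candidates: find bright run in column
    col=im[:,c].min(1)>85
    runs=[];st=None
    for r in range(420):
        if col[r] and st is None: st=r
        if not col[r] and st is not None:
            if r-st>12:runs.append((st,r))
            st=None
    for a,b in runs:
        p=onplane(f,((a+b-1)/2,c),310)-t; print(c,a,b,'tool x',round(np.cos(w)*p[0]+np.sin(w)*p[1],1))
E
python3 rd.py 80 150 200 350 420 480
```

```text
80 234 265 tool x 21.5
150 234 265 tool x 21.5
200 234 265 tool x 21.5
350 14 63 tool x 95.9
350 103 134 tool x 70.7
350 151 187 tool x 53.1
350 234 266 tool x 21.2
420 27 40 tool x 97.4
420 234 266 tool x 21.2
480 235 267 tool x 20.7
480 354 382 tool x -34.9
```

```bash
python3 -m inch '[{"gripper":0.0,"tx":0.0,"ty":0.0,"tz":0.005,"spin":0.0},{"gripper":0.0,"tx":0.0,"ty":0.0,"tz":0.005,"spin":0.0},{"gripper":0.0,"tx":0.0,"ty":0.0,"tz":0.005,"spin":0.0},{"gripper":0.0,"tx":0.0,"ty":0.0,"tz":0.004,"spin":0.0},{"gripper":0.0,"tx":0.0,"ty":0.0,"tz":0.002,"spin":0.0},{"gripper":0.0,"tx":0.0,"ty":0.0,"tz":0.0,"spin":0.0},{"gripper":0.0,"tx":0.0,"ty":0.0,"tz":0.0,"spin":0.0},{"gripper":0.0,"tx":0.0,"ty":0.0,"tz":0.0,"spin":0.0}]' 80; python3 -c "
from h import *
save('wrist','wrist7.png');f=save('side','side6.png');g=save('scene','scene6.png')
p=tp(0,0,0)
a=proj(f,p).astype(int);b=proj(g,p).astype(int)
A=f['pixels'][a[0]-70:a[0]+50,a[1]-70:a[1]+70,::-1];B=g['pixels'][b[0]-70:b[0]+50,b[1]-70:b[1]+70,::-1]
cv2.imwrite('pics/z7.png',cv2.resize(np.hstack([A,B]),None,fx=2.8,fy=2.8,interpolation=cv2.INTER_CUBIC))
"
```

```text
clock: 10.5
eef_pos: [568.6, 274.1, 274.5]
tcp_rot: [3.142, -0.0, 0.605]
contact_force: [-0.4, -0.6, -0.7]
opening: 0.075
```

```bash
python3 -m inch '[{"gripper":0.0,"tx":0.0,"ty":0.0,"tz":0.001,"spin":0.0},{"gripper":0.0,"tx":0.0,"ty":0.0,"tz":0.001,"spin":0.0},{"gripper":0.0,"tx":0.0,"ty":0.0,"tz":0.001,"spin":0.0},{"gripper":0.0,"tx":0.0,"ty":0.0,"tz":0.001,"spin":0.0},{"gripper":0.0,"tx":0.0,"ty":0.0,"tz":0.0,"spin":0.0},{"gripper":0.0,"tx":0.0,"ty":0.0,"tz":0.0,"spin":0.0},{"gripper":0.0,"tx":0.0,"ty":0.0,"tz":0.0,"spin":0.0},{"gripper":0.0,"tx":0.0,"ty":0.0,"tz":0.0,"spin":0.0}]' 80
```

```text
clock: 11.45
eef_pos: [568.6, 274.1, 270.6]
tcp_rot: [3.142, -0.001, 0.605]
contact_force: [-1.8, -0.5, 4.6]
opening: 0.075
```

Contact (≈+5 N up). Release slowly.

```bash
python3 -m inch '[{"gripper":0.009,"tx":0.0,"ty":0.0,"tz":0.0,"spin":0.0},{"gripper":0.012,"tx":0.0,"ty":0.0,"tz":0.0,"spin":0.0},{"gripper":0.016,"tx":0.0,"ty":0.0,"tz":0.0,"spin":0.0},{"gripper":0.022,"tx":0.0,"ty":0.0,"tz":0.0,"spin":0.0},{"gripper":0.03,"tx":0.0,"ty":0.0,"tz":0.0,"spin":0.0},{"gripper":0.03,"tx":0.0,"ty":0.0,"tz":0.0,"spin":0.0},{"gripper":0.03,"tx":-0.005,"ty":0.0,"tz":0.0,"spin":0.0},{"gripper":0.03,"tx":-0.015,"ty":0.0,"tz":0.0,"spin":0.0}]' 80; python3 -m inch '[{"gripper":0.03,"tx":-0.03,"ty":0.0,"tz":0.0,"spin":0.0},{"gripper":0.03,"tx":-0.03,"ty":0.0,"tz":0.0,"spin":0.0},{"gripper":0.03,"tx":0.0,"ty":0.0,"tz":-0.03,"spin":0.0},{"gripper":0.03,"tx":0.0,"ty":0.0,"tz":-0.03,"spin":0.0},{"gripper":0.03,"tx":0.0,"ty":0.0,"tz":0.0,"spin":0.0},{"gripper":0.03,"tx":0.0,"ty":0.0,"tz":0.0,"spin":0.0},{"gripper":0.03,"tx":0.0,"ty":0.0,"tz":0.0,"spin":0.0},{"gripper":0.03,"tx":0.0,"ty":0.0,"tz":0.0,"spin":0.0}]' 80; python3 -c "
from h import *
save('wrist','wrist8.png');f=save('side','side8.png');g=save('scene','scene8.png')
p=[586,286,270]
a=proj(f,p).astype(int);b=proj(g,p).astype(int)
A=f['pixels'][a[0]-50:a[0]+50,a[1]-70:a[1]+70,::-1];B=g['pixels'][b[0]-50:b[0]+50,b[1]-70:b[1]+70,::-1]
cv2.imwrite('pics/z8.png',cv2.resize(np.hstack([A,B]),None,fx=2.8,fy=2.8,interpolation=cv2.INTER_CUBIC))
"
```

```text
clock: 12.25
eef_pos: [552.3, 262.8, 270.1]
tcp_rot: [3.142, -0.0, 0.606]
contact_force: [0.4, -0.2, -0.2]
opening: 0.35
clock: 13.05
eef_pos: [502.2, 228.3, 329.1]
tcp_rot: [-3.141, 0.002, 0.606]
contact_force: [0.3, 0.4, 0.1]
opening: 0.35
```

```bash
python3 -m inch '[{"gripper":0.0,"tx":0.0,"ty":0.0,"tz":0.0,"spin":8.0},{"gripper":0.0,"tx":0.0,"ty":0.0,"tz":0.0,"spin":8.0},{"gripper":0.0,"tx":0.0,"ty":0.0,"tz":0.0,"spin":8.0},{"gripper":0.0,"tx":0.0,"ty":0.0,"tz":0.0,"spin":8.0},{"gripper":0.0,"tx":0.0,"ty":0.0,"tz":0.0,"spin":8.0},{"gripper":0.0,"tx":0.0,"ty":0.0,"tz":0.0,"spin":8.0},{"gripper":0.0,"tx":0.0,"ty":0.0,"tz":0.0,"spin":8.0},{"gripper":0.0,"tx":0.0,"ty":0.0,"tz":0.0,"spin":7.7}]' 80; python3 go.py 450 -85 230 -29
```

```text
clock: 14.0
eef_pos: [502.6, 228.5, 329.8]
tcp_rot: [3.141, 0.0, -0.512]
contact_force: [0.2, -0.3, 0.6]
opening: 0.002
clock 14.0 pos [502.6 228.5 329.8] yaw -29.3 q6 144.0 open 0.002 F [ 0.2 -0.3  0.6]
shift first: t [107.7 299.1  99.8] n50 6.663732409793766 ; spin -0.3 ; spin first: t [106.  299.7  99.8]
```

```bash
python3 -m inch '[{"gripper":0.0,"tx":0.012,"ty":0.033,"tz":0.011,"spin":0.0},{"gripper":0.0,"tx":0.014,"ty":0.038,"tz":0.013,"spin":0.0},{"gripper":0.0,"tx":0.014,"ty":0.038,"tz":0.013,"spin":0.0},{"gripper":0.0,"tx":0.014,"ty":0.038,"tz":0.013,"spin":0.0},{"gripper":0.0,"tx":0.014,"ty":0.038,"tz":0.013,"spin":0.0},{"gripper":0.0,"tx":0.014,"ty":0.038,"tz":0.013,"spin":0.0},{"gripper":0.0,"tx":0.014,"ty":0.038,"tz":0.013,"spin":0.0},{"gripper":0.0,"tx":0.012,"ty":0.038,"tz":0.011,"spin":0.0}]' 80; python3 -c "
from h import *
f=save('wrist','wrist9.png')
for r,h in plates(f): print(np.round(r[0],1),np.round(r[1],1),round(r[2],1),h)
"; python3 go.py 450 -85 230 -29
```

```text
clock: 14.8
eef_pos: [451.6, -86.9, 229.5]
tcp_rot: [3.141, 0.0, -0.506]
contact_force: [1.3, -0.2, 0.2]
opening: -0.002
[ 405.7 -299.7] [ 33.3 120.9] 74.6 []
[ 510.1 -121.3] [102.5 108.3] 59.4 [([536.0, -136.5], 30.2)]
[ 449.4 -236.3] [104.6 112.4] 60.5 [([477.3, -252.1], 30.4)]
[655.7   7. ] [37.4 23.4] 61.0 []
clock 14.85 pos [449.6 -91.  227.9] yaw -29.0 q6 108.0 open -0.002 F [-1.2 -1.9 -2.1]
shift first: t [-2.5 -5.4 -2.1] n50 0.12634998918755705 ; spin -0.0 ; spin first: t [-2.5 -5.4 -2.1]
```

```bash
python3 -c "
from h import *
f=grab_frame('wrist')
e=[onplane(f,(140,c),72) for c in (212,355,365)]+[onplane(f,(r,c),72) for r,c in ((177,215),(177,350),(192,208),(192,540))]
ang=np.radians(151.0);bx=np.array([np.cos(ang),np.sin(ang)])
c=np.array([510.1,-121.3])
for p in e: print(p.round(1),'along bx rel plateA centre',((p[:2]-c)@bx).round(1))
d=e[-2]-e[-1];print(np.degrees(np.arctan2(d[1],d[0])))
s=sense();print((s['eef_pos'][:2]-c)@bx,'lat',(s['eef_pos'][:2]-c)@np.array([-bx[1],bx[0]]))
"

```

```text
[512.7 -67.6  72. ] along bx rel plateA centre 23.8
[ 455.8 -169.8   72. ] along bx rel plateA centre 24.0
[ 451.8 -177.    72. ] along bx rel plateA centre 24.0
[485.3 -53.3  72. ] along bx rel plateA centre 54.6
[ 429.8 -153.    72. ] along bx rel plateA centre 54.8
[477.2 -41.2  72. ] along bx rel plateA centre 67.7
[ 338.5 -290.    72. ] along bx rel plateA centre 68.3
60.8658202203593
68.15702485718982 lat 0.48877016183096494
```

```bash
python3 -m inch '[{"gripper":0.0,"tx":0.013,"ty":0.0,"tz":0.01,"spin":0.0},{"gripper":0.0,"tx":0.014,"ty":0.0,"tz":0.02,"spin":0.0},{"gripper":0.0,"tx":0.0,"ty":0.0,"tz":0.03,"spin":0.0},{"gripper":0.0,"tx":0.0,"ty":0.0,"tz":0.03,"spin":0.0},{"gripper":0.0,"tx":0.0,"ty":0.0,"tz":0.03,"spin":0.0},{"gripper":0.0,"tx":0.0,"ty":0.0,"tz":0.015,"spin":0.0},{"gripper":0.0,"tx":0.0,"ty":0.0,"tz":0.005,"spin":0.0},{"gripper":0.0,"tx":0.0,"ty":0.0,"tz":0.0,"spin":0.0}]' 80; python3 go.py 474 -101 32 -29; python3 -m inch '[{"gripper":0.0,"tx":0.0,"ty":0.0,"tz":0.007,"spin":0.0},{"gripper":0.0,"tx":0.0,"ty":0.0,"tz":0.007,"spin":0.0},{"gripper":0.0,"tx":0.0,"ty":0.0,"tz":0.007,"spin":0.0},{"gripper":0.0,"tx":0.0,"ty":0.0,"tz":0.007,"spin":0.0},{"gripper":0.0,"tx":0.0,"ty":0.0,"tz":0.007,"spin":0.0},{"gripper":0.0,"tx":0.0,"ty":0.0,"tz":0.007,"spin":0.0},{"gripper":0.0,"tx":0.0,"ty":0.0,"tz":0.007,"spin":0.0},{"gripper":0.0,"tx":0.0,"ty":0.0,"tz":0.005,"spin":0.0}]' 80; python3 -c "
from h import *
save('wrist','wrist10.png');save('side','side10.png')"
```

```text
clock: 15.7
eef_pos: [475.7, -98.0, 89.9]
tcp_rot: [3.141, 0.001, -0.506]
contact_force: [0.1, -0.4, -0.3]
opening: -0.002
clock 15.7 pos [475.7 -98.   89.9] yaw -29.0 q6 107.0 open -0.002 F [ 0.1 -0.4 -0.3]
shift first: t [-0.   3.5 57.9] n50 1.1604497222203427 ; spin 0.0 ; spin first: t [-0.   3.5 57.9]
clock: 16.5
eef_pos: [473.7, -97.8, 35.2]
tcp_rot: [3.141, 0.004, -0.506]
contact_force: [-8.7, 4.3, 6.9]
opening: 0.003
```

```bash
python3 -m inch '[{"gripper":0.0,"tx":-0.004,"ty":0.0,"tz":0.0,"spin":0.0},{"gripper":0.0,"tx":-0.004,"ty":0.0,"tz":0.0,"spin":0.0},{"gripper":0.0,"tx":-0.002,"ty":0.0,"tz":-0.01,"spin":0.0},{"gripper":0.0,"tx":0.0,"ty":0.0,"tz":-0.02,"spin":0.0},{"gripper":0.0,"tx":0.0,"ty":0.0,"tz":-0.03,"spin":0.0},{"gripper":0.0,"tx":0.0,"ty":0.0,"tz":-0.05,"spin":0.0},{"gripper":0.0,"tx":0.0,"ty":0.0,"tz":-0.05,"spin":0.0},{"gripper":0.0,"tx":0.0,"ty":0.0,"tz":-0.03,"spin":0.0}]' 80; python3 -m inch '[{"gripper":0.0,"tx":-0.02,"ty":0.0,"tz":0.0,"spin":0.0},{"gripper":0.0,"tx":-0.03,"ty":0.0,"tz":0.0,"spin":0.0},{"gripper":0.0,"tx":-0.03,"ty":0.0,"tz":0.0,"spin":0.0},{"gripper":0.04,"tx":0.0,"ty":0.0,"tz":0.0,"spin":0.0},{"gripper":0.04,"tx":0.0,"ty":0.0,"tz":0.0,"spin":0.0},{"gripper":0.04,"tx":0.0,"ty":0.0,"tz":0.0,"spin":0.0},{"gripper":0.04,"tx":0.0,"ty":0.0,"tz":0.0,"spin":0.0},{"gripper":0.04,"tx":0.0,"ty":0.0,"tz":0.0,"spin":0.0}]' 80; python3 -c "
from h import *
save('wrist','wrist11.png');save('side','side11.png');save('scene','scene11.png')"
```

```text
clock: 17.4
eef_pos: [468.3, -93.9, 231.1]
tcp_rot: [-3.14, -0.005, -0.506]
contact_force: [0.9, -0.2, -0.5]
opening: -0.002
clock: 18.2
eef_pos: [397.6, -55.1, 226.3]
tcp_rot: [3.142, 0.0, -0.507]
contact_force: [-0.1, 0.3, -0.2]
opening: 0.468
```

```bash
python3 -c "
from h import *
f=grab_frame('wrist')
im=f['pixels'];
cv2.imwrite('pics/w11z.png',cv2.resize(im[30:110,180:380,::-1],None,fx=4,fy=4,interpolation=cv2.INTER_CUBIC))
for z in (105,110,112,115):
  a=onplane(f,(48.5,195.5),z);b=onplane(f,(48.5,355),z);print(z,a.round(1),b.round(1),np.linalg.norm(a-b).round(1))
"

```

```text
105 [518.1 -61.1 105. ] [ 466.1 -154.7  105. ] 107.0
110 [517.1 -61.8 110. ] [ 466.1 -153.5  110. ] 105.0
112 [516.7 -62.  112. ] [ 466.1 -153.1  112. ] 104.2
115 [516.1 -62.4 115. ] [ 466.1 -152.4  115. ] 103.0
```

```bash
python3 -m inch '[{"gripper":0.04,"tx":0.0,"ty":0.0,"tz":0.0,"spin":-8.5},{"gripper":0.04,"tx":0.0,"ty":0.0,"tz":0.0,"spin":-8.5},{"gripper":0.04,"tx":0.0,"ty":0.0,"tz":0.0,"spin":-8.5},{"gripper":0.04,"tx":0.0,"ty":0.0,"tz":0.0,"spin":-8.5},{"gripper":0.04,"tx":0.0,"ty":0.0,"tz":0.0,"spin":-8.5},{"gripper":0.04,"tx":0.0,"ty":0.0,"tz":0.0,"spin":-8.5},{"gripper":0.04,"tx":0.0,"ty":0.0,"tz":0.0,"spin":-8.5},{"gripper":0.04,"tx":0.0,"ty":0.0,"tz":0.0,"spin":-8.5}]' 80; python3 -m inch '[{"gripper":0.04,"tx":0.0,"ty":0.0,"tz":0.0,"spin":-8.0},{"gripper":0.04,"tx":0.0,"ty":0.0,"tz":0.0,"spin":-8.0},{"gripper":0.04,"tx":0.0,"ty":0.0,"tz":0.0,"spin":-6.0},{"gripper":0.04,"tx":0.0,"ty":0.0,"tz":0.0,"spin":0.0},{"gripper":0.04,"tx":0.0,"ty":0.0,"tz":0.0,"spin":0.0},{"gripper":0.04,"tx":0.0,"ty":0.0,"tz":0.0,"spin":0.0},{"gripper":0.04,"tx":0.0,"ty":0.0,"tz":0.0,"spin":0.0},{"gripper":0.04,"tx":0.0,"ty":0.0,"tz":0.0,"spin":0.0}]' 80; python3 go.py 469 -147.5 170 61
```

```text
clock: 19.2
eef_pos: [397.1, -54.8, 226.2]
tcp_rot: [-3.141, 0.0, 0.687]
contact_force: [0.1, 0.5, 0.5]
opening: 0.469
clock: 20.0
eef_pos: [397.0, -54.8, 226.3]
tcp_rot: [-3.142, 0.0, 1.064]
contact_force: [-0.1, 0.5, -0.4]
opening: 0.47
clock 20.0 pos [397.  -54.8 226.3] yaw 60.9 q6 21.0 open 0.47 F [-0.1  0.5 -0.4]
shift first: t [-46.1 107.9  56.3] n50 2.602901493809021 ; spin -0.1 ; spin first: t [-46.2 107.9  56.3]
```

```bash
python3 -m inch '[{"gripper":0.04,"tx":-0.008,"ty":0.018,"tz":0.01,"spin":0.0},{"gripper":0.04,"tx":-0.009,"ty":0.022,"tz":0.012,"spin":0.0},{"gripper":0.04,"tx":-0.009,"ty":0.022,"tz":0.012,"spin":0.0},{"gripper":0.04,"tx":-0.01,"ty":0.023,"tz":0.012,"spin":0.0},{"gripper":0.04,"tx":-0.01,"ty":0.023,"tz":0.01,"spin":0.0},{"gripper":0.04,"tx":0.0,"ty":0.0,"tz":0.0,"spin":0.0},{"gripper":0.04,"tx":0.0,"ty":0.0,"tz":0.0,"spin":0.0},{"gripper":0.04,"tx":0.0,"ty":0.0,"tz":0.0,"spin":0.0}]' 80; python3 -c "
from h import *
save('wrist','wrist12.png')";python3 go.py 469 -147.5 96 61
```

```text
clock: 20.8
eef_pos: [468.7, -146.9, 170.4]
tcp_rot: [-3.141, -0.0, 1.064]
contact_force: [-0.0, 0.5, -0.6]
opening: 0.469
clock 20.85 pos [ 468.8 -146.8  170.6] yaw 61.0 q6 11.0 open 0.469 F [ 0.7 -0.  -0.1]
shift first: t [-0.5  0.5 74.6] n50 1.4923634110065174 ; spin 0.0 ; spin first: t [-0.5  0.5 74.6]
```

```bash
python3 -c "
from h import *
f=grab_frame('wrist')
s=sense();w=s['tcp_rot'][2];t=s['eef_pos']
for rc in [(243.5,278.5),(57,279.5)]:
  p=onplane(f,rc,114)-t; print(np.cos(w)*p[0]+np.sin(w)*p[1], np.sin(w)*p[0]-np.cos(w)*p[1])
"; python3 -m inch '[{"gripper":0.04,"tx":0.0,"ty":0.0,"tz":0.01,"spin":0.0},{"gripper":0.04,"tx":0.0,"ty":0.0,"tz":0.015,"spin":0.0},{"gripper":0.04,"tx":0.0,"ty":0.0,"tz":0.015,"spin":0.0},{"gripper":0.04,"tx":0.0,"ty":0.0,"tz":0.01,"spin":0.0},{"gripper":0.04,"tx":0.0,"ty":0.0,"tz":0.0,"spin":0.0},{"gripper":0.04,"tx":0.0,"ty":0.0,"tz":0.0,"spin":0.0},{"gripper":0.04,"tx":0.0,"ty":0.0,"tz":0.0,"spin":0.0},{"gripper":0.04,"tx":0.0,"ty":0.0,"tz":0.0,"spin":0.0}]' 80;  python3 -c "
from h import *
save('wrist','wrist13.png')
f=grab_frame('wrist')"
```

```text
-6.178689252486498 0.8381270012141542
96.80331077101883 1.2492158989113662
clock: 21.7
eef_pos: [469.6, -147.5, 120.9]
tcp_rot: [3.14, -0.0, 1.065]
contact_force: [-0.7, -0.6, -0.4]
opening: 0.468
```

```bash
python3 -m inch '[{"gripper":0.04,"tx":0.0,"ty":0.0,"tz":0.008,"spin":0.0},{"gripper":0.04,"tx":0.0,"ty":0.0,"tz":0.01,"spin":0.0},{"gripper":0.04,"tx":0.0,"ty":0.0,"tz":0.006,"spin":0.0},{"gripper":0.04,"tx":0.0,"ty":0.0,"tz":0.0,"spin":0.0},{"gripper":0.0,"tx":0.0,"ty":0.0,"tz":0.0,"spin":0.0},{"gripper":0.0,"tx":0.0,"ty":0.0,"tz":0.0,"spin":0.0},{"gripper":0.0,"tx":0.0,"ty":0.0,"tz":0.0,"spin":0.0},{"gripper":0.0,"tx":0.0,"ty":0.0,"tz":0.0,"spin":0.0}]' 80;  python3 -m inch '[{"gripper":0.0,"tx":0.0,"ty":0.0,"tz":0.0,"spin":0.0},{"gripper":0.0,"tx":0.0,"ty":0.0,"tz":-0.004,"spin":0.0},{"gripper":0.0,"tx":0.0,"ty":0.0,"tz":-0.008,"spin":0.0},{"gripper":0.0,"tx":0.0,"ty":0.0,"tz":-0.012,"spin":0.0},{"gripper":0.0,"tx":0.0,"ty":0.0,"tz":-0.02,"spin":0.0},{"gripper":0.0,"tx":0.0,"ty":0.0,"tz":-0.03,"spin":0.0},{"gripper":0.0,"tx":0.0,"ty":0.0,"tz":-0.03,"spin":0.0},{"gripper":0.0,"tx":0.0,"ty":0.0,"tz":-0.03,"spin":0.0}]' 80; python3 -c "
from h import *
save('wrist','wrist14.png');save('side','side14.png');f=grab_frame('wrist')"
```

```text
clock: 22.6
eef_pos: [467.6, -146.9, 96.4]
tcp_rot: [-3.138, 0.001, 1.065]
contact_force: [-4.7, 2.3, 7.1]
opening: 0.035
clock: 23.4
eef_pos: [470.4, -147.9, 233.2]
tcp_rot: [3.138, -0.001, 1.065]
contact_force: [0.5, 0.2, -0.1]
opening: 0.034
```

```bash
python3 -c "
from h import *
f=grab_frame('wrist')
for z in (8,12,15,18,21): print(z,proj(f,tp(96,0,z)).round(1))
print(np.degrees(sense()['qpos']).round(0))
"; python3 go.py 500 220 320 34.7
```

```text
8 [ 42.1 273.6]
12 [ 40.4 273.6]
15 [ 39.1 273.6]
18 [ 37.7 273.6]
21 [ 36.2 273.6]
[-18.   8. 109.  -0.  62.  11.]
clock 23.6 pos [ 470.4 -147.9  231.8] yaw 61.0 q6 11.0 open 0.034 F [ 0.4  0.9 -1. ]
shift first: t [ 336.1 -152.4  -88.2] n50 7.588707993337229 ; spin 26.3 ; spin first: t [ 233.8 -285.6  -88.2]
```

```bash
python3 go.py 428 232 246 34.7; python3 -c "
from h import *
f=save('side','s15.png');g=save('scene','c15.png')
a=proj(f,[586,286,270]).astype(int);b=proj(g,[586,286,270]).astype(int);print(a,b)
cv2.imwrite('pics/s15z.png',cv2.resize(f['pixels'][a[0]-35:a[0]+35,a[1]-40:a[1]+40,::-1],None,fx=7,fy=7,interpolation=cv2.INTER_CUBIC))
cv2.imwrite('pics/c15z.png',cv2.resize(g['pixels'][b[0]-35:b[0]+35,b[1]-40:b[1]+40,::-1],None,fx=7,fy=7,interpolation=cv2.INTER_CUBIC))
"
```

```text
clock 23.6 pos [ 470.4 -147.9  231.8] yaw 61.0 q6 11.0 open 0.034 F [ 0.4  0.9 -1. ]
shift first: t [ 311.7 -221.2  -14.2] n50 7.649486608630409 ; spin 26.3 ; spin first: t [ 181.4 -336.4  -14.2]
[110 241] [256 358]
```

```bash
python3 -m inch '[{"gripper":0.0,"tx":0.02,"ty":-0.014,"tz":-0.005,"spin":0.0},{"gripper":0.0,"tx":0.031,"ty":-0.022,"tz":-0.005,"spin":0.0},{"gripper":0.0,"tx":0.031,"ty":-0.022,"tz":-0.004,"spin":0.0},{"gripper":0.0,"tx":0.031,"ty":-0.022,"tz":0.0,"spin":0.0},{"gripper":0.0,"tx":0.031,"ty":-0.022,"tz":0.0,"spin":0.0},{"gripper":0.0,"tx":0.031,"ty":-0.022,"tz":0.0,"spin":0.0},{"gripper":0.0,"tx":0.031,"ty":-0.022,"tz":0.0,"spin":0.0},{"gripper":0.0,"tx":0.031,"ty":-0.022,"tz":0.0,"spin":0.0}]' 80; python3 -m inch '[{"gripper":0.0,"tx":0.03,"ty":-0.021,"tz":0.0,"spin":0.0},{"gripper":0.0,"tx":0.027,"ty":-0.019,"tz":0.0,"spin":0.0},{"gripper":0.0,"tx":0.018,"ty":-0.013,"tz":0.0,"spin":0.0},{"gripper":0.0,"tx":0.0,"ty":0.0,"tz":0.0,"spin":6.0},{"gripper":0.0,"tx":0.0,"ty":0.0,"tz":0.0,"spin":7.0},{"gripper":0.0,"tx":0.0,"ty":0.0,"tz":0.0,"spin":7.0},{"gripper":0.0,"tx":0.0,"ty":0.0,"tz":0.0,"spin":6.3},{"gripper":0.0,"tx":0.0,"ty":0.0,"tz":0.0,"spin":0.0}]' 80; python3 go.py 428 232 246 34.7; python3 -c "
from h import *
save('wrist','wrist15.png')
f=save('side','s15.png');g=save('scene','c15.png')
A=f['pixels'][60:160,190:290,::-1];B=g['pixels'][190:290,310:410,::-1]
cv2.imwrite('pics/z15.png',cv2.resize(np.hstack([A,B]),None,fx=4,fy=4,interpolation=cv2.INTER_CUBIC))
"
```

```text
clock: 24.5
eef_pos: [436.3, 142.6, 243.2]
tcp_rot: [-3.141, 0.001, 1.064]
contact_force: [0.2, -0.4, -1.8]
opening: 0.034
clock: 25.3
eef_pos: [426.7, 232.4, 243.1]
tcp_rot: [-3.141, 0.002, 0.604]
contact_force: [0.1, -0.1, -2.4]
opening: 0.035
clock 25.3 pos [426.7 232.4 243.1] yaw 34.6 q6 84.0 open 0.035 F [ 0.1 -0.1 -2.4]
shift first: t [ 0.8  1.  -2.9] n50 0.06364846849649954 ; spin -0.1 ; spin first: t [ 0.8  1.  -2.9]
```

```bash
cat >> h.py <<'E'
P0=np.array([585.7,286.0,310.]);UN=np.array([0.822,0.569,0]);UU=np.array([-0.569,0.822,0])
def railf(p):
    d=np.asarray(p)-P0; return np.array([d@UN,d@UU-92,d[2]+310]).round(1)
def tri2(f,g,a,b):
    x,r=tri([ray(f,a),ray(g,b)]); return x,np.round(r,1)
E
python3 -c "
from h import *
f=grab_frame('side');g=grab_frame('scene')
for n,a,b in [('curl bottom outer',(127.5,243.2),(276.8,358)),('tip',(117.5,237.5),(268.7,367)),('arch top',(92.5,242),(236,362.5))]:
    x,r=tri2(f,g,a,b);print(n,railf(x),r)
# hole of plate
x=tp(45,0,-6);print('pred hole',railf(x),proj(f,x).round(1),'seen',(60+288/4,190+34/4.))
x=tp(96,0,18);print('pred corner',proj(f,x).round(1),'seen',(60+230/4,190+88/4.), proj(g,x).round(1),'scene seen?')
print('rail right post', proj(f,P0-98*UU),proj(g,P0-98*UU))
"

```

```text
curl bottom outer [  8.6 -86.2 217.8] [1.9 1.9]
tip [  3.5 -71.4 244.7] [1.5 1.5]
arch top [ -1.2 -94.4 322.9] [3.7 3.7]
pred hole [-115.8  -45.6  238. ] [131.1 197.7] seen (132.0, 198.5)
pred corner [116.4 211.5] seen (117.5, 212.0) [245.5 387.6] scene seen?
rail right post [105.81821172 269.11454418] [228.78156067 314.85376026]
```

```bash
python3 -c "
from h import *
f=grab_frame('side');g=grab_frame('scene')
o=np.array([2.3,2.3]);q=np.array([0,0])
for n,a,b in [('curl bottom outer',(127.5,243.2),(276.8,358)),('tip',(117.5,237.5),(268.7,367)),('arch top',(92.5,242),(236,362.5))]:
    x,r=tri2(f,g,np.array(a)+q,np.array(b)+o);print(n,railf(x),r)
x=tp(96,0,18);print('pred far top corner scene',proj(g,x).round(1)); x=tp(80,0,-90);print('pred bottom scene',proj(g,x).round(1),'seen',190+342/4,310+290/4)
"

```

```text
curl bottom outer [ 12.  -81.3 215.7] [3.1 3.1]
tip [  7.  -66.5 242.7] [2.7 2.7]
arch top [  2.5 -89.5 321.2] [4.7 4.7]
pred far top corner scene [245.4 387.6]
pred bottom scene [274.3 381.5] seen 275.5 382.5
```

```bash
python3 -c "
from h import *
print(railf(sense()['eef_pos']))
for x,y,z in [(-43,-45,256),(-43,-88,256)]:
  print((P0+UN*x+UU*(y+92))[:2].round(1),z)
"; python3 go.py 577.1 0 256 34.7 >/dev/null; python3 go.py 523.6 300.2 256 34.7
```

```text
[-160.7  -45.7  244.2]
[523.6 300.2] 256
[548.1 264.8] 256
clock 25.65 pos [427.2 232.6 244.2] yaw 34.8 q6 84.0 open 0.031 F [ 1.4  0.1 -1.3]
shift first: t [117.8  -0.6 -11.8] n50 2.367188768197681 ; spin 0.1 ; spin first: t [117.8  -0.7 -11.8]
```

```bash
python3 -m inch '[{"gripper":0.0,"tx":0.0,"ty":0.0,"tz":-0.008,"spin":0.0},{"gripper":0.0,"tx":0.01,"ty":0.0,"tz":-0.004,"spin":0.0},{"gripper":0.0,"tx":0.02,"ty":0.0,"tz":0.0,"spin":0.0},{"gripper":0.0,"tx":0.024,"ty":0.0,"tz":0.0,"spin":0.0},{"gripper":0.0,"tx":0.024,"ty":0.0,"tz":0.0,"spin":0.0},{"gripper":0.0,"tx":0.02,"ty":0.0,"tz":0.0,"spin":0.0},{"gripper":0.0,"tx":0.012,"ty":0.0,"tz":0.0,"spin":0.0},{"gripper":0.0,"tx":0.008,"ty":0.0,"tz":0.0,"spin":0.0}]' 80;cat > view.py <<'E'
import sys
from h import *
n=sys.argv[1]; P=np.array(list(map(float,sys.argv[2:5])))
save('wrist','w'+n+'.png')
f=save('side','s'+n+'.png');g=save('scene','c'+n+'.png')
a=proj(f,P).astype(int);b=proj(g,P).astype(int);print('origins (row,col) side',a-50,'scene',b-50,'scale4')
pad=lambda im,c: cv2.copyMakeBorder(im,60,60,60,60,cv2.BORDER_CONSTANT)[c[0]+10:c[0]+110,c[1]+10:c[1]+110,::-1]
cv2.imwrite('pics/z'+n+'.png',cv2.resize(np.hstack([pad(f['pixels'],a),pad(g['pixels'],b)]),None,fx=4,fy=4,interpolation=cv2.INTER_CUBIC))
print(railf(sense()['eef_pos']),sense()['contact_force'].round(1))
E
python3 view.py 16 586 286 260
```

```text
clock: 26.45
eef_pos: [525.2, 300.4, 256.4]
tcp_rot: [3.142, -0.0, 0.606]
contact_force: [-0.9, -0.4, -1.8]
opening: 0.034
origins (row,col) side [ 64 191] scene [209 307] scale4
[-42.8 -45.7 256.2] [ 0.8 -0.6 -1.1]
```

```bash
python3 -c "
from h import *
f=grab_frame('wrist')
s=sense();w=s['tcp_rot'][2];t=s['eef_pos']
def tl(p): p=p-t; return (round(np.cos(w)*p[0]+np.sin(w)*p[1],1), round(np.sin(w)*p[0]-np.cos(w)*p[1],1),round(p[2],1))
for n,rc,z in [('tip',(172,339),245),('tip',(172,339),240),('curl far',(158,385),222),('arch',(240,472),324),('stem outer',(298,446),295)]:
  p=onplane(f,rc,z);print(n,tl(p),railf(p))
"

```

```text
tip (np.float64(47.0), np.float64(27.2), np.float64(-11.2)) [  3.7 -72.9 245. ]
tip (np.float64(46.0), np.float64(28.1), np.float64(-16.2)) [  2.7 -73.8 240. ]
curl far (np.float64(49.2), np.float64(53.6), np.float64(-34.2)) [  6.  -99.3 222. ]
arch (np.float64(47.8), np.float64(44.0), np.float64(67.8)) [  4.6 -89.7 324. ]
stem outer (np.float64(15.3), np.float64(55.9), np.float64(38.8)) [ -28.  -101.5  295. ]
```

```bash
python3 -m inch '[{"gripper":0.0,"tx":0.0,"ty":0.006,"tz":0.0,"spin":0.0},{"gripper":0.0,"tx":0.0,"ty":0.008,"tz":0.0,"spin":0.0},{"gripper":0.0,"tx":0.0,"ty":0.008,"tz":0.0,"spin":0.0},{"gripper":0.0,"tx":0.0,"ty":0.008,"tz":0.0,"spin":0.0},{"gripper":0.0,"tx":0.0,"ty":0.006,"tz":0.0,"spin":0.0},{"gripper":0.0,"tx":0.0,"ty":0.0,"tz":0.0,"spin":0.0},{"gripper":0.0,"tx":0.0,"ty":0.0,"tz":0.0,"spin":0.0},{"gripper":0.0,"tx":0.0,"ty":0.0,"tz":0.0,"spin":0.0}]' 80;python3 view.py 17 586 286 260
```

```text
clock: 27.45
eef_pos: [544.6, 270.3, 256.3]
tcp_rot: [-3.141, -0.0, 0.606]
contact_force: [-0.0, -0.1, -1.5]
opening: 0.033
origins (row,col) side [ 64 191] scene [209 307] scale4
[-42.7 -81.4 256.3] [ 0.4  0.2 -1.5]
```

```bash
python3 -c "
from h import *
A=cv2.imread('pics/s17.png')[100:150,215:265];B=cv2.imread('pics/c17.png')[230:280,335:385];C=cv2.imread('pics/w17.png')[130:310,260:400]
cv2.imwrite('pics/q.png',np.hstack([cv2.resize(A,(400,400),interpolation=cv2.INTER_CUBIC),cv2.resize(B,(400,400),interpolation=cv2.INTER_CUBIC)]))
f=grab_frame('wrist')
s=sense();w=s['tcp_rot'][2];t=s['eef_pos']
for n,rc,z in [('arch',(225,327),324),('stem',(288,318),300)]:
  p=onplane(f,rc,z);print(n,railf(p))
"

```

```text
arch [  8.3 -92.7 324. ]
stem [-21.3 -94.4 300. ]
```

```bash
python3 -m inch '[{"gripper":0.0,"tx":-0.004,"ty":0.0,"tz":0.0,"spin":0.0},{"gripper":0.0,"tx":-0.004,"ty":0.0,"tz":0.0,"spin":0.0},{"gripper":0.0,"tx":-0.004,"ty":0.0,"tz":0.0,"spin":0.0},{"gripper":0.0,"tx":-0.004,"ty":0.0,"tz":0.002,"spin":0.0},{"gripper":0.0,"tx":0.0,"ty":0.0,"tz":0.004,"spin":0.0},{"gripper":0.0,"tx":0.0,"ty":0.0,"tz":0.004,"spin":0.0},{"gripper":0.0,"tx":0.0,"ty":0.0,"tz":0.002,"spin":0.0},{"gripper":0.0,"tx":0.0,"ty":0.0,"tz":0.0,"spin":0.0}]' 80;python3 view.py 18 586 286 260;python3 -c "
from h import *
A=cv2.imread('pics/s18.png')[90:150,205:265];B=cv2.imread('pics/c18.png')[220:280,330:390]
cv2.imwrite('pics/q.png',np.hstack([cv2.resize(A,(400,400),interpolation=cv2.INTER_CUBIC),cv2.resize(B,(400,400),interpolation=cv2.INTER_CUBIC)]))"
```

```text
clock: 28.45
eef_pos: [531.5, 261.0, 243.7]
tcp_rot: [-3.141, 0.001, 0.605]
contact_force: [0.3, 0.5, -1.2]
opening: 0.032
origins (row,col) side [ 64 191] scene [209 307] scale4
[-58.5 -81.7 244.3] [ 0.6  0.4 -1.4]
```

```bash
cat > ov.py <<'E'
import sys
from h import *
# overlay plate hole circle on side/scene
f=grab_frame('side');g=grab_frame('scene')
hx,hz=float(sys.argv[1]),float(sys.argv[2])
outs=[]
for F in (f,g):
    c=tp(hx,0,hz);cc=proj(F,c).astype(int);k=8
    im=F['pixels'][cc[0]-25:cc[0]+25,cc[1]-25:cc[1]+25,::-1]
    raw=cv2.resize(im,(400,400),interpolation=cv2.INTER_CUBIC);im=raw.copy()
    for a in np.linspace(0,2*np.pi,40):
        p=proj(F,tp(hx+15*np.cos(a),0,hz+15*np.sin(a)))-cc+25
        cv2.circle(im,(int((p[1]+.5)*k),int((p[0]+.5)*k)),1,(0,0,255),-1)
    outs.append(np.vstack([raw,im])[:,:])
o=np.hstack(outs);cv2.imwrite('pics/'+sys.argv[3],cv2.resize(o,(600,600)))
E
python3 ov.py 47 -7 ov18.png
python3 -m inch '[{"gripper":0.0,"tx":0.0,"ty":0.0,"tz":0.003,"spin":0.0},{"gripper":0.0,"tx":0.0,"ty":0.0,"tz":0.003,"spin":0.0},{"gripper":0.0,"tx":0.0,"ty":0.0,"tz":0.003,"spin":0.0},{"gripper":0.0,"tx":0.0,"ty":0.0,"tz":0.003,"spin":0.0},{"gripper":0.0,"tx":0.0,"ty":0.0,"tz":0.0,"spin":0.0},{"gripper":0.0,"tx":0.0,"ty":0.0,"tz":0.0,"spin":0.0},{"gripper":0.0,"tx":0.0,"ty":0.0,"tz":0.0,"spin":0.0},{"gripper":0.0,"tx":0.0,"ty":0.0,"tz":0.0,"spin":0.0}]' 80;python3 ov.py 47 -7 ov19.png; python3 view.py 19 586 286 260
```

```text
clock: 29.5
eef_pos: [534.2, 261.8, 234.7]
tcp_rot: [3.14, -0.007, 0.605]
contact_force: [3.2, -1.5, 10.2]
opening: 0.033
origins (row,col) side [ 64 191] scene [209 307] scale4
[-56.1 -82.5 234.6] [ 3.6 -0.3 11.7]
```

```bash
python3 -m inch '[{"gripper":0.0,"tx":0.0,"ty":0.002,"tz":0.0,"spin":0.0},{"gripper":0.0,"tx":0.0,"ty":0.002,"tz":0.0,"spin":0.0},{"gripper":0.0,"tx":0.0,"ty":0.0,"tz":0.0,"spin":0.0},{"gripper":0.0,"tx":0.0,"ty":0.0,"tz":0.0,"spin":0.0},{"gripper":0.0,"tx":0.0,"ty":0.0,"tz":0.0,"spin":0.0},{"gripper":0.0,"tx":0.0,"ty":0.0,"tz":0.0,"spin":0.0},{"gripper":0.0,"tx":0.0,"ty":0.0,"tz":0.0,"spin":0.0},{"gripper":0.0,"tx":0.0,"ty":0.0,"tz":0.0,"spin":0.0}]' 80;python3 ov.py 47 -7 ov20.png; python3 view.py 20 586 286 260
```

```text
clock: 30.55
eef_pos: [536.0, 258.6, 234.4]
tcp_rot: [3.14, -0.006, 0.605]
contact_force: [2.2, 0.0, 9.5]
opening: 0.03
origins (row,col) side [ 64 191] scene [209 307] scale4
[-56.4 -86.2 234.4] [ 1.9 -0.1 10. ]
```

```bash
python3 -m inch '[{"gripper":0.006,"tx":0.0,"ty":0.0,"tz":-0.001,"spin":0.0},{"gripper":0.007,"tx":0.0,"ty":0.0,"tz":0.0,"spin":0.0},{"gripper":0.008,"tx":0.0,"ty":0.0,"tz":0.0,"spin":0.0},{"gripper":0.009,"tx":0.0,"ty":0.0,"tz":0.0,"spin":0.0},{"gripper":0.011,"tx":0.0,"ty":0.0,"tz":0.0,"spin":0.0},{"gripper":0.013,"tx":0.0,"ty":0.0,"tz":0.0,"spin":0.0},{"gripper":0.015,"tx":0.0,"ty":0.0,"tz":0.0,"spin":0.0},{"gripper":0.015,"tx":0.0,"ty":0.0,"tz":0.0,"spin":0.0}]' 80;python3 ov.py 47 -7 ov21.png; python3 view.py 21 586 286 260
```

```text
clock: 31.6
eef_pos: [533.9, 257.8, 233.2]
tcp_rot: [-3.142, 0.0, 0.605]
contact_force: [0.2, -0.6, -0.4]
opening: 0.179
origins (row,col) side [ 64 191] scene [209 307] scale4
[-58.7 -85.7 233.3] [ 1.  -0.4  0.3]
```

```bash
python3 -m inch '[{"gripper":0.03,"tx":0.0,"ty":0.0,"tz":0.0,"spin":0.0},{"gripper":0.03,"tx":0.0,"ty":0.0,"tz":0.0,"spin":0.0},{"gripper":0.03,"tx":-0.005,"ty":0.0,"tz":0.0,"spin":0.0},{"gripper":0.03,"tx":-0.01,"ty":0.0,"tz":0.0,"spin":0.0},{"gripper":0.03,"tx":-0.02,"ty":0.0,"tz":0.0,"spin":0.0},{"gripper":0.03,"tx":-0.03,"ty":0.0,"tz":0.0,"spin":0.0},{"gripper":0.03,"tx":-0.03,"ty":0.0,"tz":0.0,"spin":0.0},{"gripper":0.03,"tx":-0.02,"ty":0.0,"tz":0.0,"spin":0.0}]' 80; python3 view.py 22 586 286 240
```

```text
clock: 32.65
eef_pos: [436.8, 190.9, 233.0]
tcp_rot: [-3.141, 0.001, 0.605]
contact_force: [0.3, -0.5, 0.1]
opening: 0.354
origins (row,col) side [ 71 191] scene [216 306] scale4
[-174.7  -85.7  233.6] [-0.2  0.4  0. ]
```

```bash
python3 -c "
from h import *
f=save('side','s23.png');g=save('scene','c23.png')
A=f['pixels'][105:145,215:265,::-1];B=g['pixels'][230:290,335:385,::-1]
cv2.imwrite('pics/q23.png',np.hstack([cv2.resize(A,(500,400),interpolation=cv2.INTER_CUBIC),cv2.resize(B,(333,400),interpolation=cv2.INTER_CUBIC)])[:,:800])"
python3 -c "
from h import *
f=grab_frame('side');g=grab_frame('scene')
for n,a,b in [('hole',(126.2,240.5),(272,358.3)),('curl bottom',(128.5,248),(273.5,346.3)),('arch top',(93,241),(236,360))]:
    x,r=tri2(f,g,np.array(a),np.array(b));print(n,railf(x),r, 'zplane scene', railf(onplane(g,b,214)),railf(onplane(f,a,214)))
"
```

```text
hole [ -0.4 -87.2 224.3] [0. 0.] zplane scene [ -9.9 -88.6 214. ] [ 15.6 -71.4 214. ]
curl bottom [   8.9 -108.6  220.1] [1.7 1.7] zplane scene [   4.8 -110.9  214. ] [ 18.4 -97.4 214. ]
arch top [ -3.8 -97.1 321.5] [0.6 0.6] zplane scene [-121.9 -116.4  214. ] [205.2 107.6 214. ]
```

```bash
python3 -m inch '[{"gripper":0.04,"tx":0.02,"ty":0.0,"tz":-0.01,"spin":0.0},{"gripper":0.04,"tx":0.02,"ty":0.0,"tz":-0.01,"spin":0.0},{"gripper":0.04,"tx":0.02,"ty":0.0,"tz":-0.01,"spin":0.0},{"gripper":0.04,"tx":0.0,"ty":0.0,"tz":-0.01,"spin":0.0},{"gripper":0.04,"tx":0.0,"ty":0.0,"tz":-0.01,"spin":0.0},{"gripper":0.04,"tx":0.0,"ty":0.0,"tz":0.0,"spin":0.0},{"gripper":0.04,"tx":0.0,"ty":0.0,"tz":0.0,"spin":0.0},{"gripper":0.04,"tx":0.0,"ty":0.0,"tz":0.0,"spin":0.0}]' 80; python3 view.py 24 586 286 240
```

```text
clock: 33.8
eef_pos: [488.0, 226.1, 282.9]
tcp_rot: [-3.141, 0.001, 0.605]
contact_force: [-0.2, 0.2, -0.3]
opening: 0.466
origins (row,col) side [ 71 191] scene [216 306] scale4
[-114.1  -85.7  283. ] [ 0.1 -0.7  0.4]
```

```bash
python3 -c "
from h import *
f=grab_frame('wrist')
for z in (243,248):
  a=onplane(f,(139,267.5),z);b=onplane(f,(12,291.5),z);d=b-a
  print(z,railf(a),railf(b),'yaw',np.degrees(np.arctan2(d[1],d[0])), 'grip pt', (a+d/np.linalg.norm(d)*2)[:2].round(1))
print('tip',railf(onplane(f,(17,283),250)))
"

```

```text
243 [-56.7 -81.4 243. ] [-1.00e-01 -9.27e+01  2.43e+02] yaw 23.383626744042473 grip pt [534.9 263.3]
248 [-56.1 -81.5 248. ] [ -1.1 -92.5 248. ] yaw 23.38362674404246 grip pt [535.4 263.5]
tip [ -3.4 -88.7 250. ]
```

```bash
python3 -m inch '[{"gripper":0.04,"tx":0.0,"ty":0.0,"tz":0.01,"spin":5.3},{"gripper":0.04,"tx":0.0,"ty":0.0,"tz":0.02,"spin":6.0},{"gripper":0.04,"tx":0.0,"ty":0.0,"tz":0.02,"spin":0.0},{"gripper":0.04,"tx":0.0,"ty":0.0,"tz":0.0,"spin":0.0},{"gripper":0.04,"tx":0.0,"ty":0.0,"tz":0.0,"spin":0.0},{"gripper":0.04,"tx":0.0,"ty":0.0,"tz":0.0,"spin":0.0},{"gripper":0.04,"tx":0.0,"ty":0.0,"tz":0.0,"spin":0.0},{"gripper":0.04,"tx":0.0,"ty":0.0,"tz":0.0,"spin":0.0}]' 80; python3 go.py 533.5 262.7 231 23.4; python3 -c "
from h import *
save('wrist','w25.png')"
```

```text
clock: 34.8
eef_pos: [489.0, 226.7, 234.1]
tcp_rot: [-3.142, -0.001, 0.408]
contact_force: [-0.6, -0.3, -0.3]
opening: 0.467
clock 34.8 pos [489.  226.7 234.1] yaw 23.4 q6 91.0 open 0.467 F [-0.6 -0.3 -0.3]
shift first: t [ 55.1 -15.4   3.1] n50 1.1465625043802345 ; spin -0.0 ; spin first: t [ 55.1 -15.4   3.1]
```

```bash
python3 -c "
from h import *
f=grab_frame('wrist')
s=sense();w=s['tcp_rot'][2];t=s['eef_pos']
def tl(p): p=p-t; return np.round((np.cos(w)*p[0]+np.sin(w)*p[1],np.sin(w)*p[0]-np.cos(w)*p[1],p[2]),1)
for z in (246,250): print(tl(onplane(f,(164.5,230),z)),tl(onplane(f,(20,231),z)))
"; python3 -m inch '[{"gripper":0.04,"tx":0.0,"ty":-0.007,"tz":0.002,"spin":0.0},{"gripper":0.04,"tx":0.0,"ty":-0.008,"tz":0.001,"spin":0.0},{"gripper":0.04,"tx":0.01,"ty":0.0,"tz":0.0,"spin":0.0},{"gripper":0.04,"tx":0.01,"ty":0.0,"tz":0.0,"spin":0.0},{"gripper":0.04,"tx":0.01,"ty":0.0,"tz":0.0,"spin":0.0},{"gripper":0.04,"tx":0.01,"ty":0.0,"tz":0.0,"spin":0.0},{"gripper":0.04,"tx":0.0,"ty":0.0,"tz":0.0,"spin":0.0},{"gripper":0.04,"tx":0.0,"ty":0.0,"tz":0.0,"spin":0.0}]' 80;  python3 -c "
from h import *
save('wrist','w26.png')"
```

```text
[ 54.3 -16.7  12.2] [101.6 -14.4  12.2]
[ 55.  -16.2  16.2] [100.9 -14.   16.2]
clock: 35.7
eef_pos: [519.5, 256.0, 230.0]
tcp_rot: [3.142, 0.001, 0.408]
contact_force: [0.3, -0.2, -0.4]
opening: 0.466
```

```bash
python3 -m inch '[{"gripper":0.04,"tx":0.008,"ty":-0.001,"tz":0.0,"spin":0.0},{"gripper":0.04,"tx":0.007,"ty":0.0,"tz":0.0,"spin":0.0},{"gripper":0.02,"tx":0.0,"ty":0.0,"tz":0.0,"spin":0.0},{"gripper":0.01,"tx":0.0,"ty":0.0,"tz":0.0,"spin":0.0},{"gripper":0.0,"tx":0.0,"ty":0.0,"tz":0.0,"spin":0.0},{"gripper":0.0,"tx":0.0,"ty":0.0,"tz":0.0,"spin":0.0},{"gripper":0.0,"tx":0.0,"ty":0.0,"tz":0.0,"spin":0.0},{"gripper":0.0,"tx":0.0,"ty":0.0,"tz":0.0,"spin":0.0}]' 80; python3 view.py 27 586 286 250
```

```text
clock: 36.55
eef_pos: [532.6, 262.9, 230.2]
tcp_rot: [3.142, 0.0, 0.408]
contact_force: [-0.5, -0.2, -1.9]
opening: 0.034
origins (row,col) side [ 67 191] scene [213 307] scale4
[-56.7 -80.8 230.3] [ 0.7  0.4 -2.2]
```

```bash
python3 -m inch '[{"gripper":0.0,"tx":0.0,"ty":0.0,"tz":0.002,"spin":0.0},{"gripper":0.0,"tx":0.0,"ty":0.0,"tz":0.002,"spin":0.0},{"gripper":0.0,"tx":0.0,"ty":0.0,"tz":0.002,"spin":0.0},{"gripper":0.0,"tx":0.0,"ty":0.0,"tz":0.002,"spin":0.0},{"gripper":0.0,"tx":0.0,"ty":0.0,"tz":0.0,"spin":0.0},{"gripper":0.0,"tx":0.0,"ty":0.0,"tz":0.0,"spin":0.0},{"gripper":0.0,"tx":0.0,"ty":0.0,"tz":0.0,"spin":0.0},{"gripper":0.0,"tx":0.0,"ty":0.0,"tz":0.0,"spin":0.0}]' 80; python3 view.py 28 586 286 250
```

```text
clock: 37.5
eef_pos: [532.8, 263.0, 222.4]
tcp_rot: [3.142, -0.0, 0.408]
contact_force: [1.7, 0.2, -1.9]
opening: 0.032
origins (row,col) side [ 67 191] scene [213 307] scale4
[-56.6 -80.8 222.4] [-0.3  0.3 -1.5]
```

```bash
python3 -m inch '[{"gripper":0.0,"tx":0.0,"ty":0.0,"tz":0.002,"spin":0.0},{"gripper":0.0,"tx":0.0,"ty":0.0,"tz":0.001,"spin":0.0},{"gripper":0.006,"tx":0.0,"ty":0.0,"tz":0.0,"spin":0.0},{"gripper":0.008,"tx":0.0,"ty":0.0,"tz":0.0,"spin":0.0},{"gripper":0.01,"tx":0.0,"ty":0.0,"tz":0.0,"spin":0.0},{"gripper":0.014,"tx":0.0,"ty":0.0,"tz":0.0,"spin":0.0},{"gripper":0.02,"tx":0.0,"ty":0.0,"tz":0.0,"spin":0.0},{"gripper":0.03,"tx":0.0,"ty":0.0,"tz":0.0,"spin":0.0}]' 80; python3 -m inch '[{"gripper":0.03,"tx":0.0,"ty":0.0,"tz":0.0,"spin":0.0},{"gripper":0.03,"tx":-0.005,"ty":0.0,"tz":0.0,"spin":0.0},{"gripper":0.03,"tx":-0.015,"ty":0.0,"tz":0.0,"spin":0.0},{"gripper":0.03,"tx":-0.02,"ty":0.0,"tz":0.0,"spin":0.0},{"gripper":0.03,"tx":-0.02,"ty":0.0,"tz":-0.01,"spin":0.0},{"gripper":0.03,"tx":0.0,"ty":0.0,"tz":-0.03,"spin":0.0},{"gripper":0.03,"tx":0.0,"ty":0.0,"tz":-0.02,"spin":0.0},{"gripper":0.03,"tx":0.0,"ty":0.0,"tz":0.0,"spin":0.0}]' 80; python3 view.py 29 586 286 240;python3 -c "
from h import *
A=cv2.imread('pics/s29.png')[105:145,215:265];B=cv2.imread('pics/c29.png')[230:290,335:385]
cv2.imwrite('pics/q29.png',np.hstack([cv2.resize(A,(500,400),interpolation=cv2.INTER_CUBIC),cv2.resize(B,(333,400),interpolation=cv2.INTER_CUBIC)])[:,:800])"
```

```text
clock: 38.45
eef_pos: [532.8, 263.0, 219.4]
tcp_rot: [-3.142, -0.0, 0.408]
contact_force: [-0.3, 0.7, 0.1]
opening: 0.348
clock: 39.25
eef_pos: [478.7, 239.8, 282.2]
tcp_rot: [-3.141, -0.005, 0.408]
contact_force: [0.0, -0.4, -0.9]
opening: 0.348
origins (row,col) side [ 71 191] scene [216 306] scale4
[-116.   -68.9  278.5] [ 0.2 -0.3  0.3]
```

```bash
python3 go.py 557 56 150 3.3
```

```text
clock 39.4 pos [477.1 238.9 278.5] yaw 23.4 q6 93.0 open 0.35 F [ 0.2 -0.3  0.3]
shift first: t [  0.6 199.6 128.5] n50 4.748034548680038 ; spin 20.1 ; spin first: t [ 69.2 187.2 128.5]
```

```bash
python3 -m inch '[{"gripper":0.03,"tx":0.0,"ty":0.02,"tz":0.0,"spin":0.0},{"gripper":0.03,"tx":0.0,"ty":0.035,"tz":0.0,"spin":0.0},{"gripper":0.03,"tx":0.0,"ty":0.035,"tz":0.02,"spin":0.0},{"gripper":0.03,"tx":0.0,"ty":0.035,"tz":0.02,"spin":0.0},{"gripper":0.03,"tx":0.0,"ty":0.035,"tz":0.02,"spin":0.0},{"gripper":0.03,"tx":0.0,"ty":0.025,"tz":0.02,"spin":0.0},{"gripper":0.03,"tx":0.0,"ty":0.0146,"tz":0.02,"spin":0.0},{"gripper":0.03,"tx":0.0,"ty":0.0,"tz":0.02,"spin":0.0}]' 80; python3 -m inch '[{"gripper":0.03,"tx":0.0,"ty":0.0,"tz":0.0085,"spin":7.0},{"gripper":0.03,"tx":0.0,"ty":0.0,"tz":0.0,"spin":7.0},{"gripper":0.03,"tx":0.0,"ty":0.0,"tz":0.0,"spin":6.1},{"gripper":0.03,"tx":0.0,"ty":0.0,"tz":0.0,"spin":0.0},{"gripper":0.03,"tx":0.0,"ty":0.0,"tz":0.0,"spin":0.0},{"gripper":0.03,"tx":0.0,"ty":0.0,"tz":0.0,"spin":0.0},{"gripper":0.03,"tx":0.0,"ty":0.0,"tz":0.0,"spin":0.0},{"gripper":0.03,"tx":0.0,"ty":0.0,"tz":0.0,"spin":0.0}]' 80; python3 -c "
from h import *
save('wrist','w30.png')"; python3 go.py 557 56 150 3.3
```

```text
clock: 40.2
eef_pos: [556.6, 54.1, 157.0]
tcp_rot: [-3.141, 0.002, 0.406]
contact_force: [-0.1, -0.5, 0.3]
opening: 0.349
clock: 41.0
eef_pos: [556.9, 56.0, 150.8]
tcp_rot: [-3.142, -0.0, 0.058]
contact_force: [-0.0, 0.3, -0.5]
opening: 0.352
clock 41.05 pos [557.   56.  150.8] yaw 3.3 q6 92.0 open 0.35 F [-0.6  0.3  0.7]
shift first: t [0.  0.  0.8] n50 0.01659814779615172 ; spin 0.0 ; spin first: t [0.  0.  0.8]
```

```bash
python3 -c "
from h import *
f=grab_frame('wrist')
p=onplane(f,(233,283),100);q=onplane(f,(168,270),88);a=onplane(f,(175,271),95);print(p,q,a, proj(f,[p[0]+4,p[1],100]))
d=q-p;print(np.degrees(np.arctan2(d[1],d[0])))"
```

```text
[560.20409119  51.80514294 100.        ] [595.22500762  61.31839948  88.        ] [592.65829527  60.5097524   95.        ] [226.48805821 283.44122907]
15.19738571744636
```

```bash
python3 -m inch '[{"gripper":0.03,"tx":0.001,"ty":0.004,"tz":0.005,"spin":0.0},{"gripper":0.03,"tx":0.0,"ty":0.0,"tz":0.02,"spin":0.0},{"gripper":0.03,"tx":0.0,"ty":0.0,"tz":0.02,"spin":0.0},{"gripper":0.03,"tx":0.0,"ty":0.0,"tz":0.02,"spin":0.0},{"gripper":0.03,"tx":0.0,"ty":0.0,"tz":0.015,"spin":0.0},{"gripper":0.03,"tx":0.0,"ty":0.0,"tz":0.005,"spin":0.0},{"gripper":0.03,"tx":0.0,"ty":0.0,"tz":0.0,"spin":0.0},{"gripper":0.03,"tx":0.0,"ty":0.0,"tz":0.0,"spin":0.0}]' 80; python3 -m inch '[{"gripper":0.02,"tx":0.0,"ty":0.0,"tz":0.0,"spin":0.0},{"gripper":0.01,"tx":0.0,"ty":0.0,"tz":0.0,"spin":0.0},{"gripper":0.0,"tx":0.0,"ty":0.0,"tz":0.0,"spin":0.0},{"gripper":0.0,"tx":0.0,"ty":0.0,"tz":0.0,"spin":0.0},{"gripper":0.0,"tx":0.0,"ty":0.0,"tz":0.0,"spin":0.0},{"gripper":0.0,"tx":0.0,"ty":0.0,"tz":-0.01,"spin":0.0},{"gripper":0.0,"tx":0.0,"ty":0.0,"tz":-0.02,"spin":0.0},{"gripper":0.0,"tx":0.0,"ty":0.0,"tz":-0.03,"spin":0.0}]' 80; python3 -c "
from h import *
save('wrist','w31.png')"
```

```text
clock: 41.9
eef_pos: [558.7, 52.0, 66.3]
tcp_rot: [3.142, -0.001, 0.058]
contact_force: [-0.2, 0.7, 0.2]
opening: 0.351
clock: 42.7
eef_pos: [556.7, 51.9, 125.4]
tcp_rot: [3.141, 0.004, 0.058]
contact_force: [-0.8, -0.6, -0.2]
opening: 0.074
```

```bash
python3 go.py 486.7 306.2 318 23
```

```text
clock 42.75 pos [559.4  52.3 130.7] yaw 3.3 q6 92.0 open 0.069 F [-9.   2.7  9. ]
shift first: t [ -58.  -257.7 -187.3] n50 6.475451164121325 ; spin -19.7 ; spin first: t [  32.3 -262.1 -187.3]
```

```bash
python3 -m inch '[{"gripper":0.0,"tx":0.0,"ty":0.0,"tz":-0.03,"spin":0.0},{"gripper":0.0,"tx":0.0,"ty":0.0,"tz":-0.04,"spin":0.0},{"gripper":0.0,"tx":0.0,"ty":0.0,"tz":-0.04,"spin":0.0},{"gripper":0.0,"tx":0.0,"ty":-0.02,"tz":-0.03,"spin":0.0},{"gripper":0.0,"tx":-0.01,"ty":-0.03,"tz":-0.03,"spin":0.0},{"gripper":0.0,"tx":-0.012,"ty":-0.035,"tz":-0.017,"spin":0.0},{"gripper":0.0,"tx":-0.012,"ty":-0.04,"tz":0.0,"spin":0.0},{"gripper":0.0,"tx":-0.012,"ty":-0.04,"tz":0.0,"spin":0.0}]' 80; python3 -m inch '[{"gripper":0.0,"tx":-0.01,"ty":-0.04,"tz":0.0,"spin":0.0},{"gripper":0.0,"tx":-0.002,"ty":-0.035,"tz":0.0,"spin":0.0},{"gripper":0.0,"tx":0.0,"ty":-0.018,"tz":0.0,"spin":0.0},{"gripper":0.0,"tx":0.0,"ty":0.0,"tz":0.0,"spin":-6.5},{"gripper":0.0,"tx":0.0,"ty":0.0,"tz":0.0,"spin":-6.6},{"gripper":0.0,"tx":0.0,"ty":0.0,"tz":0.0,"spin":-6.6},{"gripper":0.0,"tx":0.0,"ty":0.0,"tz":0.0,"spin":0.0},{"gripper":0.0,"tx":0.0,"ty":0.0,"tz":0.0,"spin":0.0}]' 80; python3 go.py 486.7 306.2 318 23;python3 -c "
from h import *
save('wrist','w32.png')"
```

```text
clock: 43.55
eef_pos: [502.2, 215.3, 314.0]
tcp_rot: [-3.141, -0.002, 0.057]
contact_force: [0.3, 0.7, -0.8]
opening: 0.072
clock: 44.35
eef_pos: [485.6, 305.9, 312.8]
tcp_rot: [3.141, 0.0, 0.398]
contact_force: [0.2, 0.6, -1.9]
opening: 0.071
clock 44.35 pos [485.6 305.9 312.8] yaw 22.8 q6 99.0 open 0.071 F [ 0.2  0.6 -1.9]
shift first: t [ 1.2  0.1 -5.2] n50 0.10661904914318308 ; spin -0.2 ; spin first: t [ 1.2  0.1 -5.2]
```

```bash
python3 -c "
from h import *
f=grab_frame('wrist');t=sense()['eef_pos'][2]
print('free end',railf(onplane(f,(224,256),t+20)),'stem outer',railf(onplane(f,(329,276),t+36)))
for c in (30,150,300):
  pass
print('rail check',railf(onplane(f,(161,30),310)),railf(onplane(f,(103,300),310)),railf(onplane(f,(53,540),310)))
print('plateA corner',railf(onplane(f,(177,372),240)))
print(railf(sense()['eef_pos']))"
```

```text
free end [-36.3 -18.7 332.8] stem outer [-70.2 -18.9 348.8]
rail check [  1.4  68.  310. ] [  0.9 -43.4 310. ] [-1.00e-01 -1.34e+02  3.10e+02]
plateA corner [-52.9 -82.4 240. ]
[-71.  -18.6 312.8]
```

```bash
python3 -m inch '[{"gripper":0.0,"tx":0.012,"ty":-0.0025,"tz":0.0,"spin":0.0},{"gripper":0.0,"tx":0.015,"ty":-0.0032,"tz":0.0,"spin":0.0},{"gripper":0.0,"tx":0.012,"ty":-0.0025,"tz":0.0,"spin":0.0},{"gripper":0.0,"tx":0.008,"ty":-0.0017,"tz":0.0,"spin":0.0},{"gripper":0.0,"tx":0.0,"ty":0.0,"tz":0.01,"spin":0.0},{"gripper":0.0,"tx":0.0,"ty":0.0,"tz":0.01,"spin":0.0},{"gripper":0.0,"tx":0.0,"ty":0.0,"tz":0.005,"spin":0.0},{"gripper":0.0,"tx":0.0,"ty":0.0,"tz":0.0,"spin":0.0}]' 80; python3 view.py 33 544 345 270
```

```text
clock: 45.25
eef_pos: [523.9, 333.2, 286.3]
tcp_rot: [3.141, 0.002, 0.401]
contact_force: [-0.3, -0.4, -0.5]
opening: 0.072
origins (row,col) side [ 54 171] scene [216 343] scale4
[-22.9 -18.1 288.1] [ 0. -0. -1.]
```

```bash
python3 -m inch '[{"gripper":0.0,"tx":0.0,"ty":0.0,"tz":0.005,"spin":0.0},{"gripper":0.0,"tx":0.0,"ty":0.0,"tz":0.004,"spin":0.0},{"gripper":0.0,"tx":0.0,"ty":0.0,"tz":0.003,"spin":0.0},{"gripper":0.0,"tx":0.0,"ty":0.0,"tz":0.002,"spin":0.0},{"gripper":0.0,"tx":0.0,"ty":0.0,"tz":0.002,"spin":0.0},{"gripper":0.0,"tx":0.0,"ty":0.0,"tz":0.001,"spin":0.0},{"gripper":0.0,"tx":0.0,"ty":0.0,"tz":0.0,"spin":0.0},{"gripper":0.0,"tx":0.0,"ty":0.0,"tz":0.0,"spin":0.0}]' 80;python3 go.py 0 0 270 0
```

```text
clock: 46.2
eef_pos: [524.9, 333.8, 271.0]
tcp_rot: [-3.142, -0.0, 0.401]
contact_force: [-0.0, 0.5, -0.6]
opening: 0.07
clock 46.2 pos [524.9 333.8 271. ] yaw 23.0 q6 99.0 open 0.07 F [-0.   0.5 -0.6]
shift first: t [-613.6  102.3    1. ] n50 12.441216019890849 ; spin 23.0 ; spin first: t [-524.9  333.8    1. ]
```

```bash
python3 -m inch '[{"gripper":0.0,"tx":0.0,"ty":0.0,"tz":0.001,"spin":0.0},{"gripper":0.0,"tx":0.0,"ty":0.0,"tz":0.001,"spin":0.0},{"gripper":0.0,"tx":0.0,"ty":0.0,"tz":0.001,"spin":0.0},{"gripper":0.0,"tx":0.0,"ty":0.0,"tz":0.0,"spin":0.0},{"gripper":0.0,"tx":0.0,"ty":0.0,"tz":0.0,"spin":0.0},{"gripper":0.0,"tx":0.0,"ty":0.0,"tz":0.0,"spin":0.0},{"gripper":0.0,"tx":0.0,"ty":0.0,"tz":0.0,"spin":0.0},{"gripper":0.0,"tx":0.0,"ty":0.0,"tz":0.0,"spin":0.0}]' 80
```

```text
clock: 47.0
eef_pos: [525.7, 334.0, 270.0]
tcp_rot: [-3.141, -0.003, 0.401]
contact_force: [-2.8, -3.5, 12.7]
opening: 0.072
```

```bash
python3 -m inch '[{"gripper":0.009,"tx":0.0,"ty":0.0,"tz":0.0,"spin":0.0},{"gripper":0.012,"tx":0.0,"ty":0.0,"tz":0.0,"spin":0.0},{"gripper":0.018,"tx":0.0,"ty":0.0,"tz":0.0,"spin":0.0},{"gripper":0.03,"tx":0.0,"ty":0.0,"tz":0.0,"spin":0.0},{"gripper":0.03,"tx":0.0,"ty":0.0,"tz":0.0,"spin":0.0},{"gripper":0.03,"tx":-0.005,"ty":0.001,"tz":0.0,"spin":0.0},{"gripper":0.03,"tx":-0.02,"ty":0.004,"tz":0.0,"spin":0.0},{"gripper":0.03,"tx":-0.03,"ty":0.006,"tz":0.0,"spin":0.0}]' 80; python3 -m inch '[{"gripper":0.03,"tx":-0.03,"ty":0.0,"tz":0.0,"spin":0.0},{"gripper":0.0,"tx":-0.03,"ty":0.0,"tz":0.0,"spin":0.0},{"gripper":0.0,"tx":0.0,"ty":0.0,"tz":0.0,"spin":8.0},{"gripper":0.0,"tx":0.0,"ty":0.0,"tz":0.0,"spin":8.5},{"gripper":0.0,"tx":0.0,"ty":0.0,"tz":0.0,"spin":8.5},{"gripper":0.0,"tx":0.0,"ty":0.0,"tz":0.0,"spin":8.5},{"gripper":0.0,"tx":0.0,"ty":0.0,"tz":0.0,"spin":8.5},{"gripper":0.0,"tx":0.0,"ty":0.0,"tz":0.0,"spin":8.0}]' 80; python3 view.py 34 544 345 260; python3 go.py 390 -200 230 -29
```

```text
clock: 47.8
eef_pos: [478.6, 302.2, 267.5]
tcp_rot: [-3.142, -0.001, 0.401]
contact_force: [0.4, -0.2, -0.1]
opening: 0.353
clock: 48.6
eef_pos: [423.1, 278.6, 267.8]
tcp_rot: [-3.141, -0.0, -0.477]
contact_force: [1.0, -0.7, 0.0]
opening: -0.001
origins (row,col) side [ 57 172] scene [220 342] scale4
[-137.8   -5.6  267.8] [ 0.3 -0.6 -0.1]
clock 48.75 pos [423.1 278.6 267.8] yaw -26.8 q6 150.0 open 0.003 F [ 0.3 -0.6 -0.1]
shift first: t [186.5 442.   37.8] n50 9.624800936403659 ; spin 2.2 ; spin first: t [203.  434.7  37.8]
```

```bash
python3 -m inch '[{"gripper":0.0,"tx":0.01,"ty":0.02,"tz":0.0,"spin":2.0},{"gripper":0.0,"tx":0.018,"ty":0.04,"tz":0.0,"spin":0.0},{"gripper":0.0,"tx":0.018,"ty":0.04,"tz":0.0,"spin":0.0},{"gripper":0.0,"tx":0.018,"ty":0.04,"tz":0.0,"spin":0.0},{"gripper":0.0,"tx":0.018,"ty":0.04,"tz":0.0,"spin":0.0},{"gripper":0.0,"tx":0.018,"ty":0.04,"tz":0.0,"spin":0.0},{"gripper":0.0,"tx":0.018,"ty":0.04,"tz":0.0,"spin":0.0},{"gripper":0.0,"tx":0.018,"ty":0.04,"tz":0.0,"spin":0.0}]' 80; python3 -m inch '[{"gripper":0.0,"tx":0.018,"ty":0.04,"tz":0.0,"spin":0.0},{"gripper":0.0,"tx":0.018,"ty":0.04,"tz":0.01,"spin":0.0},{"gripper":0.0,"tx":0.018,"ty":0.035,"tz":0.01,"spin":0.0},{"gripper":0.0,"tx":0.01,"ty":0.02,"tz":0.01,"spin":0.0},{"gripper":0.0,"tx":0.0,"ty":0.0,"tz":0.008,"spin":0.0},{"gripper":0.0,"tx":0.0,"ty":0.0,"tz":0.0,"spin":0.0},{"gripper":0.0,"tx":0.0,"ty":0.0,"tz":0.0,"spin":0.0},{"gripper":0.0,"tx":0.0,"ty":0.0,"tz":0.0,"spin":0.0}]' 80; python3 go.py 390 -200 230 -29; python3 -c "
from h import *
f=save('wrist','w35.png')
for r,h in plates(f): print(np.round(r[0],1),np.round(r[1],1),round(r[2],1),h)
"
```

```text
clock: 49.55
eef_pos: [397.0, -51.2, 268.0]
tcp_rot: [-3.141, -0.001, -0.501]
contact_force: [0.9, 0.8, 1.1]
opening: 0.002
clock: 50.35
eef_pos: [388.4, -197.9, 230.3]
tcp_rot: [-3.141, -0.001, -0.504]
contact_force: [-0.2, 0.2, 0.7]
opening: 0.0
clock 50.35 pos [ 388.4 -197.9  230.3] yaw -28.9 q6 92.0 open 0.0 F [-0.2  0.2  0.7]
shift first: t [2.4 1.  0.3] n50 0.05294927243561163 ; spin 0.1 ; spin first: t [2.4 1.  0.3]
[ 403.7 -270.1] [213.2 158. ] 58.3 [([387.3, -322.3], 30.3), ([477.3, -252.1], 30.3)]
```

```bash
python3 go.py 411.1 -215.2 90 -29; python3 -m inch '[{"gripper":0.0,"tx":0.014,"ty":0.002,"tz":0.01,"spin":0.0},{"gripper":0.0,"tx":0.0142,"ty":0.002,"tz":0.02,"spin":0.0},{"gripper":0.0,"tx":0.0,"ty":0.0,"tz":0.03,"spin":0.0},{"gripper":0.0,"tx":0.0,"ty":0.0,"tz":0.03,"spin":0.0},{"gripper":0.0,"tx":0.0,"ty":0.0,"tz":0.03,"spin":0.0},{"gripper":0.0,"tx":0.0,"ty":0.0,"tz":0.015,"spin":0.0},{"gripper":0.0,"tx":0.0,"ty":0.0,"tz":0.005,"spin":0.0},{"gripper":0.0,"tx":0.0,"ty":0.0,"tz":0.0,"spin":0.0}]' 80; python3 go.py 411.1 -215.2 32 -29
```

```text
clock 50.4 pos [ 388.4 -198.   230.3] yaw -28.9 q6 92.0 open 0.001 F [-0.6 -1.1 -0.7]
shift first: t [ 28.2   4.1 140.3] n50 2.8628887892371226 ; spin 0.1 ; spin first: t [ 28.2   4.1 140.3]
clock: 51.2
eef_pos: [410.9, -215.5, 89.8]
tcp_rot: [-3.142, 0.001, -0.505]
contact_force: [-1.0, -0.1, 0.1]
opening: 0.001
clock 51.2 pos [ 410.9 -215.5   89.8] yaw -28.9 q6 91.0 open 0.001 F [-1.  -0.1  0.1]
shift first: t [ 0.1 -0.3 57.8] n50 1.155139890499879 ; spin 0.1 ; spin first: t [ 0.1 -0.3 57.8]
```

```bash
python3 -m inch '[{"gripper":0.0,"tx":0.0,"ty":0.0,"tz":0.007,"spin":0.0},{"gripper":0.0,"tx":0.0,"ty":0.0,"tz":0.007,"spin":0.0},{"gripper":0.0,"tx":0.0,"ty":0.0,"tz":0.007,"spin":0.0},{"gripper":0.0,"tx":0.0,"ty":0.0,"tz":0.007,"spin":0.0},{"gripper":0.0,"tx":0.0,"ty":0.0,"tz":0.007,"spin":0.0},{"gripper":0.0,"tx":0.0,"ty":0.0,"tz":0.007,"spin":0.0},{"gripper":0.0,"tx":0.0,"ty":0.0,"tz":0.007,"spin":0.0},{"gripper":0.0,"tx":0.0,"ty":0.0,"tz":0.006,"spin":0.0}]' 80;  python3 -m inch '[{"gripper":0.0,"tx":-0.004,"ty":0.0,"tz":0.0,"spin":0.0},{"gripper":0.0,"tx":-0.004,"ty":0.0,"tz":0.0,"spin":0.0},{"gripper":0.0,"tx":-0.002,"ty":0.0,"tz":-0.01,"spin":0.0},{"gripper":0.0,"tx":0.0,"ty":0.0,"tz":-0.02,"spin":0.0},{"gripper":0.0,"tx":0.0,"ty":0.0,"tz":-0.03,"spin":0.0},{"gripper":0.0,"tx":0.0,"ty":0.0,"tz":-0.05,"spin":0.0},{"gripper":0.0,"tx":0.0,"ty":0.0,"tz":-0.05,"spin":0.0},{"gripper":0.0,"tx":0.0,"ty":0.0,"tz":-0.03,"spin":0.0}]' 80; python3 -m inch '[{"gripper":0.0,"tx":-0.02,"ty":0.0,"tz":0.0,"spin":0.0},{"gripper":0.0,"tx":-0.03,"ty":0.0,"tz":0.0,"spin":0.0},{"gripper":0.04,"tx":-0.02,"ty":0.0,"tz":0.0,"spin":0.0},{"gripper":0.04,"tx":0.0,"ty":0.0,"tz":0.0,"spin":0.0},{"gripper":0.04,"tx":0.0,"ty":0.0,"tz":0.0,"spin":0.0},{"gripper":0.04,"tx":0.0,"ty":0.0,"tz":0.0,"spin":0.0},{"gripper":0.04,"tx":0.0,"ty":0.0,"tz":0.0,"spin":0.0},{"gripper":0.04,"tx":0.0,"ty":0.0,"tz":0.0,"spin":0.0}]' 80;python3 -c "
from h import *
f=save('wrist','w36.png')"
```

```text
clock: 52.0
eef_pos: [408.2, -214.6, 33.6]
tcp_rot: [3.142, 0.005, -0.506]
contact_force: [-10.6, 5.4, 8.5]
opening: 0.001
clock: 52.8
eef_pos: [403.3, -211.7, 229.7]
tcp_rot: [-3.141, -0.006, -0.506]
contact_force: [0.6, 0.4, -0.1]
opening: 0.001
clock: 53.6
eef_pos: [341.3, -177.4, 224.7]
tcp_rot: [-3.142, 0.0, -0.506]
contact_force: [-0.9, 1.7, -0.6]
opening: 0.47
```

```bash
python3 -c "
from h import *
f=grab_frame('wrist')
im=f['pixels'];cv2.imwrite('pics/q36.png',cv2.resize(im[40:110,175:375,::-1],None,fx=4,fy=4,interpolation=cv2.INTER_CUBIC))
for z in (112,115,118):
  a=onplane(f,(64,190.5),z);b=onplane(f,(64.5,352),z);d=a-b;print(z,a.round(1),b.round(1),np.linalg.norm(d).round(1),np.degrees(np.arctan2(d[1],d[0])).round(1))
"

```

```text
112 [ 454.1 -176.5  112. ] [ 402.3 -269.2  112. ] 106.2 60.8
115 [ 453.6 -177.   115. ] [ 402.4 -268.6  115. ] 104.9 60.8
118 [ 453.  -177.5  118. ] [ 402.4 -268.   118. ] 103.7 60.8
```

```bash
python3 -m inch '[{"gripper":0.04,"tx":0.0,"ty":0.0,"tz":0.0,"spin":-8.5},{"gripper":0.04,"tx":0.0,"ty":0.0,"tz":0.0,"spin":-8.5},{"gripper":0.04,"tx":0.0,"ty":0.0,"tz":0.0,"spin":-8.5},{"gripper":0.04,"tx":0.0,"ty":0.0,"tz":0.0,"spin":-8.5},{"gripper":0.04,"tx":0.0,"ty":0.0,"tz":0.0,"spin":-8.5},{"gripper":0.04,"tx":0.0,"ty":0.0,"tz":0.0,"spin":-8.5},{"gripper":0.04,"tx":0.0,"ty":0.0,"tz":0.0,"spin":-8.5},{"gripper":0.04,"tx":0.0,"ty":0.0,"tz":0.0,"spin":-8.5}]' 80; python3 -m inch '[{"gripper":0.04,"tx":0.0,"ty":0.0,"tz":0.0,"spin":-8.0},{"gripper":0.04,"tx":0.0,"ty":0.0,"tz":0.0,"spin":-8.0},{"gripper":0.04,"tx":0.0,"ty":0.0,"tz":0.0,"spin":-5.9},{"gripper":0.04,"tx":0.0,"ty":0.0,"tz":0.0,"spin":0.0},{"gripper":0.04,"tx":0.0,"ty":0.0,"tz":0.0,"spin":0.0},{"gripper":0.04,"tx":0.0,"ty":0.0,"tz":0.0,"spin":0.0},{"gripper":0.04,"tx":0.0,"ty":0.0,"tz":0.0,"spin":0.0},{"gripper":0.04,"tx":0.0,"ty":0.0,"tz":0.0,"spin":0.0}]' 80; python3 go.py 403.4 -266.5 140 60.9
```

```text
clock: 54.5
eef_pos: [340.9, -177.1, 224.6]
tcp_rot: [-3.141, 0.0, 0.687]
contact_force: [-0.5, -0.2, 0.5]
opening: 0.469
clock: 55.3
eef_pos: [340.8, -177.1, 224.8]
tcp_rot: [3.142, -0.0, 1.062]
contact_force: [0.6, 0.1, 0.1]
opening: 0.469
clock 55.3 pos [ 340.8 -177.1  224.8] yaw 60.8 q6 1.0 open 0.469 F [0.6 0.1 0.1]
shift first: t [-47.6  98.2  84.8] n50 2.7640364003445415 ; spin -0.1 ; spin first: t [-47.7  98.2  84.8]
```

```bash
python3 -m inch '[{"gripper":0.04,"tx":-0.009,"ty":0.018,"tz":0.01,"spin":0.0},{"gripper":0.04,"tx":-0.01,"ty":0.02,"tz":0.015,"spin":0.0},{"gripper":0.04,"tx":-0.01,"ty":0.02,"tz":0.015,"spin":0.0},{"gripper":0.04,"tx":-0.01,"ty":0.02,"tz":0.015,"spin":0.0},{"gripper":0.04,"tx":-0.0087,"ty":0.0202,"tz":0.015,"spin":0.0},{"gripper":0.04,"tx":0.0,"ty":0.0,"tz":0.015,"spin":0.0},{"gripper":0.04,"tx":0.0,"ty":0.0,"tz":0.0,"spin":0.0},{"gripper":0.04,"tx":0.0,"ty":0.0,"tz":0.0,"spin":0.0}]' 80; python3 -c "
from h import *
f=save('wrist','w37.png')
s=sense();w=s['tcp_rot'][2];t=s['eef_pos'];print(t)
"
```

```text
clock: 56.1
eef_pos: [403.0, -266.2, 139.7]
tcp_rot: [-3.14, -0.0, 1.062]
contact_force: [0.0, 0.2, 0.0]
opening: 0.468
[ 403.32749682 -266.38649039  140.23699768]
```

```bash
python3 -c "
from h import *
f=grab_frame('wrist')
s=sense();w=s['tcp_rot'][2];t=s['eef_pos']
for rc in [(264.5,279),(35,279.5)]:
  p=onplane(f,rc,117)-t; print(np.cos(w)*p[0]+np.sin(w)*p[1], np.sin(w)*p[0]-np.cos(w)*p[1])
"; python3 -m inch '[{"gripper":0.04,"tx":0.0,"ty":0.001,"tz":0.01,"spin":0.0},{"gripper":0.04,"tx":0.0,"ty":0.0,"tz":0.015,"spin":0.0},{"gripper":0.04,"tx":0.0,"ty":0.0,"tz":0.014,"spin":0.0},{"gripper":0.04,"tx":0.0,"ty":0.0,"tz":0.0,"spin":0.0},{"gripper":0.04,"tx":0.0,"ty":0.0,"tz":0.0,"spin":0.0},{"gripper":0.0,"tx":0.0,"ty":0.0,"tz":0.0,"spin":0.0},{"gripper":0.0,"tx":0.0,"ty":0.0,"tz":0.0,"spin":0.0},{"gripper":0.0,"tx":0.0,"ty":0.0,"tz":0.0,"spin":0.0}]' 80;  python3 -m inch '[{"gripper":0.0,"tx":0.0,"ty":0.0,"tz":0.0,"spin":0.0},{"gripper":0.0,"tx":0.0,"ty":0.0,"tz":0.0,"spin":0.0},{"gripper":0.0,"tx":0.0,"ty":0.0,"tz":-0.004,"spin":0.0},{"gripper":0.0,"tx":0.0,"ty":0.0,"tz":-0.008,"spin":0.0},{"gripper":0.0,"tx":0.0,"ty":0.0,"tz":-0.015,"spin":0.0},{"gripper":0.0,"tx":0.0,"ty":0.0,"tz":-0.03,"spin":0.0},{"gripper":0.0,"tx":0.0,"ty":0.0,"tz":-0.04,"spin":0.0},{"gripper":0.0,"tx":0.0,"ty":0.0,"tz":-0.04,"spin":0.0}]' 80; python3 -m inch '[{"gripper":0.0,"tx":0.0,"ty":0.0,"tz":-0.015,"spin":0.0},{"gripper":0.0,"tx":0.01,"ty":-0.01,"tz":0.0,"spin":0.0},{"gripper":0.0,"tx":0.025,"ty":-0.02,"tz":0.0,"spin":0.0},{"gripper":0.0,"tx":0.03,"ty":-0.022,"tz":0.0,"spin":0.0},{"gripper":0.0,"tx":0.03,"ty":-0.022,"tz":0.0,"spin":0.0},{"gripper":0.0,"tx":0.03,"ty":-0.022,"tz":0.0,"spin":0.0},{"gripper":0.0,"tx":0.03,"ty":-0.022,"tz":0.0,"spin":0.0},{"gripper":0.0,"tx":0.025,"ty":-0.018,"tz":0.0,"spin":0.0}]' 80; python3 -c "
from h import *
save('wrist','w38.png');save('side','s38.png')
f=grab_frame('wrist')
for z in (12,16,20): print(z,proj(f,tp(102,0,z)).round(1))
"
```

```text
-3.57282413972308 0.7754482640969429
102.2186002515446 0.829416891379374
clock: 57.0
eef_pos: [402.4, -266.3, 101.0]
tcp_rot: [-3.138, 0.001, 1.064]
contact_force: [-9.6, 0.2, 9.9]
opening: 0.035
clock: 57.8
eef_pos: [404.1, -267.0, 239.5]
tcp_rot: [3.141, 0.0, 1.063]
contact_force: [-0.3, -1.0, -1.4]
opening: 0.031
clock: 58.6
eef_pos: [371.0, -41.4, 251.5]
tcp_rot: [-3.14, 0.0, 1.063]
contact_force: [0.0, -0.4, -1.3]
opening: 0.029
12 [ 21.7 280.9]
16 [ 19.3 281. ]
20 [ 16.6 281.1]
```

```bash
python3 go.py 386.5 292.8 258 34.7
```

```text
clock 58.75 pos [371.5 -41.8 251.7] yaw 61.1 q6 22.0 open 0.029 F [ 0.8 -0.2 -1.2]
shift first: t [ 300.1 -148.6   -6.3] n50 6.6997489267465316 ; spin 26.4 ; spin first: t [ 202.8 -266.5   -6.3]
```

```bash
python3 -m inch '[{"gripper":0.0,"tx":0.02,"ty":-0.01,"tz":-0.003,"spin":0.0},{"gripper":0.0,"tx":0.035,"ty":-0.017,"tz":-0.003,"spin":0.0},{"gripper":0.0,"tx":0.035,"ty":-0.017,"tz":0.0,"spin":0.0},{"gripper":0.0,"tx":0.035,"ty":-0.017,"tz":0.0,"spin":0.0},{"gripper":0.0,"tx":0.035,"ty":-0.017,"tz":0.0,"spin":0.0},{"gripper":0.0,"tx":0.035,"ty":-0.018,"tz":0.0,"spin":0.0},{"gripper":0.0,"tx":0.035,"ty":-0.018,"tz":0.0,"spin":0.0},{"gripper":0.0,"tx":0.035,"ty":-0.018,"tz":0.0,"spin":0.0}]' 80; python3 -m inch '[{"gripper":0.0,"tx":0.025,"ty":-0.012,"tz":0.0,"spin":0.0},{"gripper":0.0,"tx":0.01,"ty":-0.005,"tz":0.0,"spin":0.0},{"gripper":0.0,"tx":0.0,"ty":0.0,"tz":0.0,"spin":6.0},{"gripper":0.0,"tx":0.0,"ty":0.0,"tz":0.0,"spin":7.0},{"gripper":0.0,"tx":0.0,"ty":0.0,"tz":0.0,"spin":7.0},{"gripper":0.0,"tx":0.0,"ty":0.0,"tz":0.0,"spin":6.4},{"gripper":0.0,"tx":0.0,"ty":0.0,"tz":0.0,"spin":0.0},{"gripper":0.0,"tx":0.0,"ty":0.0,"tz":0.0,"spin":0.0}]' 80; python3 go.py 386.5 292.8 258 34.7; python3 -c "
from h import *
print(railf(sense()['eef_pos']))"
```

```text
clock: 59.55
eef_pos: [386.3, 252.9, 257.9]
tcp_rot: [-3.141, 0.001, 1.062]
contact_force: [1.3, 0.4, -1.5]
opening: 0.035
clock: 60.35
eef_pos: [388.8, 290.0, 258.4]
tcp_rot: [3.141, 0.001, 0.604]
contact_force: [0.1, 0.7, -1.7]
opening: 0.032
clock 60.35 pos [388.8 290.  258.4] yaw 34.6 q6 92.0 open 0.032 F [ 0.1  0.7 -1.7]
shift first: t [-0.3 -3.6  0.4] n50 0.07199156166296808 ; spin -0.1 ; spin first: t [-0.3 -3.6  0.4]
[-159.6   23.4  258.4]
```

```bash
python3 -m inch '[{"gripper":0.0,"tx":0.01,"ty":0.0,"tz":0.0,"spin":0.0},{"gripper":0.0,"tx":0.02,"ty":0.0,"tz":0.0,"spin":0.0},{"gripper":0.0,"tx":0.024,"ty":0.0,"tz":0.0,"spin":0.0},{"gripper":0.0,"tx":0.024,"ty":0.0,"tz":0.0,"spin":0.0},{"gripper":0.0,"tx":0.02,"ty":0.0,"tz":0.0,"spin":0.0},{"gripper":0.0,"tx":0.01,"ty":0.0,"tz":0.0,"spin":0.0},{"gripper":0.0,"tx":0.005,"ty":0.0,"tz":0.0,"spin":0.0},{"gripper":0.0,"tx":0.0,"ty":0.0,"tz":0.0,"spin":0.0}]' 80; python3 view.py 39 544 345 260
```

```text
clock: 61.15
eef_pos: [482.0, 355.0, 258.5]
tcp_rot: [3.142, 0.001, 0.603]
contact_force: [-0.1, 0.1, -0.8]
opening: 0.031
origins (row,col) side [ 57 172] scene [220 342] scale4
[-46.8  23.8 258.8] [ 0.4 -0.4 -1. ]
```

```bash
cat > tl.py <<'E'
import sys
from h import *
f=grab_frame('wrist')
s=sense();w=s['tcp_rot'][2];t=s['eef_pos']
a=list(map(float,sys.argv[1:]))
for i in range(0,len(a),3):
    p=onplane(f,(a[i],a[i+1]),a[i+2]);q=p-t
    print('tool',np.round([np.cos(w)*q[0]+np.sin(w)*q[1],np.sin(w)*q[0]-np.cos(w)*q[1],q[2]],1),'rail',railf(p))
E
python3 tl.py 173 327 246  220 450 324  152 375 222 272 442 300
```

```text
tool [ 45.8  22.3 -12.9] rail [ -1.1   1.3 246. ]
tool [51.2 39.7 65.1] rail [  4.3 -16.1 324. ]
tool [ 51.3  49.1 -36.9] rail [  4.4 -25.5 222. ]
tool [25.5 52.  41.1] rail [-21.4 -28.3 300. ]
```

```bash
python3 -m inch '[{"gripper":0.0,"tx":-0.004,"ty":0.0,"tz":0.003,"spin":0.0},{"gripper":0.0,"tx":0.0,"ty":0.005,"tz":0.0,"spin":0.0},{"gripper":0.0,"tx":0.0,"ty":0.007,"tz":0.0,"spin":0.0},{"gripper":0.0,"tx":0.0,"ty":0.007,"tz":0.0,"spin":0.0},{"gripper":0.0,"tx":0.0,"ty":0.007,"tz":0.0,"spin":0.0},{"gripper":0.0,"tx":0.0,"ty":0.006,"tz":0.0,"spin":0.0},{"gripper":0.0,"tx":0.0,"ty":0.003,"tz":0.0,"spin":0.0},{"gripper":0.0,"tx":0.0,"ty":0.0,"tz":0.0,"spin":0.0}]' 80; python3 view.py 40 544 345 250; python3 ov.py 50 -8 ov40.png
```

```text
clock: 62.15
eef_pos: [498.7, 323.5, 255.7]
tcp_rot: [-3.142, 0.0, 0.601]
contact_force: [0.4, 0.5, -2.0]
opening: 0.033
origins (row,col) side [ 60 172] scene [223 342] scale4
[-50.2 -11.  255.8] [ 0.3  0.  -1.9]
```

```bash
python3 tl.py 205 303 324  265 317 300 140 345 222; python3 -c "
from h import *
C=cv2.imread('pics/w40.png')[100:280,220:380]
cv2.imwrite('pics/q40.png',cv2.resize(C,None,fx=3.5,fy=3.3,interpolation=cv2.INTER_CUBIC))
f=grab_frame('wrist'); s=sense()
# expected tip location if hook unmoved
p=P0+UN*(-1.1)+UU*(1.3+92);p[2]=246;print(proj(f,p))"
```

```text
tool [55.7  5.9 68.2] rail [  5.5 -17.  324. ]
tool [29.5 12.4 44.2] rail [-20.7 -23.4 300. ]
tool [ 57.6  33.3 -33.8] rail [  7.3 -44.4 222. ]
[166.99037488 247.23253861]
```

```bash
python3 -m inch '[{"gripper":0.0,"tx":0.0,"ty":-0.005,"tz":0.0,"spin":0.0},{"gripper":0.0,"tx":0.0,"ty":-0.01,"tz":0.0,"spin":0.0},{"gripper":0.0,"tx":0.0,"ty":-0.01,"tz":0.0,"spin":0.0},{"gripper":0.0,"tx":0.0,"ty":-0.01,"tz":0.0,"spin":0.0},{"gripper":0.0,"tx":0.0,"ty":0.0,"tz":0.0,"spin":0.0},{"gripper":0.0,"tx":0.0,"ty":0.0,"tz":0.0,"spin":0.0},{"gripper":0.0,"tx":0.0,"ty":0.0,"tz":0.0,"spin":0.0},{"gripper":0.0,"tx":0.0,"ty":0.0,"tz":0.0,"spin":0.0}]' 80; python3 view.py 41 544 345 250; python3 ov.py 50 -8 ov41.png
```

```text
clock: 63.3
eef_pos: [478.8, 352.5, 255.8]
tcp_rot: [3.141, -0.0, 0.602]
contact_force: [-0.4, -0.8, -1.4]
opening: 0.032
origins (row,col) side [ 60 172] scene [223 342] scale4
[-50.1  23.5 255.8] [ 1.   0.7 -2.2]
```

```bash
python3 -c "
from h import *
f=grab_frame('side');g=grab_frame('scene');w=grab_frame('wrist')
for c in [(175,321)]:
  x,r=tri([ray(f,(111.9,216.1)),ray(w,c)]);print('tip side+wrist',railf(x),np.round(r,1))
  x,r=tri([ray(f,(111.9,216.1)),ray(w,c),ray(g,(277.5,405.2))]);print('all',railf(x),np.round(r,1))
h=tp(50,0,-8);print('hole',railf(h),proj(f,h))
x=tp(50,0,-8);
"

```

```text
tip side+wrist [ -4.9   3.2 242.3] [0.7 0.7]
all [ -5.3   4.4 243.3] [2.1 0.6 2.6]
hole [-1.000e-01  2.350e+01  2.478e+02] [107.69537005 212.0011121 ]
```

```bash
python3 -m inch '[{"gripper":0.0,"tx":-0.003,"ty":0.0,"tz":0.003,"spin":0.0},{"gripper":0.0,"tx":-0.003,"ty":0.005,"tz":0.003,"spin":0.0},{"gripper":0.0,"tx":0.0,"ty":0.006,"tz":0.0,"spin":0.0},{"gripper":0.0,"tx":0.0,"ty":0.006,"tz":0.0,"spin":0.0},{"gripper":0.0,"tx":0.0,"ty":0.005,"tz":0.0,"spin":0.0},{"gripper":0.0,"tx":0.0,"ty":0.003,"tz":0.003,"spin":0.0},{"gripper":0.0,"tx":0.0,"ty":0.0,"tz":0.0,"spin":0.0},{"gripper":0.0,"tx":0.0,"ty":0.0,"tz":0.0,"spin":0.0}]' 80; python3 view.py 42 544 345 250; python3 ov.py 50 -8 ov42.png
```

```text
clock: 64.5
eef_pos: [487.8, 328.7, 246.6]
tcp_rot: [-3.141, 0.0, 0.602]
contact_force: [0.3, 0.2, -1.5]
opening: 0.034
origins (row,col) side [ 60 172] scene [223 342] scale4
[-56.1  -1.  246.8] [ 0.1  0.4 -1.5]
```

```bash
python3 -m inch '[{"gripper":0.0,"tx":0.0,"ty":0.002,"tz":0.003,"spin":0.0},{"gripper":0.0,"tx":0.0,"ty":0.002,"tz":0.003,"spin":0.0},{"gripper":0.0,"tx":0.0,"ty":0.002,"tz":0.003,"spin":0.0},{"gripper":0.0,"tx":0.0,"ty":0.002,"tz":0.003,"spin":0.0},{"gripper":0.0,"tx":0.0,"ty":0.002,"tz":0.002,"spin":0.0},{"gripper":0.0,"tx":0.0,"ty":0.0,"tz":0.0,"spin":0.0},{"gripper":0.0,"tx":0.0,"ty":0.0,"tz":0.0,"spin":0.0},{"gripper":0.0,"tx":0.0,"ty":0.0,"tz":0.0,"spin":0.0}]' 80; python3 view.py 43 544 345 250; python3 ov.py 50 -8 ov43.png
```

```text
clock: 65.55
eef_pos: [493.5, 320.6, 232.9]
tcp_rot: [-3.142, -0.0, 0.602]
contact_force: [-0.1, 0.1, -1.0]
opening: 0.035
origins (row,col) side [ 60 172] scene [223 342] scale4
[-56.1 -11.1 232.9] [-0.3 -0.6 -2. ]
```

```bash
python3 -m inch '[{"gripper":0.0,"tx":0.0,"ty":0.001,"tz":0.003,"spin":0.0},{"gripper":0.0,"tx":0.0,"ty":0.001,"tz":0.003,"spin":0.0},{"gripper":0.0,"tx":0.0,"ty":0.0,"tz":0.002,"spin":0.0},{"gripper":0.0,"tx":0.0,"ty":0.0,"tz":0.001,"spin":0.0},{"gripper":0.0,"tx":0.0,"ty":0.0,"tz":0.0,"spin":0.0},{"gripper":0.0,"tx":0.0,"ty":0.0,"tz":0.0,"spin":0.0},{"gripper":0.0,"tx":0.0,"ty":0.0,"tz":0.0,"spin":0.0},{"gripper":0.0,"tx":0.0,"ty":0.0,"tz":0.0,"spin":0.0}]' 80; python3 view.py 44 544 345 250; python3 ov.py 50 -8 ov44.png
```

```text
clock: 66.6
eef_pos: [494.6, 318.9, 223.9]
tcp_rot: [3.142, -0.0, 0.602]
contact_force: [-0.0, 0.0, -1.2]
opening: 0.03
origins (row,col) side [ 60 172] scene [223 342] scale4
[-56.2 -13.1 223.9] [-0.3 -0.5 -1. ]
```

Seated region reached. Release and retreat.

```bash
python3 -m inch '[{"gripper":0.006,"tx":0.0,"ty":0.0,"tz":0.001,"spin":0.0},{"gripper":0.008,"tx":0.0,"ty":0.0,"tz":0.0,"spin":0.0},{"gripper":0.01,"tx":0.0,"ty":0.0,"tz":0.0,"spin":0.0},{"gripper":0.012,"tx":0.0,"ty":0.0,"tz":0.0,"spin":0.0},{"gripper":0.016,"tx":0.0,"ty":0.0,"tz":0.0,"spin":0.0},{"gripper":0.022,"tx":0.0,"ty":0.0,"tz":0.0,"spin":0.0},{"gripper":0.028,"tx":0.0,"ty":0.0,"tz":0.0,"spin":0.0},{"gripper":0.028,"tx":0.0,"ty":0.0,"tz":0.0,"spin":0.0}]' 80; python3 -m inch '[{"gripper":0.028,"tx":-0.005,"ty":0.0,"tz":0.0,"spin":0.0},{"gripper":0.028,"tx":-0.01,"ty":0.0,"tz":0.0,"spin":0.0},{"gripper":0.028,"tx":-0.015,"ty":0.0,"tz":0.0,"spin":0.0},{"gripper":0.028,"tx":-0.02,"ty":0.0,"tz":0.0,"spin":0.0},{"gripper":0.028,"tx":-0.02,"ty":0.0,"tz":0.0,"spin":0.0},{"gripper":0.028,"tx":0.0,"ty":0.0,"tz":-0.02,"spin":0.0},{"gripper":0.028,"tx":0.0,"ty":0.0,"tz":-0.03,"spin":0.0},{"gripper":0.03,"tx":0.0,"ty":0.0,"tz":0.0,"spin":0.0}]' 80; python3 view.py 45 544 345 240
```

```text
clock: 67.65
eef_pos: [494.6, 318.8, 222.8]
tcp_rot: [3.142, 0.0, 0.602]
contact_force: [-0.4, -0.5, 1.1]
opening: 0.325
clock: 68.45
eef_pos: [437.8, 279.8, 276.4]
tcp_rot: [3.141, -0.006, 0.602]
contact_force: [0.4, 0.5, 0.4]
opening: 0.351
origins (row,col) side [ 64 172] scene [226 341] scale4
[-126.9  -12.9  272.4] [ 0.7 -0.8  0.1]
```

```bash
python3 go.py 557 2 150 3.3
```

```text
clock 68.6 pos [436.3 278.8 272.4] yaw 34.5 q6 88.0 open 0.348 F [ 0.7 -0.8  0.1]
shift first: t [-57.3 296.5 122.4] n50 6.516552999269632 ; spin 31.2 ; spin first: t [104.6 283.3 122.4]
```

```bash
python3 -m inch '[{"gripper":0.03,"tx":-0.03,"ty":0.01,"tz":0.0,"spin":0.0},{"gripper":0.03,"tx":-0.027,"ty":0.03,"tz":0.0,"spin":0.0},{"gripper":0.03,"tx":0.0,"ty":0.04,"tz":0.0,"spin":0.0},{"gripper":0.03,"tx":0.0,"ty":0.045,"tz":0.0,"spin":0.0},{"gripper":0.03,"tx":0.0,"ty":0.045,"tz":0.01,"spin":0.0},{"gripper":0.03,"tx":0.0,"ty":0.045,"tz":0.015,"spin":0.0},{"gripper":0.03,"tx":0.0,"ty":0.04,"tz":0.02,"spin":0.0},{"gripper":0.03,"tx":0.0,"ty":0.03,"tz":0.02,"spin":0.0}]' 80; python3 -m inch '[{"gripper":0.03,"tx":0.0,"ty":0.0115,"tz":0.02,"spin":0.0},{"gripper":0.03,"tx":0.0,"ty":0.0,"tz":0.02,"spin":7.0},{"gripper":0.03,"tx":0.0,"ty":0.0,"tz":0.017,"spin":8.2},{"gripper":0.03,"tx":0.0,"ty":0.0,"tz":0.0,"spin":8.0},{"gripper":0.03,"tx":0.0,"ty":0.0,"tz":0.0,"spin":8.0},{"gripper":0.03,"tx":0.0,"ty":0.0,"tz":0.0,"spin":0.0},{"gripper":0.03,"tx":0.0,"ty":0.0,"tz":0.0,"spin":0.0},{"gripper":0.03,"tx":0.0,"ty":0.0,"tz":0.0,"spin":0.0}]' 80; python3 -c "
from h import *
save('wrist','w46.png')"; python3 go.py 557 2 150 3.3
```

```text
clock: 69.4
eef_pos: [551.5, 9.8, 205.9]
tcp_rot: [-3.141, 0.001, 0.601]
contact_force: [0.7, 0.5, -0.8]
opening: 0.353
clock: 70.2
eef_pos: [557.5, 2.6, 150.5]
tcp_rot: [-3.142, 0.001, 0.061]
contact_force: [-0.1, 0.1, -0.4]
opening: 0.353
clock 70.25 pos [557.6   2.6 150.6] yaw 3.4 q6 87.0 open 0.348 F [ 0.1 -0.8 -0.1]
shift first: t [-0.6  0.5  0.6] n50 0.020736835358287364 ; spin 0.1 ; spin first: t [-0.6  0.5  0.6]
```

```bash
python3 tl.py 280 360 72 262 328 72 228 279 100 164 275 90 320 340 72
```

```text
tool [-42.6  58.1 -78.7] rail [-250.9 -336.6   72. ]
tool [-28.9  35.5 -78.7] rail [-227.5 -324.4   72. ]
tool [  6.1   2.1 -50.7] rail [-180.2 -314.   100. ]
tool [ 41.2  -0.2 -60.7] rail [-149.  -330.2   90. ]
tool [-74.7  46.1 -78.7] rail [-272.  -309.7   72. ]
```

```bash
python3 -m inch '[{"gripper":0.024,"tx":0.004,"ty":0.002,"tz":0.005,"spin":0.0},{"gripper":0.024,"tx":0.0,"ty":0.0,"tz":0.02,"spin":0.0},{"gripper":0.024,"tx":0.0,"ty":0.0,"tz":0.02,"spin":0.0},{"gripper":0.024,"tx":0.0,"ty":0.0,"tz":0.02,"spin":0.0},{"gripper":0.024,"tx":0.0,"ty":0.0,"tz":0.014,"spin":0.0},{"gripper":0.024,"tx":0.0,"ty":0.0,"tz":0.005,"spin":0.0},{"gripper":0.024,"tx":0.0,"ty":0.0,"tz":0.0,"spin":0.0},{"gripper":0.024,"tx":0.0,"ty":0.0,"tz":0.0,"spin":0.0}]' 80; python3 -m inch '[{"gripper":0.02,"tx":0.0,"ty":0.0,"tz":0.0,"spin":0.0},{"gripper":0.01,"tx":0.0,"ty":0.0,"tz":0.0,"spin":0.0},{"gripper":0.0,"tx":0.0,"ty":0.0,"tz":0.0,"spin":0.0},{"gripper":0.0,"tx":0.0,"ty":0.0,"tz":0.0,"spin":0.0},{"gripper":0.0,"tx":0.0,"ty":0.0,"tz":0.0,"spin":0.0},{"gripper":0.0,"tx":0.0,"ty":0.0,"tz":-0.01,"spin":0.0},{"gripper":0.0,"tx":0.0,"ty":0.0,"tz":-0.02,"spin":0.0},{"gripper":0.0,"tx":0.0,"ty":0.0,"tz":-0.03,"spin":0.0}]' 80; python3 -c "
from h import *
save('wrist','w47.png')"
```

```text
clock: 71.1
eef_pos: [562.5, 0.8, 67.3]
tcp_rot: [3.142, -0.001, 0.058]
contact_force: [-0.1, 0.6, -0.0]
opening: 0.276
clock: 71.9
eef_pos: [560.5, 0.7, 126.4]
tcp_rot: [-3.141, 0.004, 0.057]
contact_force: [-0.0, 0.2, -1.6]
opening: 0.07
```

```bash
python3 go.py 440.3 373.1 316 28.7
```

```text
clock 71.95 pos [563.2   0.8 131.7] yaw 3.3 q6 87.0 open 0.07 F [-8.9  3.1  8.7]
shift first: t [-101.3 -378.7 -184.3] n50 8.66389410571986 ; spin -25.4 ; spin first: t [  71.  -385.6 -184.3]
```

```bash
python3 -m inch '[{"gripper":0.0,"tx":0.0,"ty":0.0,"tz":-0.03,"spin":0.0},{"gripper":0.0,"tx":0.0,"ty":0.0,"tz":-0.04,"spin":0.0},{"gripper":0.0,"tx":-0.02,"ty":0.0,"tz":-0.04,"spin":0.0},{"gripper":0.0,"tx":-0.025,"ty":-0.02,"tz":-0.03,"spin":0.0},{"gripper":0.0,"tx":-0.025,"ty":-0.03,"tz":-0.025,"spin":0.0},{"gripper":0.0,"tx":-0.02,"ty":-0.04,"tz":-0.015,"spin":0.0},{"gripper":0.0,"tx":-0.011,"ty":-0.045,"tz":-0.004,"spin":0.0},{"gripper":0.0,"tx":0.0,"ty":-0.045,"tz":0.0,"spin":0.0}]' 80; python3 -m inch '[{"gripper":0.0,"tx":0.0,"ty":-0.045,"tz":0.0,"spin":0.0},{"gripper":0.0,"tx":0.0,"ty":-0.045,"tz":0.0,"spin":0.0},{"gripper":0.0,"tx":0.0,"ty":-0.045,"tz":0.0,"spin":0.0},{"gripper":0.0,"tx":0.0,"ty":-0.04,"tz":0.0,"spin":0.0},{"gripper":0.0,"tx":0.0,"ty":-0.0237,"tz":0.0,"spin":0.0},{"gripper":0.0,"tx":0.0,"ty":0.0,"tz":0.0,"spin":-8.0},{"gripper":0.0,"tx":0.0,"ty":0.0,"tz":0.0,"spin":-8.5},{"gripper":0.0,"tx":0.0,"ty":0.0,"tz":0.0,"spin":-8.5}]' 80; python3 go.py 440.3 373.1 316 28.7;python3 -c "
from h import *
save('wrist','w48.png')"
```

```text
clock: 72.75
eef_pos: [449.4, 175.8, 312.5]
tcp_rot: [-3.141, -0.002, 0.057]
contact_force: [2.1, 0.2, -1.5]
opening: 0.072
clock: 73.55
eef_pos: [438.9, 373.1, 310.8]
tcp_rot: [3.141, 0.001, 0.501]
contact_force: [-1.0, -0.1, -0.5]
opening: 0.069
clock 73.55 pos [438.9 373.1 310.8] yaw 28.7 q6 102.0 open 0.069 F [-1.  -0.1 -0.5]
shift first: t [ 1.2  0.7 -5.2] n50 0.10759074239935233 ; spin -0.0 ; spin first: t [ 1.2  0.7 -5.2]
```

```bash
python3 tl.py 222 267 331 330 276 347 132 30 310 120 200 310 113 300 310 83 540 310
```

```text
tool [34.7 -3.7 20.1] rail [-36.2  62.8 331. ]
tool [ 0.5 -0.1 36.1] rail [-70.5  62.9 347. ]
tool [ 63.4 -97.   -0.9] rail [  2.5 152.4 310. ]
tool [ 68.8 -30.3  -0.9] rail [  0.6  85.5 310. ]
tool [71.9  8.3 -0.9] rail [ -0.6  46.9 310. ]
tool [83.9 98.  -0.9] rail [  1.6 -43.6 310. ]
```

```bash
python3 -m inch '[{"gripper":0.0,"tx":0.012,"ty":-0.0013,"tz":0.0,"spin":0.0},{"gripper":0.0,"tx":0.016,"ty":-0.0016,"tz":0.0,"spin":0.0},{"gripper":0.0,"tx":0.013,"ty":-0.0014,"tz":0.0,"spin":0.0},{"gripper":0.0,"tx":0.008,"ty":-0.0008,"tz":0.0,"spin":0.0},{"gripper":0.0,"tx":0.0,"ty":0.0,"tz":0.01,"spin":0.0},{"gripper":0.0,"tx":0.0,"ty":0.0,"tz":0.01,"spin":0.0},{"gripper":0.0,"tx":0.0,"ty":0.0,"tz":0.005,"spin":0.0},{"gripper":0.0,"tx":0.0,"ty":0.0,"tz":0.0,"spin":0.0}]' 80; python3 view.py 49 498 412 270
```

```text
clock: 74.45
eef_pos: [479.2, 400.1, 284.4]
tcp_rot: [3.141, 0.002, 0.494]
contact_force: [-0.4, 0.0, -0.4]
opening: 0.069
origins (row,col) side [ 46 152] scene [229 385] scale4
[-21.6  62.5 286.1] [-0.4 -1.7 -0.8]
```

```bash
python3 -m inch '[{"gripper":0.0,"tx":0.0,"ty":0.0,"tz":0.005,"spin":0.0},{"gripper":0.0,"tx":0.0,"ty":0.0,"tz":0.004,"spin":0.0},{"gripper":0.0,"tx":0.0,"ty":0.0,"tz":0.003,"spin":0.0},{"gripper":0.0,"tx":0.0,"ty":0.0,"tz":0.002,"spin":0.0},{"gripper":0.0,"tx":0.0,"ty":0.0,"tz":0.001,"spin":0.0},{"gripper":0.0,"tx":0.0,"ty":0.0,"tz":0.001,"spin":0.0},{"gripper":0.0,"tx":0.0,"ty":0.0,"tz":0.0,"spin":0.0},{"gripper":0.0,"tx":0.0,"ty":0.0,"tz":0.0,"spin":0.0}]' 80
```

```text
clock: 75.4
eef_pos: [480.6, 401.1, 271.3]
tcp_rot: [-3.141, -0.002, 0.494]
contact_force: [-2.4, -1.5, 8.4]
opening: 0.072
```

```bash
python3 -m inch '[{"gripper":0.009,"tx":0.0,"ty":0.0,"tz":0.0,"spin":0.0},{"gripper":0.012,"tx":0.0,"ty":0.0,"tz":0.0,"spin":0.0},{"gripper":0.018,"tx":0.0,"ty":0.0,"tz":0.0,"spin":0.0},{"gripper":0.03,"tx":0.0,"ty":0.0,"tz":0.0,"spin":0.0},{"gripper":0.03,"tx":0.0,"ty":0.0,"tz":0.0,"spin":0.0},{"gripper":0.03,"tx":-0.005,"ty":0.0005,"tz":0.0,"spin":0.0},{"gripper":0.03,"tx":-0.02,"ty":0.002,"tz":0.0,"spin":0.0},{"gripper":0.03,"tx":-0.03,"ty":0.003,"tz":0.0,"spin":0.0}]' 80; python3 -m inch '[{"gripper":0.03,"tx":-0.03,"ty":0.0,"tz":0.0,"spin":0.0},{"gripper":0.0,"tx":-0.03,"ty":0.0,"tz":0.0,"spin":0.0},{"gripper":0.0,"tx":0.0,"ty":0.0,"tz":0.0,"spin":8.0},{"gripper":0.0,"tx":0.0,"ty":0.0,"tz":0.0,"spin":8.5},{"gripper":0.0,"tx":0.0,"ty":0.0,"tz":0.0,"spin":8.5},{"gripper":0.0,"tx":0.0,"ty":0.0,"tz":0.0,"spin":8.5},{"gripper":0.0,"tx":0.0,"ty":0.0,"tz":0.0,"spin":8.5},{"gripper":0.0,"tx":0.0,"ty":0.0,"tz":0.0,"spin":0.0}]' 80; python3 view.py 50 498 412 260; python3 go.py 345 -230 230 -29
```

```text
clock: 76.2
eef_pos: [434.2, 369.8, 269.4]
tcp_rot: [-3.142, -0.0, 0.494]
contact_force: [-0.3, -0.3, 0.7]
opening: 0.356
clock: 77.0
eef_pos: [381.1, 341.2, 269.8]
tcp_rot: [-3.142, 0.0, -0.241]
contact_force: [-0.2, 0.3, -0.2]
opening: 0.003
origins (row,col) side [ 50 152] scene [233 384] scale4
[-136.6   69.8  269.8] [ 0.4 -0.8 -0.6]
clock 77.15 pos [381.3 341.3 269.8] yaw -13.5 q6 145.0 open -0.001 F [ 0.4 -0.8 -0.6]
shift first: t [ 97.8 564.   39.8] n50 11.476552836394474 ; spin 15.5 ; spin first: t [245.2 517.3  39.8]
```

```bash
python3 -m inch '[{"gripper":0.0,"tx":0.01,"ty":0.03,"tz":0.0,"spin":7.5},{"gripper":0.0,"tx":0.0,"ty":0.045,"tz":0.0,"spin":8.0},{"gripper":0.0,"tx":0.02,"ty":0.04,"tz":0.0,"spin":0.0},{"gripper":0.0,"tx":0.02,"ty":0.04,"tz":0.0,"spin":0.0},{"gripper":0.0,"tx":0.02,"ty":0.04,"tz":0.0,"spin":0.0},{"gripper":0.0,"tx":0.02,"ty":0.04,"tz":0.0,"spin":0.0},{"gripper":0.0,"tx":0.02,"ty":0.04,"tz":0.0,"spin":0.0},{"gripper":0.0,"tx":0.02,"ty":0.04,"tz":0.0,"spin":0.0}]' 80;  python3 go.py 294 -270 150 -29
```

```text
clock: 77.95
eef_pos: [354.9, -1.7, 270.1]
tcp_rot: [-3.141, -0.001, -0.506]
contact_force: [1.1, -0.5, 1.0]
opening: -0.001
clock 77.95 pos [354.9  -1.7 270.1] yaw -29.0 q6 118.0 open -0.001 F [ 1.1 -0.5  1. ]
shift first: t [ 76.7 264.3 120.1] n50 6.004347462637981 ; spin 0.0 ; spin first: t [ 76.8 264.2 120.1]
```

```bash
python3 go.py 294 -270 150 -29; cat go.py h.py | head -80
```

```text
clock 77.95 pos [354.9  -1.7 270.1] yaw -29.0 q6 118.0 open -0.001 F [ 1.1 -0.5  1. ]
shift first: t [ 76.7 264.3 120.1] n50 6.004347462637981 ; spin 0.0 ; spin first: t [ 76.8 264.2 120.1]
import sys
from h import *
go(*map(float,sys.argv[1:5]))
import numpy as np, cv2
from rig import sense, grab_frame, sign_off, masks_of
def save(name,fn):
    f=grab_frame(name); cv2.imwrite('pics/'+fn,f['pixels'][:,:,::-1]); return f
def ray(f,rc):
    K=np.array(f['K']);E=np.array(f['extrinsics'])
    d=E[:3,:3]@np.linalg.inv(K)@np.array([rc[1],rc[0],1.]); return E[:3,3],d/np.linalg.norm(d)
def onplane(f,rc,z):
    o,d=ray(f,rc); return o+d*(z-o[2])/d[2]
def proj(f,p):
    K=np.array(f['K']);E=np.array(f['extrinsics'])
    c=E[:3,:3].T@(np.array(p,float)-E[:3,3]); q=K@c; return np.array([q[1]/q[2],q[0]/q[2]])
def tri(rays):
    A=np.zeros((3,3));b=np.zeros(3)
    for o,d in rays:
        P=np.eye(3)-np.outer(d,d);A+=P;b+=P@o
    x=np.linalg.solve(A,b); res=[np.linalg.norm((np.eye(3)-np.outer(d,d))@(x-o)) for o,d in rays]
    return x,res
def plates(f,z=77.,lo=150,sub=4):
    im=f['pixels'];big=cv
[... 1088 characters left out ...]
egrees(yw).round(1),'q6',np.degrees(s['qpos'][5]).round(0),'open',round(s['opening'],3),'F',s['contact_force'].round(1))
    print('shift first: t',sh(yw),'n50',np.linalg.norm(d)/50,'; spin',round(dy,1),'; spin first: t',sh(np.radians(yawdeg)))
def tp(dx,dy,dz):
    "world of point at tool x,y offset, dz up from TCP"
    s=sense();t=s['eef_pos'];w=s['tcp_rot'][2]
    return t+np.array([np.cos(w)*dx+np.sin(w)*dy,np.sin(w)*dx-np.cos(w)*dy,dz])
P0=np.array([585.7,286.0,310.]);UN=np.array([0.822,0.569,0]);UU=np.array([-0.569,0.822,0])
def railf(p):
    d=np.asarray(p)-P0; return np.array([d@UN,d@UU-92,d[2]+310]).round(1)
def tri2(f,g,a,b):
    x,r=tri([ray(f,a),ray(g,b)]); return x,np.round(r,1)
```

```bash
python3 -m inch '[{"gripper":0.0,"tx":0.0,"ty":0.044,"tz":0.0,"spin":0.0},{"gripper":0.0,"tx":0.0,"ty":0.044,"tz":0.0,"spin":0.0},{"gripper":0.0,"tx":0.0,"ty":0.044,"tz":0.0,"spin":0.0},{"gripper":0.0,"tx":0.01,"ty":0.044,"tz":0.0,"spin":0.0},{"gripper":0.0,"tx":0.02,"ty":0.04,"tz":0.0,"spin":0.0},{"gripper":0.0,"tx":0.02,"ty":0.03,"tz":0.02,"spin":0.0},{"gripper":0.0,"tx":0.015,"ty":0.018,"tz":0.03,"spin":0.0},{"gripper":0.0,"tx":0.0,"ty":0.0,"tz":0.04,"spin":0.0}]' 80
python3 - <<'E'
from h import *
f=save('wrist','c1.png'); 
for p in plates(f): print(p)
print(sense()['eef_pos'],sense()['clock'])
E
```

```text
clock: 78.75
eef_pos: [284.8, -266.2, 180.2]
tcp_rot: [3.14, -0.005, -0.509]
contact_force: [0.0, 0.4, 0.1]
opening: -0.0
(((356.0513000488281, -304.3467712402344), (106.48889923095703, 112.40913391113281), 58.04252243041992), [([386.7, -323.4], 30.3)])
[ 281.08552681 -261.64886552  174.02559399] 78.8
```

View pics/c1.png

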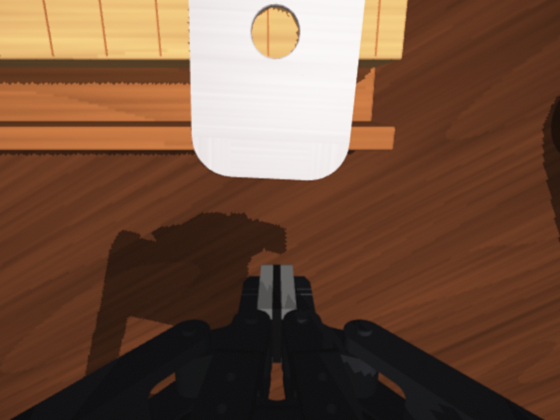

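```bash
python3 go.py 292 -268.6 74.5 -29
```

```text
clock 78.8 pos [ 281.1 -261.6  174. ] yaw -29.2 q6 76.0 open -0.002 F [-3.8  3.4 -5.1]
shift first: t [12.9  0.8 99.5] n50 2.0072655883365536 ; spin -0.2 ; spin first: t [12.9  0.8 99.5]
```

```bash
python3 -m inch '[{"gripper":0.0,"tx":0.0,"ty":0.0,"tz":0.03,"spin":0.0},{"gripper":0.0,"tx":0.0,"ty":0.0,"tz":0.03,"spin":0.0},{"gripper":0.0,"tx":0.0,"ty":0.0,"tz":0.02,"spin":0.0},{"gripper":0.0,"tx":0.0,"ty":0.0,"tz":0.01,"spin":0.0},{"gripper":0.0,"tx":0.0,"ty":0.0,"tz":0.0,"spin":0.0},{"gripper":0.0,"tx":0.0,"ty":0.0,"tz":0.0,"spin":0.0},{"gripper":0.0,"tx":0.0,"ty":0.0,"tz":0.0,"spin":0.0},{"gripper":0.0,"tx":0.0,"ty":0.0,"tz":0.0,"spin":0.0}]' 80;python3 go.py 292 -268.6 74.5 -29
```

```text
clock: 79.6
eef_pos: [283.8, -262.7, 90.7]
tcp_rot: [3.141, -0.002, -0.509]
contact_force: [0.3, -0.2, 0.0]
opening: 0.001
clock 79.6 pos [ 283.8 -262.7   90.7] yaw -29.2 q6 76.0 open 0.001 F [ 0.3 -0.2  0. ]
shift first: t [10.   1.1 16.2] n50 0.381336928720278 ; spin -0.2 ; spin first: t [10.   1.2 16.2]
```

```bash
python3 -m inch '[{"gripper":0.0,"tx":0.0,"ty":0.001,"tz":0.01,"spin":0.0},{"gripper":0.0,"tx":0.0,"ty":0.0,"tz":0.0062,"spin":0.0},{"gripper":0.0,"tx":0.006,"ty":0.0,"tz":0.0,"spin":0.0},{"gripper":0.0,"tx":0.006,"ty":0.0,"tz":0.0,"spin":0.0},{"gripper":0.0,"tx":0.006,"ty":0.0,"tz":0.0,"spin":0.0},{"gripper":0.0,"tx":0.006,"ty":0.0,"tz":0.0,"spin":0.0},{"gripper":0.0,"tx":0.006,"ty":0.0,"tz":0.0,"spin":0.0},{"gripper":0.0,"tx":0.0,"ty":0.0,"tz":0.0,"spin":0.0}]' 80
python3 - <<'E'
from h import *
f=save('wrist','c2.png'); s=sense(); print(s['eef_pos'],s['contact_force'])
E
```

```text
clock: 80.4
eef_pos: [310.0, -278.4, 73.7]
tcp_rot: [3.141, -0.001, -0.51]
contact_force: [0.1, -0.4, 0.1]
opening: -0.001
[ 309.525165   -278.09771535   73.65920968] [-0.16875026  0.44827459  0.77316234]
```

View pics/c2.png

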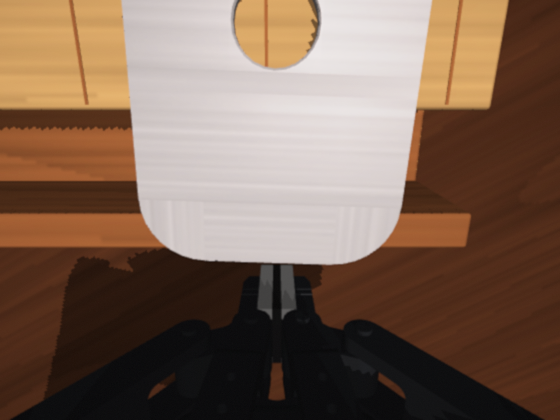

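```bash
python3 -m inch '[{"gripper":0.0,"tx":0.006,"ty":0.0,"tz":0.0,"spin":0.0},{"gripper":0.0,"tx":0.006,"ty":0.0,"tz":0.0,"spin":0.0},{"gripper":0.0,"tx":0.006,"ty":0.0,"tz":0.0,"spin":0.0},{"gripper":0.0,"tx":0.006,"ty":0.0,"tz":0.0,"spin":0.0},{"gripper":0.0,"tx":0.006,"ty":0.0,"tz":0.0,"spin":0.0},{"gripper":0.0,"tx":0.005,"ty":0.0,"tz":0.0,"spin":0.0},{"gripper":0.0,"tx":0.0,"ty":0.0,"tz":0.0,"spin":0.0},{"gripper":0.0,"tx":-0.004,"ty":0.0,"tz":0.0,"spin":0.0}]' 80
python3 - <<'E'
from h import *
f=save('wrist','c3.png'); s=sense(); print(s['eef_pos'],s['contact_force'])
E
```

```text
clock: 81.25
eef_pos: [336.5, -293.2, 73.7]
tcp_rot: [3.141, -0.001, -0.51]
contact_force: [-0.0, 0.3, -0.3]
opening: -0.002
[ 335.3217068  -292.35409043   73.44888416] [-1.31762803  0.1645278   0.21641413]
```

View pics/c3.png

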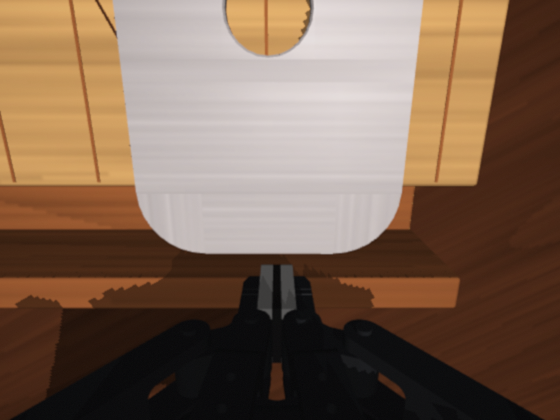

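Plate is back on the block, toe overhanging the edge. Rise and measure.

```bash
python3 -m inch '[{"gripper":0.0,"tx":-0.006,"ty":0.0,"tz":0.0,"spin":0.0},{"gripper":0.0,"tx":0.0,"ty":0.0,"tz":-0.02,"spin":0.0},{"gripper":0.0,"tx":0.0,"ty":0.0,"tz":-0.04,"spin":0.0},{"gripper":0.0,"tx":0.0,"ty":0.0,"tz":-0.04,"spin":0.0},{"gripper":0.0,"tx":0.0,"ty":0.0,"tz":-0.02,"spin":0.0},{"gripper":0.0,"tx":0.0,"ty":0.0,"tz":0.0,"spin":0.0},{"gripper":0.0,"tx":0.0,"ty":0.0,"tz":0.0,"spin":0.0},{"gripper":0.0,"tx":0.0,"ty":0.0,"tz":0.0,"spin":0.0}]' 80
python3 - <<'E'
from h import *
f=save('wrist','c4.png'); s=sense(); print(s['eef_pos'])
for r,hc in plates(f):
    print(r,hc)
    for h_,_ in hc:
        print('hole past edge',(h_[0]-455.8)*-.873+(h_[1]+169.8)*.487)
E
```

```text
clock: 82.1
eef_pos: [329.9, -289.2, 192.4]
tcp_rot: [-3.141, 0.002, -0.51]
contact_force: [0.3, 0.7, 0.2]
opening: 0.0
[ 329.9712959  -289.2879308   192.28875047]
((400.3429260253906, -326.4476623535156), (106.47544860839844, 112.9853744506836), 60.744815826416016) [([431.4, -343.9], 30.3)]
hole past edge -63.48549999999995
```

View pics/c4.png

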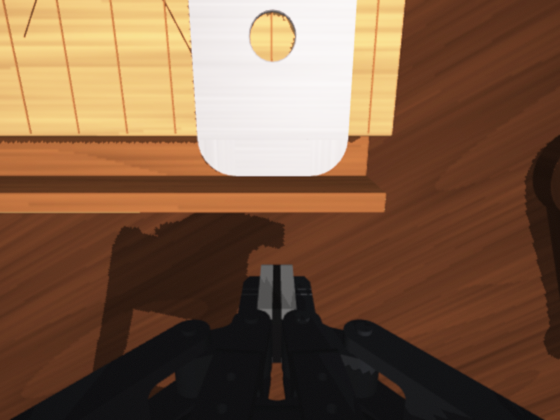

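```bash
python3 go.py 361.1 -304.7 92 -29.2
```

```text
clock 82.15 pos [ 330.  -289.3  192.3] yaw -29.2 q6 78.0 open -0.003 F [ 1.   0.7 -0.2]
shift first: t [ 34.7  -1.7 100.3] n50 2.1226739332360585 ; spin -0.0 ; spin first: t [ 34.7  -1.7 100.3]
```

```bash
python3 -m inch '[{"gripper":0.0,"tx":0.018,"ty":-0.0017,"tz":0.02,"spin":0.0},{"gripper":0.0,"tx":0.0167,"ty":0.0,"tz":0.03,"spin":0.0},{"gripper":0.0,"tx":0.0,"ty":0.0,"tz":0.03,"spin":0.0},{"gripper":0.0,"tx":0.0,"ty":0.0,"tz":0.015,"spin":0.0},{"gripper":0.0,"tx":0.0,"ty":0.0,"tz":0.005,"spin":0.0},{"gripper":0.0,"tx":0.0,"ty":0.0,"tz":0.0,"spin":0.0},{"gripper":0.0,"tx":0.0,"ty":0.0,"tz":0.0,"spin":0.0},{"gripper":0.0,"tx":0.0,"ty":0.0,"tz":0.0,"spin":0.0}]' 80
python3 -m inch '[{"gripper":0.0,"tx":0.0,"ty":0.0,"tz":0.007,"spin":0.0},{"gripper":0.0,"tx":0.0,"ty":0.0,"tz":0.007,"spin":0.0},{"gripper":0.0,"tx":0.0,"ty":0.0,"tz":0.007,"spin":0.0},{"gripper":0.0,"tx":0.0,"ty":0.0,"tz":0.007,"spin":0.0},{"gripper":0.0,"tx":0.0,"ty":0.0,"tz":0.007,"spin":0.0},{"gripper":0.0,"tx":0.0,"ty":0.0,"tz":0.007,"spin":0.0},{"gripper":0.0,"tx":0.0,"ty":0.0,"tz":0.008,"spin":0.0},{"gripper":0.0,"tx":0.0,"ty":0.0,"tz":0.008,"spin":0.0}]' 80
python3 - <<'E'
from h import *
f=save('wrist','c5.png'); save('scene','c5s.png'); s=sense(); print(s['eef_pos'],s['contact_force'])
E
```

```text
clock: 82.95
eef_pos: [362.4, -305.8, 94.4]
tcp_rot: [3.141, -0.002, -0.51]
contact_force: [-0.4, 0.2, -0.2]
opening: -0.002
clock: 83.75
eef_pos: [358.9, -303.0, 34.2]
tcp_rot: [-3.14, 0.007, -0.51]
contact_force: [-11.9, 7.0, 10.5]
opening: 0.001
[ 358.71331634 -302.91312241   33.47779193] [-7.95637882  3.11844922 -4.10672052]
```

View pics/c5.png

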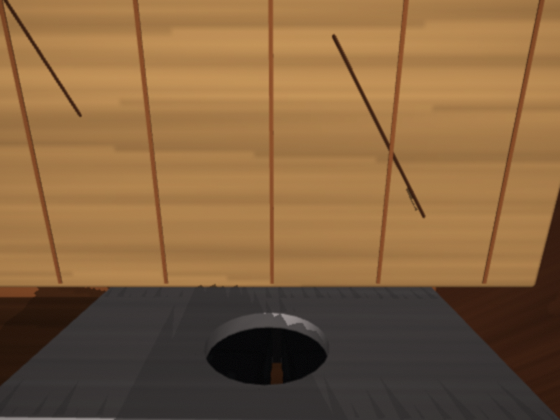

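The plate is tipped (hole seen at (350,267)). Back off and rise.

```bash
python3 -m inch '[{"gripper":0.0,"tx":-0.006,"ty":0.0,"tz":0.0,"spin":0.0},{"gripper":0.0,"tx":-0.004,"ty":0.0,"tz":-0.01,"spin":0.0},{"gripper":0.0,"tx":0.0,"ty":0.0,"tz":-0.03,"spin":0.0},{"gripper":0.0,"tx":-0.01,"ty":0.0,"tz":-0.045,"spin":0.0},{"gripper":0.04,"tx":-0.02,"ty":0.0,"tz":-0.045,"spin":0.0},{"gripper":0.04,"tx":-0.02,"ty":0.0,"tz":-0.045,"spin":0.0},{"gripper":0.04,"tx":-0.02,"ty":0.0,"tz":-0.02,"spin":0.0},{"gripper":0.04,"tx":0.0,"ty":0.0,"tz":0.0,"spin":0.0}]' 80
python3 - <<'E'
from h import *
f=save('wrist','c6.png'); s=sense(); print(s['eef_pos'],s['contact_force'])
E
```

```text
clock: 84.65
eef_pos: [292.1, -266.7, 234.2]
tcp_rot: [3.14, -0.007, -0.51]
contact_force: [0.2, 0.1, -0.6]
opening: 0.47
[ 292.50290831 -266.89791778  232.54204195] [ 1.45601294 -0.7601462  -0.48525852]
```

View pics/c6.png

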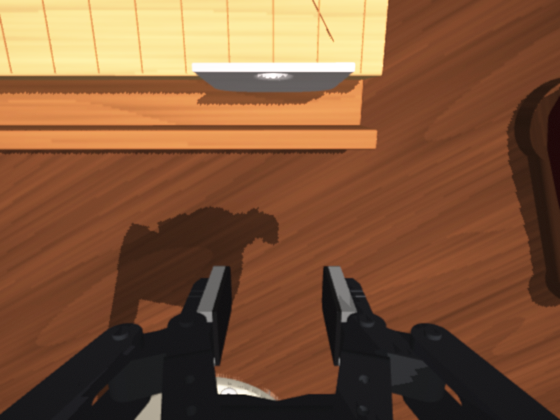

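```bash
python3 - <<'E'
from h import *
f=grab_frame('wrist')
im=f['pixels'].astype(int); m=(im.min(2)>200)&(im.max(2)-im.min(2)<30); m[:50]=0;m[90:]=0
m[:,:180]=0;m[:,370:]=0
m=cv2.morphologyEx(m.astype(np.uint8),cv2.MORPH_OPEN,np.ones((3,9),np.uint8))
r,c=np.nonzero(m); print(r.min(),r.max(),c.min(),c.max())
for z in (118,121):
  L=onplane(f,(r.mean(),c.min()-.5),z);R=onplane(f,(r.mean(),c.max()+.5),z)
  print(z,L.round(1),R.round(1),np.linalg.norm(L-R), 'past edge',[(round((p[0]-455.8)*-.873+(p[1]+169.8)*.487,1)) for p in(L,R)])
  u=(L-R)/np.linalg.norm(L-R); t=R+2.5*u; print('target',t.round(1), np.degrees(np.arctan2(u[1],u[0])))
  for rr in (r.min(),r.max()): 
    p=onplane(f,(rr,272),z); print(round((p[0]-455.8)*-.873+(p[1]+169.8)*.487,1))
E
```

```text
63 77 192 355
118 [ 404.3 -266.1  118. ] [ 351.  -361.3  118. ] 109.12481639510668 past edge [np.float64(-1.9), np.float64(-1.7)]
target [ 352.2 -359.1  118. ] 60.73573685394836
-4.5
4.2
121 [ 403.8 -266.5  121. ] [ 351.1 -360.6  121. ] 107.8548565816085 past edge [np.float64(-1.7), np.float64(-1.5)]
target [ 352.3 -358.5  121. ] 60.73573685394837
-4.3
4.3
```

```bash
python3 go.py 352.3 -358.8 145 60.8
```

```text
clock 84.75 pos [ 292.6 -266.8  231.4] yaw -29.2 q6 77.0 open 0.471 F [-0.3 -0.  -0.9]
shift first: t [97.  51.1 86.4] n50 2.792122655247131 ; spin -90.0 ; spin first: t [-51.2  97.   86.4]
```

```bash
python3 -m inch '[{"gripper":0.04,"tx":0.034,"ty":0.017,"tz":0.0,"spin":0.0},{"gripper":0.04,"tx":0.034,"ty":0.017,"tz":0.0,"spin":0.0},{"gripper":0.04,"tx":0.029,"ty":0.017,"tz":0.0,"spin":0.0},{"gripper":0.04,"tx":0.0,"ty":0.0,"tz":0.0,"spin":-8.5},{"gripper":0.04,"tx":0.0,"ty":0.0,"tz":0.0,"spin":-8.5},{"gripper":0.04,"tx":0.0,"ty":0.0,"tz":0.0,"spin":-8.5},{"gripper":0.04,"tx":0.0,"ty":0.0,"tz":0.0,"spin":-8.5},{"gripper":0.04,"tx":0.0,"ty":0.0,"tz":0.0,"spin":-8.5}]' 80
python3 -m inch '[{"gripper":0.04,"tx":0.0,"ty":0.0,"tz":0.01,"spin":-8.5},{"gripper":0.04,"tx":0.0,"ty":0.0,"tz":0.02,"spin":-8.5},{"gripper":0.04,"tx":0.0,"ty":0.0,"tz":0.02,"spin":-8.5},{"gripper":0.04,"tx":0.0,"ty":0.0,"tz":0.02,"spin":-8.5},{"gripper":0.04,"tx":0.0,"ty":0.0,"tz":0.01,"spin":-8.5},{"gripper":0.04,"tx":0.0,"ty":0.0,"tz":0.006,"spin":-5.0},{"gripper":0.04,"tx":0.0,"ty":0.0,"tz":0.0,"spin":0.0},{"gripper":0.04,"tx":0.0,"ty":0.0,"tz":0.0,"spin":0.0}]' 80
python3 go.py 352.3 -358.8 106 60.8
python3 - <<'E'
from h import *
save('wrist','c7.png')
E
```

```text
clock: 85.55
eef_pos: [352.1, -358.2, 228.6]
tcp_rot: [-3.139, 0.001, 0.238]
contact_force: [0.5, -0.2, -0.1]
opening: 0.467
clock: 86.35
eef_pos: [351.9, -358.0, 143.5]
tcp_rot: [-3.14, -0.001, 1.058]
contact_force: [0.2, -0.1, -0.3]
opening: 0.47
clock 86.35 pos [ 351.9 -358.   143.5] yaw 60.6 q6 -16.0 open 0.47 F [ 0.2 -0.1 -0.3]
shift first: t [-0.5  0.7 37.5] n50 0.7499818100435617 ; spin -0.2 ; spin first: t [-0.5  0.7 37.5]
```

View pics/c7.png

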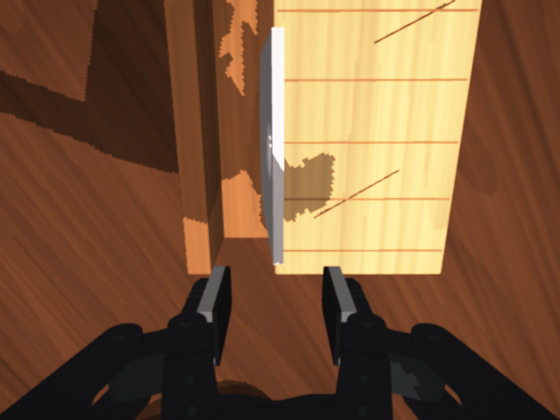

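```bash
python3 -m inch '[{"gripper":0.04,"tx":0.0,"ty":0.0,"tz":0.015,"spin":0.0},{"gripper":0.04,"tx":0.0,"ty":0.0,"tz":0.015,"spin":0.0},{"gripper":0.04,"tx":0.0,"ty":0.0,"tz":0.007,"spin":0.0},{"gripper":0.04,"tx":0.0,"ty":0.0,"tz":0.0,"spin":0.0},{"gripper":0.0,"tx":0.0,"ty":0.0,"tz":0.0,"spin":0.0},{"gripper":0.0,"tx":0.0,"ty":0.0,"tz":0.0,"spin":0.0},{"gripper":0.0,"tx":0.0,"ty":0.0,"tz":0.0,"spin":0.0},{"gripper":0.0,"tx":0.0,"ty":0.0,"tz":0.0,"spin":0.0}]' 80
python3 - <<'E'
from h import *
f=save('wrist','c8.png'); s=sense(); print(s['eef_pos'],s['contact_force'],s['opening'])
E
```

```text
clock: 87.2
eef_pos: [351.3, -358.2, 108.3]
tcp_rot: [-3.141, 0.0, 1.061]
contact_force: [-4.2, 0.1, 6.0]
opening: 0.023
[ 351.26574277 -358.1903204   108.28681381] [-4.03563676 -0.31177573  6.07944926] 0.027551135671198955
```

View pics/c8.png

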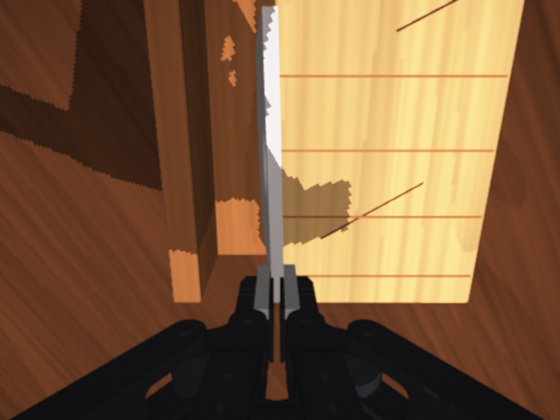

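```bash
python3 -m inch '[{"gripper":0.0,"tx":0.0,"ty":0.0,"tz":-0.004,"spin":0.0},{"gripper":0.0,"tx":0.0,"ty":0.0,"tz":-0.01,"spin":0.0},{"gripper":0.0,"tx":0.0,"ty":0.0,"tz":-0.02,"spin":0.0},{"gripper":0.0,"tx":0.0,"ty":0.0,"tz":-0.03,"spin":0.0},{"gripper":0.0,"tx":0.0,"ty":0.0,"tz":-0.04,"spin":0.0},{"gripper":0.0,"tx":0.0,"ty":0.0,"tz":-0.04,"spin":0.0},{"gripper":0.0,"tx":0.0,"ty":0.0,"tz":-0.006,"spin":0.0},{"gripper":0.0,"tx":0.0,"ty":0.0,"tz":0.0,"spin":0.0}]' 80
python3 - <<'E'
from h import *
f=save('wrist','c9.png');save('scene','c9s.png'); s=sense(); print(s['eef_pos'],s['contact_force'],s['opening'])
E
```

```text
clock: 88.05
eef_pos: [352.9, -359.1, 259.7]
tcp_rot: [3.137, 0.001, 1.061]
contact_force: [-0.4, 0.8, -1.5]
opening: 0.032
[ 351.61920894 -357.87095262  256.94750595] [-0.13774789  0.48275951 -1.70083725] 0.026264431074582335
```

View pics/c9.png

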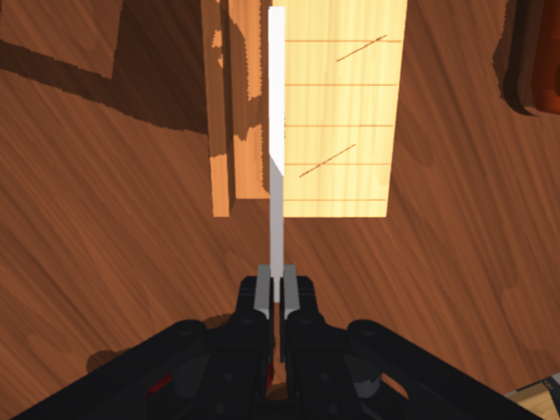

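View pics/c9s.png

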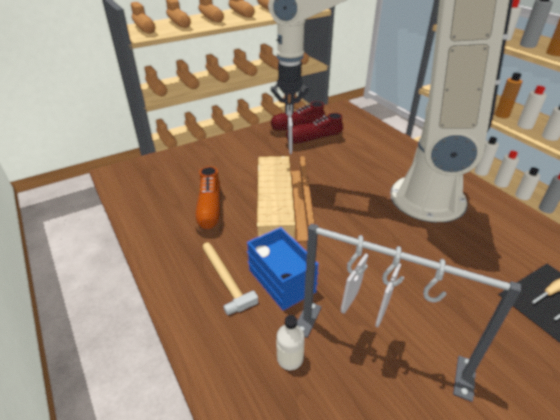

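```bash
python3 - <<'E'
from h import *
p=P0-160*UN+196*UU; print(p); go(p[0],p[1],256,34.7)
E
```

```text
[342.656 356.072 310.   ]
clock 88.15 pos [ 351.6 -357.9  256.9] yaw 60.8 q6 -16.0 open 0.026 F [-0.1  0.5 -1.7]
shift first: t [ 618.8 -356.2    0.9] n50 14.27999686935707 ; spin 26.1 ; spin first: t [ 399.1 -592.1    0.9]
```

```bash
python3 -m inch '[{"gripper":0.0,"tx":0.02,"ty":-0.0115,"tz":0.0,"spin":0.0},{"gripper":0.0,"tx":0.035,"ty":-0.02,"tz":0.0,"spin":0.0},{"gripper":0.0,"tx":0.039,"ty":-0.0225,"tz":0.0,"spin":0.0},{"gripper":0.0,"tx":0.039,"ty":-0.0225,"tz":0.0,"spin":0.0},{"gripper":0.0,"tx":0.039,"ty":-0.0225,"tz":0.0,"spin":0.0},{"gripper":0.0,"tx":0.039,"ty":-0.0225,"tz":0.0,"spin":0.0},{"gripper":0.0,"tx":0.039,"ty":-0.0225,"tz":0.0,"spin":0.0},{"gripper":0.0,"tx":0.039,"ty":-0.0225,"tz":0.0,"spin":0.0}]' 80
python3 -m inch '[{"gripper":0.0,"tx":0.039,"ty":-0.0225,"tz":0.0,"spin":0.0},{"gripper":0.0,"tx":0.039,"ty":-0.0225,"tz":0.0,"spin":0.0},{"gripper":0.0,"tx":0.039,"ty":-0.0225,"tz":0.0,"spin":0.0},{"gripper":0.0,"tx":0.039,"ty":-0.0225,"tz":0.0,"spin":0.0},{"gripper":0.0,"tx":0.039,"ty":-0.0225,"tz":0.0,"spin":0.0},{"gripper":0.0,"tx":0.039,"ty":-0.0225,"tz":0.0,"spin":0.0},{"gripper":0.0,"tx":0.039,"ty":-0.0225,"tz":0.0,"spin":0.0},{"gripper":0.0,"tx":0.02,"ty":-0.012,"tz":0.0,"spin":0.0}]' 80
python3 go.py 342.7 356.1 256 34.7
```

```text
clock: 88.95
eef_pos: [346.2, -23.1, 256.3]
tcp_rot: [-3.14, 0.001, 1.06]
contact_force: [0.6, 0.8, -1.5]
opening: 0.028
clock: 89.75
eef_pos: [341.5, 316.4, 255.8]
tcp_rot: [-3.14, 0.002, 1.063]
contact_force: [-0.1, -1.5, -0.9]
opening: 0.03
clock 89.75 pos [341.5 316.4 255.8] yaw 60.9 q6 72.0 open 0.03 F [-0.1 -1.5 -0.9]
shift first: t [ 35.2 -18.3  -0.2] n50 0.7933918654747844 ; spin 26.2 ; spin first: t [ 23.5 -31.9  -0.2]
```

```bash
python3 -m inch '[{"gripper":0.0,"tx":0.02,"ty":-0.01,"tz":0.0,"spin":0.0},{"gripper":0.0,"tx":0.015,"ty":-0.0085,"tz":0.0,"spin":0.0},{"gripper":0.0,"tx":0.0,"ty":0.0,"tz":0.0,"spin":8.0},{"gripper":0.0,"tx":0.0,"ty":0.0,"tz":0.0,"spin":8.0},{"gripper":0.0,"tx":0.0,"ty":0.0,"tz":0.0,"spin":8.0},{"gripper":0.0,"tx":0.0,"ty":0.0,"tz":0.0,"spin":2.2},{"gripper":0.0,"tx":0.0,"ty":0.0,"tz":0.0,"spin":0.0},{"gripper":0.0,"tx":0.0,"ty":0.0,"tz":0.0,"spin":0.0}]' 80
python3 go.py 342.7 356.1 256 34.7
python3 view.py 70 498 412 245
```

```text
clock: 90.55
eef_pos: [343.3, 352.9, 256.9]
tcp_rot: [3.141, 0.001, 0.605]
contact_force: [0.6, 0.3, -1.5]
opening: 0.028
clock 90.55 pos [343.3 352.9 256.9] yaw 34.7 q6 101.0 open 0.028 F [ 0.6  0.3 -1.5]
shift first: t [ 1.3 -3.   0.9] n50 0.0676791390163935 ; spin -0.0 ; spin first: t [ 1.3 -3.   0.9]
origins (row,col) side [ 55 152] scene [238 382] scale4
[-160.9  101.   257.3] [ 0.6  0.2 -1.9]
```

View pics/w70.png

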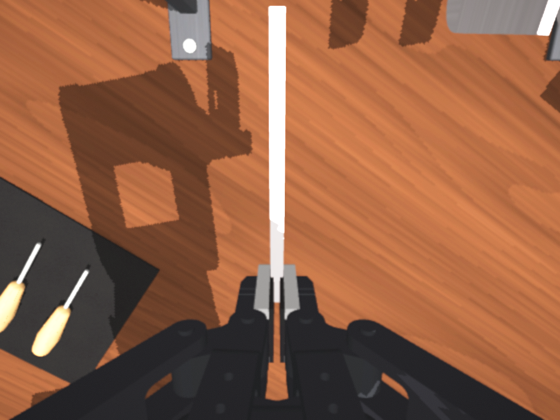

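View pics/z70.png

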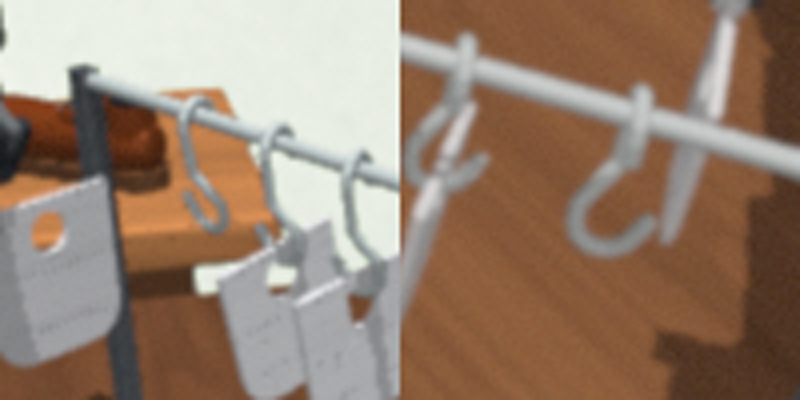

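```bash
python3 - <<'E'
from h import *
f=grab_frame('side');g=grab_frame('scene')
for a,b in [((55+192/4-.4,152+190/4),(238+222/4,382+250/4))]:
    x,r=tri2(f,g,a,b); print('tip',x,r,railf(x))
# seat lowest inner: side (218,212)?
print(railf(sense()['eef_pos']))
# hole position from side
import sys
c=np.array([230/4+55,48/4+152])
o,d=ray(f,c); 
# intersect with plate plane: rail y = tool y
y=railf(sense()['eef_pos'])[1]
t=((P0+ (y+92)*UU-o)@UU)/(d@UU); p=o+t*d; print('hole',railf(p),'rel tcp x,z',p@UN-sense()['eef_pos']@UN,p[2]-sense()['eef_pos'][2])
E
```

```text
tip [490.23329638 433.64050908 245.95380411] [0.5 0.5] [  5.5  83.7 246. ]
[-160.8  101.1  257.5]
hole [-108.3  101.   246. ] rel tcp x,z 52.5434897267545 -11.502485532718651
```

```bash
python3 -m inch '[{"gripper":0.0,"tx":0.02,"ty":0.0,"tz":0.003,"spin":0.0},{"gripper":0.0,"tx":0.03,"ty":0.0,"tz":0.003,"spin":0.0},{"gripper":0.0,"tx":0.03,"ty":0.0,"tz":0.0,"spin":0.0},{"gripper":0.0,"tx":0.02,"ty":0.0,"tz":0.0,"spin":0.0},{"gripper":0.0,"tx":0.006,"ty":0.0,"tz":0.0,"spin":0.0},{"gripper":0.0,"tx":0.0,"ty":0.0,"tz":0.0,"spin":0.0},{"gripper":0.0,"tx":0.0,"ty":0.0,"tz":0.0,"spin":0.0},{"gripper":0.0,"tx":0.0,"ty":0.0,"tz":0.0,"spin":0.0}]' 80
python3 view.py 71 498 412 245; cat ov.py tl.py
```

```text
clock: 91.6
eef_pos: [429.9, 412.9, 251.7]
tcp_rot: [3.142, 0.001, 0.604]
contact_force: [0.4, 0.3, -1.7]
opening: 0.025
origins (row,col) side [ 55 152] scene [238 382] scale4
[-55.3 101.  251.9] [-0.4  0.5 -1.6]
import sys
from h import *
# overlay plate hole circle on side/scene
f=grab_frame('side');g=grab_frame('scene')
hx,hz=float(sys.argv[1]),float(sys.argv[2])
outs=[]
for F in (f,g):
    c=tp(hx,0,hz);cc=proj(F,c).astype(int);k=8
    im=F['pixels'][cc[0]-25:cc[0]+25,cc[1]-25:cc[1]+25,::-1]
    raw=cv2.resize(im,(400,400),interpolation=cv2.INTER_CUBIC);im=raw.copy()
    for a in np.linspace(0,2*np.pi,40):
        p=proj(F,tp(hx+15*np.cos(a),0,hz+15*np.sin(a)))-cc+25
        cv2.circle(im,(int((p[1]+.5)*k),int((p[0]+.5)*k)),1,(0,0,255),-1)
    outs.append(np.vstack([raw,im])[:,:])
o=np.hstack(outs);cv2.imwrite('pics/'+sys.argv[3],cv2.resize(o,(600,600)))
import sys
from h import *
f=grab_frame('wrist')
s=sense();w=s['tcp_rot'][2];t=s['eef_pos']
a=list(map(float,sys.argv[1:]))
for i in range(0,len(a),3):
    p=onplane(f,(a[i],a[i+1]),a[i+2]);q=p-t
    print('tool',np.round([np.cos(w)*q[0]+np.sin(w)*q[1],np.sin(w)*q[0]-np.cos(w)*q[1],q[2]],1),'rail',railf(p))
```

View pics/w71.png

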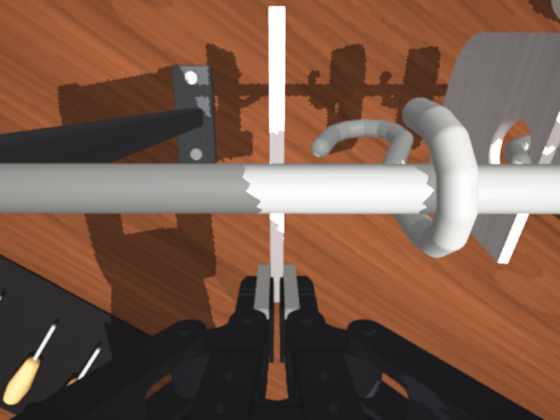

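View pics/z71.png

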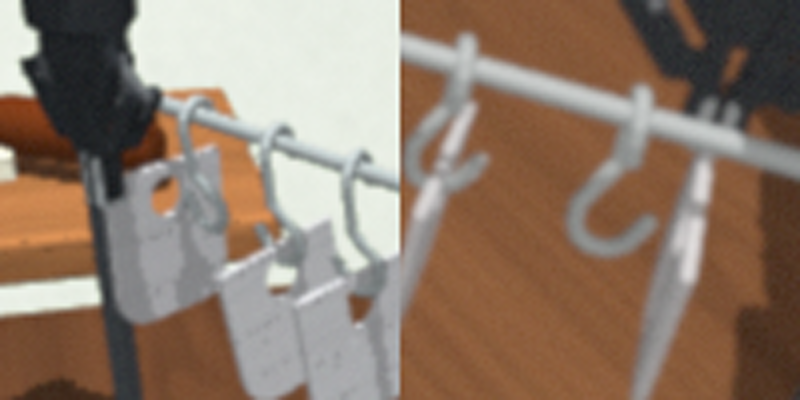

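```bash
python3 tl.py 148 320 245 150 400 245 240 437 290 110 420 300; python3 - <<'E'
from h import *
t=np.array(sense()['eef_pos']);f=grab_frame('side')
c=np.array([195/4+55,167/4+152]);o,d=ray(f,c);y=railf(t)[1]
k=((P0+(y+92)*UU-o)@UU)/(d@UU); p=o+k*d; print('hole rel',(p-t)@UN,p[2]-t[2],railf(p))
E
```

```text
tool [57.4 18.1 -6.9] rail [  2.2  82.8 245. ]
tool [56.6 51.3 -6.9] rail [  1.3  49.7 245. ]
tool [35.  50.4 38.1] rail [-20.3  50.5 290. ]
tool [74.6 36.5 48.1] rail [ 19.3  64.4 300. ]
hole rel 53.40582435441907 -12.073123454764044 [ -1.8 100.9 239.8]
```

```bash
python3 -m inch '[{"gripper":0.0,"tx":0.002,"ty":0.003,"tz":-0.002,"spin":0.0},{"gripper":0.0,"tx":0.0,"ty":0.004,"tz":0.0,"spin":0.0},{"gripper":0.0,"tx":0.0,"ty":0.004,"tz":0.0,"spin":0.0},{"gripper":0.0,"tx":0.0,"ty":0.004,"tz":0.0,"spin":0.0},{"gripper":0.0,"tx":0.0,"ty":0.004,"tz":0.0,"spin":0.0},{"gripper":0.0,"tx":0.0,"ty":0.002,"tz":0.0,"spin":0.0},{"gripper":0.0,"tx":0.0,"ty":0.0,"tz":0.0,"spin":0.0},{"gripper":0.0,"tx":0.0,"ty":0.0,"tz":0.0,"spin":0.0}]' 80
python3 view.py 72 498 412 245; python3 ov.py 53.4 -12 o72.png
```

```text
clock: 92.65
eef_pos: [444.4, 397.3, 253.6]
tcp_rot: [-3.141, -0.0, 0.604]
contact_force: [-0.7, 0.3, -1.4]
opening: 0.031
origins (row,col) side [ 55 152] scene [238 382] scale4
[-52.8  80.1 253.6] [-0.6  0.  -1.1]
```

View pics/w72.png

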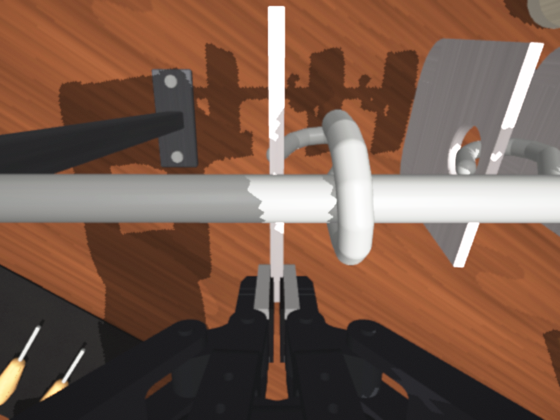

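View pics/o72.png

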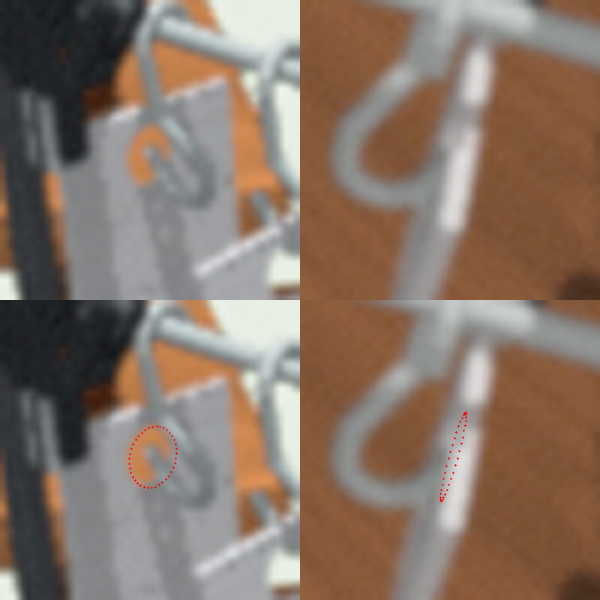

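```bash
python3 -m inch '[{"gripper":0.0,"tx":0.0,"ty":0.002,"tz":0.0,"spin":0.0},{"gripper":0.0,"tx":0.0,"ty":0.002,"tz":0.0,"spin":0.0},{"gripper":0.0,"tx":0.0,"ty":0.002,"tz":0.0,"spin":0.0},{"gripper":0.0,"tx":0.0,"ty":0.002,"tz":0.0,"spin":0.0},{"gripper":0.0,"tx":0.0,"ty":0.0,"tz":0.0,"spin":0.0},{"gripper":0.0,"tx":0.0,"ty":0.0,"tz":0.0,"spin":0.0},{"gripper":0.0,"tx":0.0,"ty":0.0,"tz":0.0,"spin":0.0},{"gripper":0.0,"tx":0.0,"ty":0.0,"tz":0.0,"spin":0.0}]' 80
python3 view.py 73 498 412 245; python3 ov.py 53.4 -12 o73.png
```

```text
clock: 93.7
eef_pos: [448.9, 390.8, 253.6]
tcp_rot: [-3.142, -0.0, 0.604]
contact_force: [0.0, 1.0, -1.5]
opening: 0.025
origins (row,col) side [ 55 152] scene [238 382] scale4
[-52.9  72.  253.6] [ 0.6  0.6 -1.2]
```

View pics/w73.png

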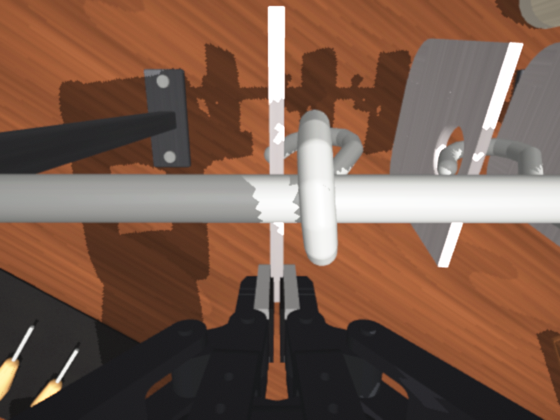

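View pics/o73.png

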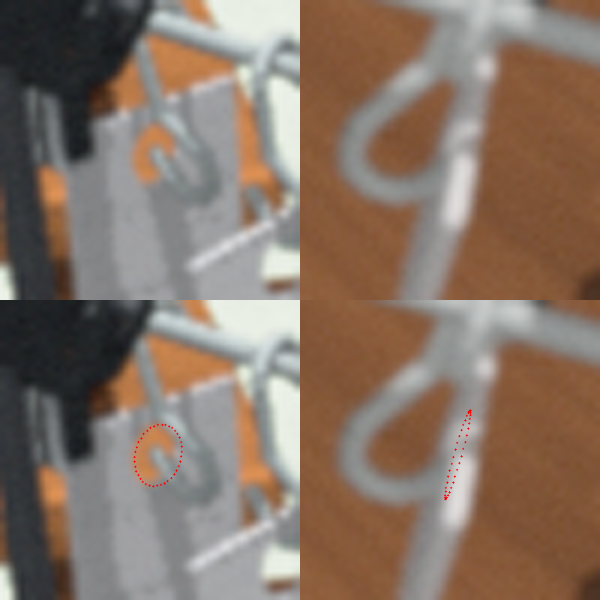

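```bash
python3 -m inch '[{"gripper":0.0,"tx":0.0,"ty":0.002,"tz":0.0,"spin":0.0},{"gripper":0.0,"tx":0.0,"ty":0.001,"tz":0.002,"spin":0.0},{"gripper":0.0,"tx":-0.001,"ty":0.001,"tz":0.003,"spin":0.0},{"gripper":0.0,"tx":0.0,"ty":0.001,"tz":0.003,"spin":0.0},{"gripper":0.0,"tx":-0.001,"ty":0.001,"tz":0.003,"spin":0.0},{"gripper":0.0,"tx":0.0,"ty":0.001,"tz":0.003,"spin":0.0},{"gripper":0.0,"tx":0.0,"ty":0.0,"tz":0.0,"spin":0.0},{"gripper":0.0,"tx":0.0,"ty":0.0,"tz":0.0,"spin":0.0}]' 80
python3 view.py 74 498 412 245; python3 ov.py 53.4 -12 o74.png
```

```text
clock: 94.75
eef_pos: [451.2, 383.9, 239.5]
tcp_rot: [-3.142, 0.0, 0.604]
contact_force: [-1.1, 0.3, -1.4]
opening: 0.025
origins (row,col) side [ 55 152] scene [238 382] scale4
[-54.7  65.  239.7] [ 0.8  0.1 -1.1]
```

View pics/w74.png

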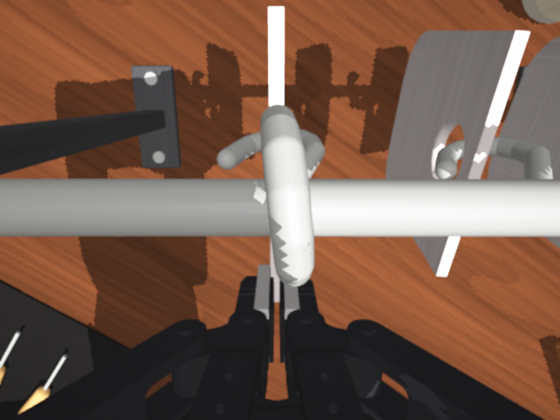

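View pics/o74.png

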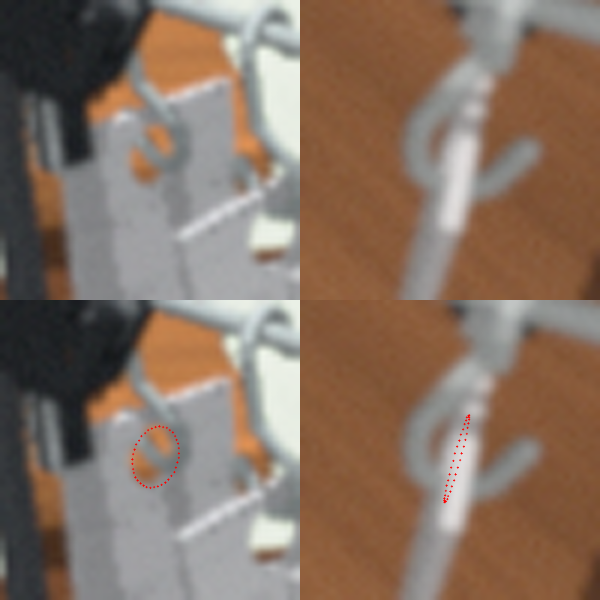

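```bash
python3 -m inch '[{"gripper":0.0,"tx":-0.001,"ty":0.0,"tz":0.003,"spin":0.0},{"gripper":0.0,"tx":-0.001,"ty":0.0,"tz":0.003,"spin":0.0},{"gripper":0.0,"tx":0.0,"ty":0.0,"tz":0.003,"spin":0.0},{"gripper":0.0,"tx":0.0,"ty":0.0,"tz":0.002,"spin":0.0},{"gripper":0.0,"tx":0.0,"ty":0.0,"tz":0.0,"spin":0.0},{"gripper":0.0,"tx":0.0,"ty":0.0,"tz":0.0,"spin":0.0},{"gripper":0.0,"tx":0.0,"ty":0.0,"tz":0.0,"spin":0.0},{"gripper":0.0,"tx":0.0,"ty":0.0,"tz":0.0,"spin":0.0}]' 80
python3 view.py 75 498 412 245; python3 ov.py 53.4 -12 o75.png
```

```text
clock: 95.8
eef_pos: [449.7, 382.8, 228.7]
tcp_rot: [-3.142, -0.0, 0.604]
contact_force: [-0.4, 0.0, -1.0]
opening: 0.026
origins (row,col) side [ 55 152] scene [238 382] scale4
[-56.8  65.  228.7] [ 0.2 -0.4 -1. ]
```

View pics/w75.png

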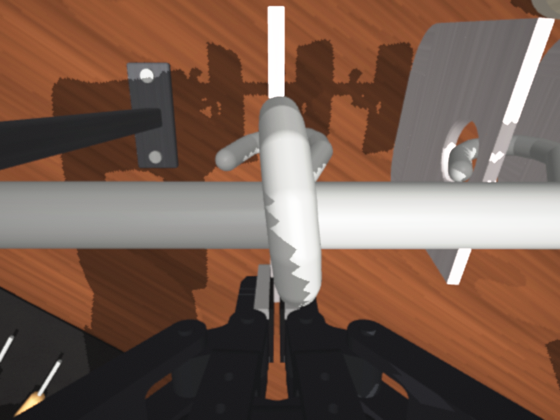

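View pics/o75.png

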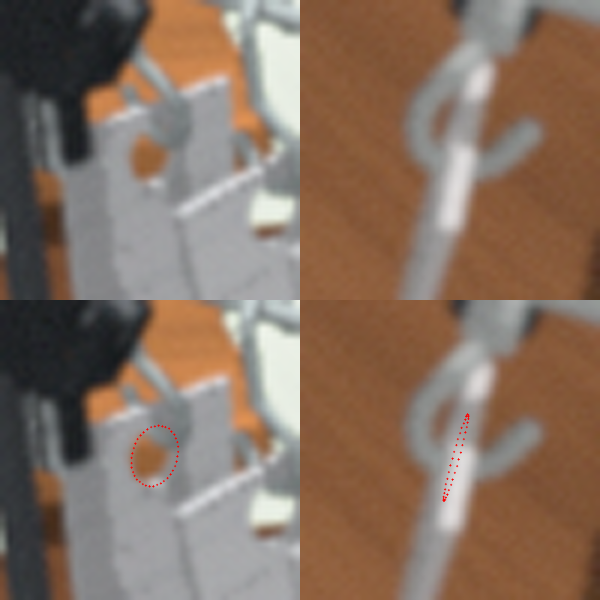

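```bash
python3 -m inch '[{"gripper":0.0,"tx":0.0,"ty":0.0,"tz":0.0015,"spin":0.0},{"gripper":0.0,"tx":0.0,"ty":0.0,"tz":0.0015,"spin":0.0},{"gripper":0.004,"tx":0.0,"ty":0.0,"tz":0.0,"spin":0.0},{"gripper":0.006,"tx":0.0,"ty":0.0,"tz":0.0,"spin":0.0},{"gripper":0.008,"tx":0.0,"ty":0.0,"tz":0.0,"spin":0.0},{"gripper":0.01,"tx":0.0,"ty":0.0,"tz":0.0,"spin":0.0},{"gripper":0.014,"tx":0.0,"ty":0.0,"tz":0.0,"spin":0.0},{"gripper":0.018,"tx":0.0,"ty":0.0,"tz":0.0,"spin":0.0}]' 80
python3 -m inch '[{"gripper":0.022,"tx":0.0,"ty":0.0,"tz":0.0,"spin":0.0},{"gripper":0.026,"tx":0.0,"ty":0.0,"tz":0.0,"spin":0.0},{"gripper":0.028,"tx":0.0,"ty":0.0,"tz":0.0,"spin":0.0},{"gripper":0.028,"tx":0.0,"ty":0.0,"tz":0.0,"spin":0.0},{"gripper":0.028,"tx":0.0,"ty":0.0,"tz":0.0,"spin":0.0},{"gripper":0.028,"tx":0.0,"ty":0.0,"tz":0.0,"spin":0.0},{"gripper":0.028,"tx":0.0,"ty":0.0,"tz":0.0,"spin":0.0},{"gripper":0.028,"tx":0.0,"ty":0.0,"tz":0.0,"spin":0.0}]' 80
python3 view.py 76 498 412 235
```

```text
clock: 96.85
eef_pos: [449.6, 382.8, 225.7]
tcp_rot: [-3.142, -0.0, 0.604]
contact_force: [0.2, -0.8, 0.1]
opening: 0.209
clock: 97.65
eef_pos: [449.6, 382.7, 225.6]
tcp_rot: [-3.142, 0.0, 0.604]
contact_force: [0.4, -0.6, -0.2]
opening: 0.328
origins (row,col) side [ 58 153] scene [241 381] scale4
[-56.9  65.  225.6] [-0.2  0.1 -0.3]
```

View pics/w76.png

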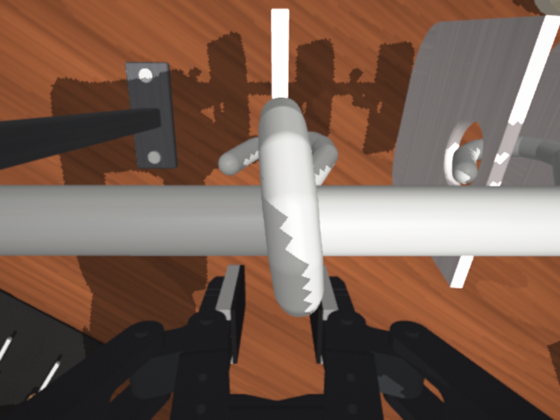

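View pics/z76.png

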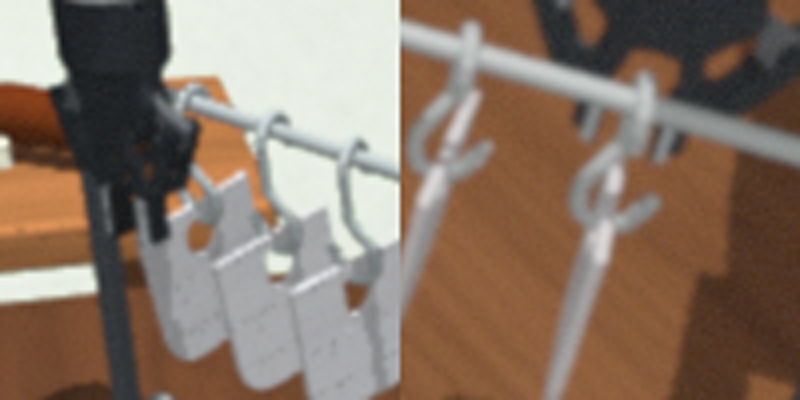

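```bash
python3 -m inch '[{"gripper":0.028,"tx":-0.004,"ty":0.0,"tz":0.0,"spin":0.0},{"gripper":0.028,"tx":-0.008,"ty":0.0,"tz":0.0,"spin":0.0},{"gripper":0.028,"tx":-0.015,"ty":0.0,"tz":0.0,"spin":0.0},{"gripper":0.028,"tx":-0.02,"ty":0.0,"tz":0.0,"spin":0.0},{"gripper":0.028,"tx":-0.03,"ty":0.0,"tz":0.0,"spin":0.0},{"gripper":0.028,"tx":-0.03,"ty":0.0,"tz":-0.01,"spin":0.0},{"gripper":0.028,"tx":-0.01,"ty":0.0,"tz":-0.02,"spin":0.0},{"gripper":0.028,"tx":0.0,"ty":0.0,"tz":0.0,"spin":0.0}]' 80
python3 -m inch '[{"gripper":0.028,"tx":0.0,"ty":0.0,"tz":-0.01,"spin":0.0},{"gripper":0.028,"tx":0.0,"ty":0.0,"tz":0.0,"spin":0.0},{"gripper":0.028,"tx":0.0,"ty":0.0,"tz":0.0,"spin":0.0},{"gripper":0.028,"tx":0.0,"ty":0.0,"tz":0.0,"spin":0.0},{"gripper":0.028,"tx":0.0,"ty":0.0,"tz":0.0,"spin":0.0},{"gripper":0.028,"tx":0.0,"ty":0.0,"tz":0.0,"spin":0.0},{"gripper":0.028,"tx":0.0,"ty":0.0,"tz":0.0,"spin":0.0},{"gripper":0.028,"tx":0.0,"ty":0.0,"tz":0.0,"spin":0.0}]' 80
python3 view.py 77 525 372 235
python3 - <<'E'
import cv2,numpy as np
a=cv2.imread('pics/s77.png');b=cv2.imread('pics/c77.png')
print(a.shape,b.shape)
E
```

```text
clock: 98.6
eef_pos: [352.7, 316.0, 257.7]
tcp_rot: [-3.141, -0.003, 0.604]
contact_force: [1.5, 0.1, -0.1]
opening: 0.325
clock: 99.4
eef_pos: [353.3, 316.3, 265.5]
tcp_rot: [3.142, 0.0, 0.604]
contact_force: [0.1, -1.2, -0.6]
opening: 0.327
origins (row,col) side [ 62 164] scene [233 357] scale4
[-173.8   65.2  265.6] [ 0.6 -0.1 -0.5]
(420, 560, 3) (420, 560, 3)
```

View pics/z77.png

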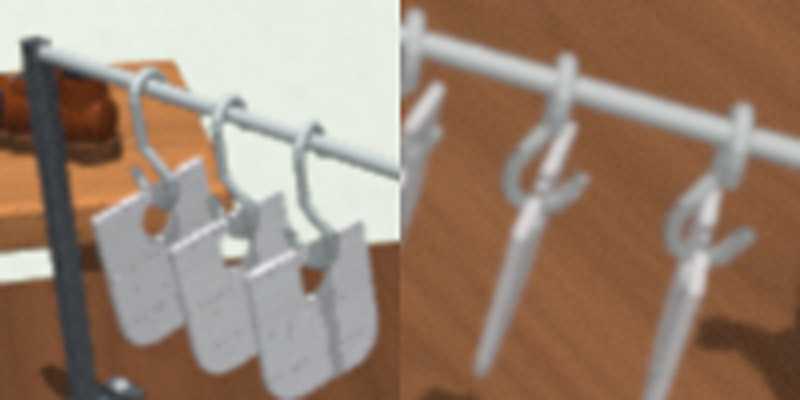

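View pics/s77.png

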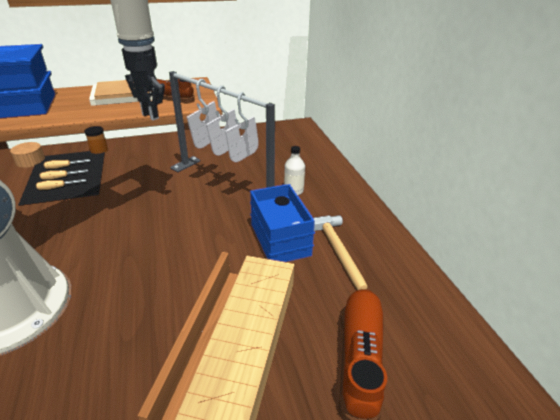

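View pics/c77.png

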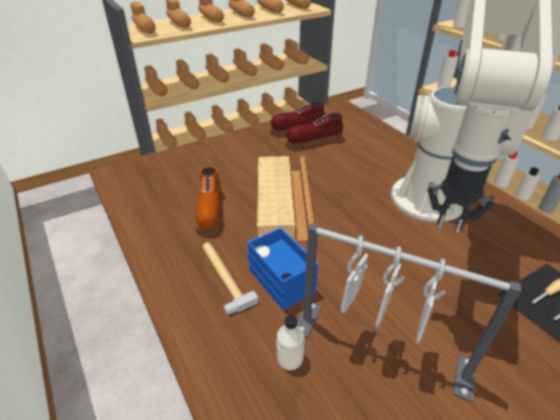

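```bash
python3 - <<'E'
from h import *
f=grab_frame('side')
def pl(row,col,y):
    o,d=ray(f,(62+row/4-.4,164+col/4-.4)); k=((P0+(y+92)*UU-o)@UU)/(d@UU); return railf(o+k*d)
for n,y,pts in [('C',66,[(217,95),(160,200),(222,153)]),('B',-15,[(250,172),(195,283)]),('A',-90,[(278,248),(222,362),(280,315)])]:
    q=[pl(*p,y) for p in pts]; print(n,q,'tilt',np.degrees(np.arctan2(q[1][2]-q[0][2],q[1][0]-q[0][0])))
E
```

```text
C [array([-57.2,  65.9, 229.5]), array([ 45.2,  65.9, 241.7]), array([ -5.4,  65.9, 208.9])] tilt 6.794228898740904
B [array([-58.2, -15. , 228.7]), array([ 50.1, -15. , 234.8])] tilt 3.22377982705598
A [array([-59.3, -90. , 231.6]), array([ 52.4, -90. , 234.5]), array([  3.2, -90. , 207.8])] tilt 1.487201817469067
```

```bash
python3 -m inch '[{"gripper":0.028,"tx":0.0,"ty":0.0,"tz":0.0,"spin":0.0},{"gripper":0.028,"tx":0.0,"ty":0.0,"tz":0.0,"spin":0.0},{"gripper":0.028,"tx":0.0,"ty":0.0,"tz":0.0,"spin":0.0},{"gripper":0.028,"tx":0.0,"ty":0.0,"tz":0.0,"spin":0.0},{"gripper":0.028,"tx":0.0,"ty":0.0,"tz":0.0,"spin":0.0},{"gripper":0.028,"tx":0.0,"ty":0.0,"tz":0.0,"spin":0.0},{"gripper":0.028,"tx":0.0,"ty":0.0,"tz":0.0,"spin":0.0},{"gripper":0.028,"tx":0.0,"ty":0.0,"tz":0.0,"spin":0.0}]' 80
python3 - <<'E'
from h import *
for n,k in(('side','s'),('scene','c')):
    a=cv2.imread('pics/%s77.png'%k)[:,:,::-1].astype(int);b=grab_frame(n)['pixels'].astype(int)
    d=abs(a-b).max(2);print(n,(d>25).sum(), np.argwhere(d>25)[:5].tolist())
E
```

```text
clock: 100.4
eef_pos: [353.2, 316.3, 265.6]
tcp_rot: [-3.142, 0.0, 0.604]
contact_force: [0.2, -0.4, -0.6]
opening: 0.326
side 37 [[88, 153], [109, 199], [110, 199], [112, 195], [114, 189]]
scene 0 []
```

```bash
python3 - <<'E'
from h import *
a=[grab_frame('side')['pixels'].astype(int) for _ in range(12)]
print([(abs(a[0]-x).max(2)>25).sum() for x in a])
sign_off()
E
```

```text
[np.int64(0), np.int64(0), np.int64(1), np.int64(1), np.int64(0), np.int64(0), np.int64(0), np.int64(0), np.int64(0), np.int64(0), np.int64(0), np.int64(0)]
the job is handed in; nothing more can be done
```

All three patterns, A, B and C, now hang by their holes. Each is on its own S-hook on the rail, at about y = -92, -17 and +62 mm along it. I handed the job in at about 101 s of the 210 s.

- **Knocked pattern:** Pattern C had been knocked forward across the gutter. I pushed it back onto the block, then tipped, gripped and hung it like the others.
- **Hanging:** The last pictures show the plates tilted by about 7° (C), 3° (B) and 1° (A). The limit is 0.35 rad, about 20°. Holes A and C measured about 19 mm below where the seats should be; I did not re-measure B's hole this time.
- **At rest:** The plates stood still in the last 12 side pictures, taken over about 0.6 s. Pattern C had still been settling slightly in the side comparison just before that.
- **Robot and bystanders:** The gripper was about 170 mm clear of the rail, with no contact force beyond sensor noise. The shoe, glue bottle and hammer look undisturbed in the overview pictures. I did not measure their positions.

No check failed. Signing off reports no verdict.

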